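# Prop open the shaker hood

### The arm

A 6-joint arm with a two-finger parallel gripper is mounted at the origin on the work surface. World frame = base frame: x ahead of the robot, y to its left, z up, the work surface at z = 0. Lengths are in mm, angles in rad, forces in N, time in s.
With the tool pointing down it reaches from about 350 to 875 mm from the base axis. Payload 4.2 kg.
Tool frame: the origin (TCP) lies between the finger pads; the fingertips stand 19 mm ahead of it and the grasp point (between the pads) is the TCP (tip_extent is the distance from the TCP to the fingertips, in mm); z points along the fingers, x is the direction in which the jaws open and shut, and the axes are right-handed (so a half turn about z gives the same grasp; the last joint's range is limited). The gripper opens to 85 mm and grips with 20 to 120 N. Pads are 22 mm wide; open, the fingers measure 114 mm over their backs; the gripper's body (76 mm by 85 mm) begins 54 mm behind the grasp point. The pads swing forward as they close: fully open they stand 13 mm farther back than shut.
Start: joints at [-1.039, 0.385, 0.008, 0, -1.194, -0.259], TCP at [168.41, -601.862, 220.412] pointing down, gripper open.
Joint ranges: [-3.14, 3.14], [-1.21, 2.06], [-1.07, 1.41], [-3.16, 2.05], [-2.99, -0.16], [-3.1, 3.1]. Speed limits (rad/s): [2.79, 2.79, 3.14, 3.14, 3.14, 3.14].

### API

Orientations are given as [roll, pitch, yaw] about the fixed x, y, z axes, in that order (R = Rz(yaw) Ry(pitch) Rx(roll)).
In Python, from rig import * gives the robot as it stands. The module is installed in compiled form; this text tells all that it offers.
- The arm moves only by the tool play_rows, never from a script. Its arguments are lists of equal length, an entry for each row: "dp": the shift along the tool's x, y, z in cm, a list of three; "dr": the turn, a rotation vector about the tool's x, y, z in degrees, a list of three; "jaw": the opening in per cent of the stroke, from 0 (shut) to 100 (fully open). A call has exactly 8 rows; each row is the pose to reach, as a shift and turn from the pose measured when the call began, along the tool's axes at that moment; what a row does not reach only later rows make up. A row lasts 1/12 s, in which the tool goes at most 41.7 mm and 7.16 degrees, less where a joint would pass 70% of its speed; a pose out of reach is approached as far as the arm can. A call with a gripper value outside its range is refused whole. The fingers move at their own pace and stop on an object; "force" is the grip in N (left out, the last holds). Time passes only in rows, so rows that repeat a pose let the fingers close, or fill a call up. It gives the time, the measured TCP pose, the force and the opening at its end, in the units of the state.
- state(): the state, without advancing time (a new reading comes with each control period).
- snapshot(name): name is "side" or "top"; returns the picture (384x512x3 uint8, red, green, blue); there is no depth.
- camera_model(name): a dict with "mtx" (3x3 intrinsics, pixels), "k1" (the pictures are not rectified: a ray, as slopes to the right and down, at radius r is drawn at 1 + k1 r^2 times it, then the intrinsics apply), "camera_from_world" (4x4, takes a point from world to camera coordinates). Camera axes: x right, y up, looking along -z (the intrinsics and any distortion apply to the point x, -y, -z); pixel columns grow to the right and rows downward; lengths in mm; the calibration is good to about 2 mm. A picture is of the moment at which its call begins. camera_model takes no time and is no camera call.
- close_job(): hands the job in, once; it reports no verdict.
The state is a dict: "t": time; "joint_positions": joint angles; "qd": joint speeds; "tau": joint torques, N m; "tool_pos": TCP position; "ee_rot": TCP orientation; "force": force on the tool from outside, world axes, zero at the start; "wrist_torque": the same for the moment, N m; "opening": opening from 0.0 (shut) to 1.0 (fully open).
Only numpy, scipy, OpenCV 4.12 (cv2) and the standard library are available. Lean on these libraries where they do the work, as an engineer would, in place of code of your own. Each camera call takes 0.05 s, during which the arm holds its last target.

### The job

Open the shaker's hood and prop it: raise the hood by its handle until it stands up by itself, swing up the lying prop rod on the shaker's side, then let the hood down gently and press it home on the rod, so that the rod's ball end passes the spring catch and sits at the bottom of the pocket in the hood's side bracket, carrying the hood half open. Use no more force than the catch needs. Never let the hood drop, and leave the other things on the bench where they are.

Things in the scene. Friction and masses are not known exactly. Their poses are not given: they have to be found in the camera images.
- shaker: low navy bench shaker with a white hood with a clear window. Fixed to the bench. Base 270 x 240 mm, rim 88 mm high. Origin under the base, on the bench; own x points from its front (panel, handle) to its back (hinge), y to its left, z up. In this frame the base spans x from -110 to +160 mm and y from -120 to +120 mm; the hinge line of the hood runs along y at x = +110, z = 95 mm; the prop rod lies along the right side (-y).
- hood (a joint): opening angle of the hood, rad: 0 shut, 1.5 its stop (nearly upright). The hood turns about the shaker's hinge line, weighs about 0.8 kg and is 205 mm deep, 240 mm wide, 59 mm high. Above about 1.25 rad it stands by itself; below about 1.15 it falls shut when let go. Resting on the prop rod, seated, it stands somewhere between 0.83 and 0.92, depending on the rod's length, which must be felt.
- hood_handle (a point): middle of the hood's handle: a round steel bar of 16 mm diameter, along the shaker's y, its free part 126 mm long, 32 mm clear in front of the hood's front wall (between two end arms). Hood shut: 245 mm in front of the hinge line and 22 mm above it. It turns with the hood.
- prop (a joint): angle of the prop rod above level, rad: 0 lying, tip towards the back; grows as the tip swings up and then over towards the front; limit 1.75. Its pivot is stiff (about 0.2 N m), so the rod stays where it is left. When seated under the hood it stands at about 1.03.
- prop_pivot (a point): pivot of the prop rod, at shaker x = -100, y = -170, z = 52 mm, at the end of a boss on the right side; axis along the shaker's y. The rod lies in the plane y = -170 mm, 44 mm clear of the base's side: a steel tube of 12 mm diameter, 125 mm long, then a clamped 10 mm extension with an 18 mm ball end. How far that is drawn out differs each time: the ball's centre is 187 to 197 mm from the pivot.
- pocket (a point): seat of the rod's ball centre in the steel pocket of the hood's right side bracket; hood shut, it is 165 mm in front of the hinge line, 8 mm below it, at shaker y = -170 mm. Turns with the hood. The pocket opens to the hood's underside, 20 mm wide along the hood (the ball has 1 mm of play either way); its flared mouth, 32 mm wide, 18 mm below the seat, leads the ball in, turning the rod a little.
- catch (a joint): travel (m, 0 to 0.006) of the spring plunger in the pocket's front wall. It stops the ball about 13 mm short of the seat (hood then 0.07 to 0.09 rad above its seated angle). The hood's weight does not carry it past; a push of some 5 to 12 N down at the handle does: the ball snaps in and the solid roof of the pocket stops it, where force rises steeply.
- beaker: glass beaker, 72 mm wide, 95 mm high, on the bench left of the shaker; leave alone
- reagent: amber bottle, 70 mm wide, 150 mm high, to the right behind the prop rod; leave alone
- spatula: steel spatula, 190 mm long, lying to the right of the prop rod; leave alone
- tiptray: white divided tray, 120 x 85 x 45 mm, left of the shaker; leave alone
- jar: white jar, 64 mm wide, 75 mm high, far out on the left or right; leave alone
- weight: brass weight, 60 mm wide, 68 mm high, far out on the left or right; leave alone

How it is judged:
By the outcome, as a careful person would: the job done as asked, in the order asked, and still so for the second after the job is handed in, with the robot touching nothing.
It also fails if it takes over 72 s, if anything falls off the work surface, if the arm or the gripper's body presses on something with over 40 N, if the wrist force passes 120 N, or if a joint passes its speed limit or range.

## Working session

There is one attempt and no reset: what is moved stays moved. The work goes in short steps, Python scripts to look and compute and a tool call to move; the robot and the scene stay as the last step left them, time stands still between calls to the robot, and variables do not carry over. Pictures are saved under pics/ and viewed, and the job is handed in when it is done.

Besides the shell and the picture viewer there is one more tool, called after "Emit:" as name(argument=value, ...) on one line, values as JSON. play_rows: Moves the arm, as the interface text tells. Its arguments: {"type":"object","properties":{"dp":{"type":"array","items":{"type":"array","items":{"type":"number"}}},"dr":{"type":"array","items":{"type":"array","items":{"type":"number"}}},"jaw":{"type":"array","items":{"type":"number"}},"force":{"type":"number"}},"required":["dp","dr","jaw"]}

```bash
mkdir -p pics; python3 - <<'E'
from rig import *
import cv2
for n in("side","top"):
    im=snapshot(n); cv2.imwrite(f"pics/{n}0.png",cv2.cvtColor(im,cv2.COLOR_RGB2BGR))
    print(n,camera_model(n))
print(state())
E
```

```text
side {'mtx': array([[364.99161469,   0.        , 261.90651269],
       [  0.        , 364.99161469, 191.48355566],
       [  0.        ,   0.        ,   1.        ]]), 'k1': -0.10767050166576217, 'camera_from_world': array([[-9.43201176e-01, -3.32187540e-01,  4.79378574e-03,
         5.16183429e+02],
       [ 2.29245285e-01, -6.40331490e-01,  7.33090842e-01,
        -1.59565120e+02],
       [-2.40454031e-01,  6.92551097e-01,  6.80113841e-01,
        -1.08415227e+03],
       [ 0.00000000e+00,  0.00000000e+00,  0.00000000e+00,
         1.00000000e+00]])}
top {'mtx': array([[486.65591993,   0.        , 255.93276375],
       [  0.        , 486.65591993, 195.642497  ],
       [  0.        ,   0.        ,   1.        ]]), 'k1': -0.0943312674261106, 'camera_from_world': array([[-1.23895435e-02, -9.99923020e-01, -6.73372099e-04,
         4.04195591e+01],
       [ 9.83289290e-01, -1.23057596e-02,  1.81633535e-01,
        -5.44621317e+02],
       [-1.81627839e-01,  1.58823700e-03,  9.83366059e-01,
        -1.57105732e+03],
       [ 0.00000000e+00,  0.00000000e+00,  0.00000000e+00,
         1.00000000e+00]])}
{'t': 0.1, 'joint_positions': array([-1.03943515e+00,  3.85470706e-01,  6.75870300e-03, -4.42884631e-04,
       -1.19401221e+00, -2.58591383e-01]), 'qd': array([9.90947521e-04, 5.42121529e-05, 4.37812019e-03, 2.43518710e-03,
       3.16400705e-04, 6.03218975e-04]), 'tau': array([-6.61703671e-04, -3.93319809e+01,  1.88928473e+01,  4.19791415e+00,
       -2.55264225e-03,  3.02236050e-07]), 'tool_pos': array([ 168.23753257, -601.36004841,  219.43375432]), 'ee_rot': array([-3.14149747e+00, -1.96904560e-03,  1.84340268e+00]), 'force': array([-0.07808839, -0.06677999, -0.23428459]), 'wrist_torque': array([ 0.02457203, -0.02878752,  0.03867991]), 'opening': 1.0021394189965842}
```

View pics/side0.png

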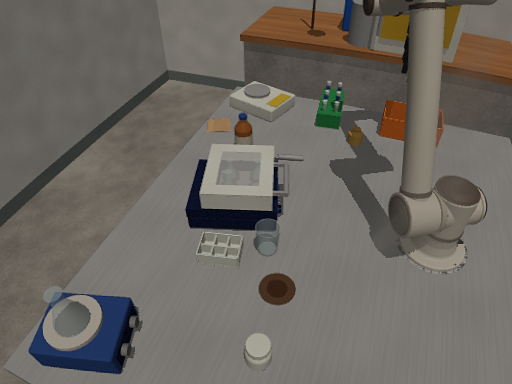

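View pics/top0.png

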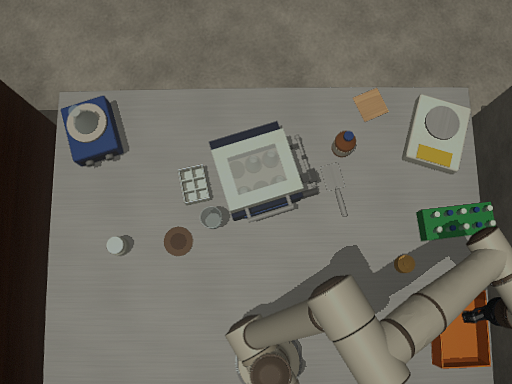

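```bash
python3 - <<'E'
import cv2
a=cv2.imread("pics/top0.png")[110:235,170:370]; cv2.imwrite("pics/topz.png",cv2.resize(a,None,fx=4,fy=4,interpolation=cv2.INTER_CUBIC))
a=cv2.imread("pics/side0.png")[105:265,170:320]; cv2.imwrite("pics/sidez.png",cv2.resize(a,None,fx=3.7,fy=3.7,interpolation=cv2.INTER_CUBIC))
E
```

```text
(no output)
```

View pics/topz.png

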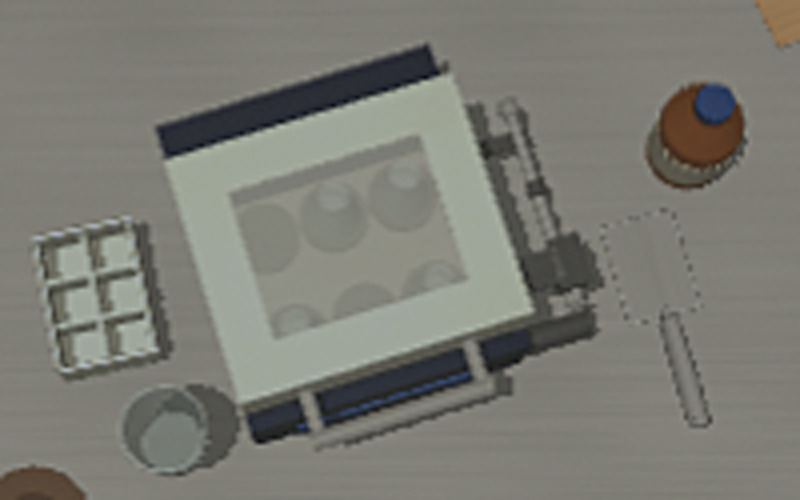

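View pics/sidez.png

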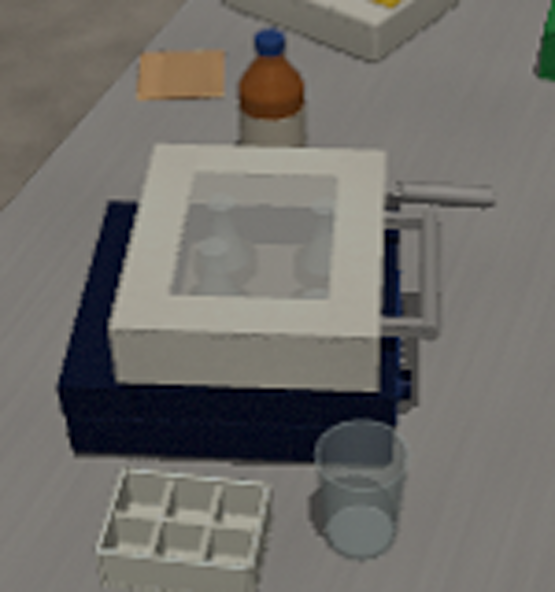

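```bash
cat > h.py <<'E'
import numpy as np, cv2
from rig import *
def proj(n,P):
    c=camera_model(n); T=np.array(c["camera_from_world"]); q=np.atleast_2d(P)@T[:3,:3].T+T[:3,3]
    a=np.stack([q[:,0]/-q[:,2],-q[:,1]/-q[:,2]],1); r2=(a**2).sum(1,keepdims=True); a=a*(1+c["k1"]*r2)
    M=c["mtx"]; return np.stack([a[:,0]*M[0,0]+M[0,2],a[:,1]*M[1,1]+M[1,2]],1)
def sh2w(P,s):
    P=np.atleast_2d(P); c,n=np.cos(s[2]),np.sin(s[2])
    return np.stack([s[0]+c*P[:,0]-n*P[:,1],s[1]+n*P[:,0]+c*P[:,1],P[:,2]],1)
E
python3 - <<'E'
from h import *
from scipy.optimize import least_squares
t=lambda u,v:(u/4+170,v/4+110); sd=lambda u,v:(u/3.7+170,v/3.7+105)
obs=[("top",(160,120,88),t(157,127)),("top",(160,-120,88),t(430,44)),("top",(-135,70,117),t(318,440)),("top",(-135,-70,117),t(495,386)),
("side",(160,120,88),sd(62,385)),("side",(160,-120,88),sd(108,203)),("side",(-135,70,117),sd(432,330)),("side",(-135,-70,117),sd(434,214)),
("side",(160,120,0),sd(75,453)),("top",(-100,-170,52),t(575,310))]
def f(s):return np.concatenate([proj(n,sh2w(p,s))[0]-o for n,p,o in obs])
for loss in("linear","soft_l1"):
    r=least_squares(f,[600,0,.25],x_scale=[10,10,.1],loss=loss); print(r.x,np.round(r.fun.reshape(-1,2),1).tolist())
s=r.x; np.save("s.npy",s)
for n,(ox,oy,k) in(("top",(170,110,4)),("side",(170,105,3.7))):
    im=cv2.imread(f"pics/{n}z.png")
    for P in [(160,120,88),(160,-120,88),(160,120,0),(-110,120,0),(-110,-120,0),(-110,120,88),(-135,63,117),(-135,-63,117),(-100,-170,52),(92,-170,52),(110,-120,95),(-55,-170,87)]:
        u=proj(n,sh2w(P,s))[0]; cv2.circle(im,(int((u[0]-ox+.0)*k),int((u[1]-oy)*k)),4,(0,0,255),-1)
    cv2.imwrite(f"pics/{n}z2.png",im)
E
```

```text
[6.02830957e+02 2.56902704e+01 3.07769645e-01] [[-0.6, 1.0], [-0.5, 0.0], [1.1, 0.5], [-1.3, 0.2], [-1.2, -0.2], [-0.7, -1.2], [-0.3, -1.7], [-1.7, 0.2], [-0.7, 1.3], [2.1, 3.2]]
[6.02358345e+02 2.52499188e+01 3.04096139e-01] [[-0.3, 0.9], [-0.1, 0.2], [1.1, 0.6], [-1.3, 0.5], [-1.1, -0.4], [-0.3, -1.3], [-0.2, -1.7], [-1.4, 0.2], [-0.6, 1.1], [2.2, 3.5]]
```

View pics/topz2.png

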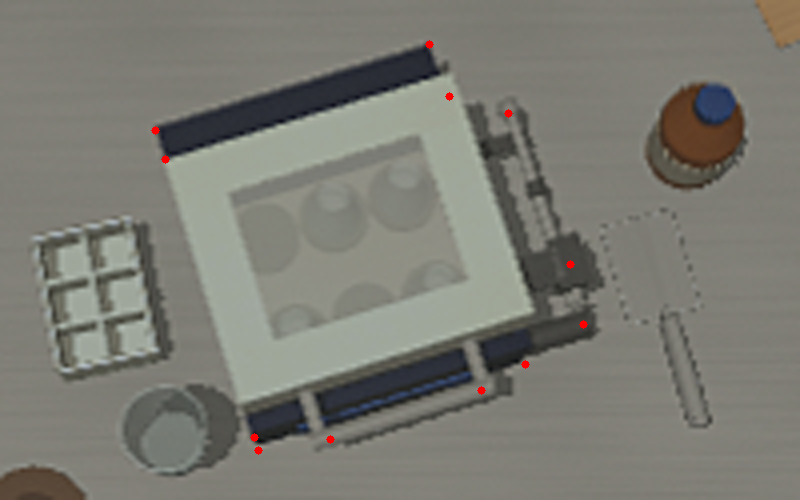

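View pics/sidez2.png

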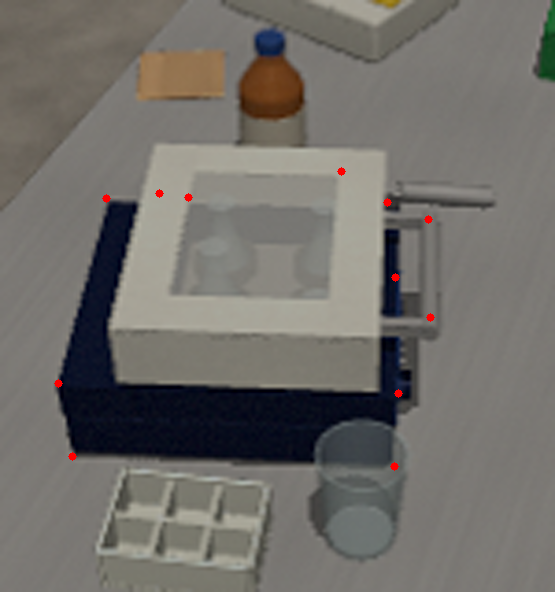

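```bash
cat >> h.py <<'E'
from scipy.spatial.transform import Rotation as Ro
s=np.load("s.npy")
def handle(a,y=0):
    r=np.hypot(245,22);b=a+np.arctan2(22,245)
    return np.array([110-r*np.cos(b),y,95+r*np.sin(b)])
def rot(tilt,jaw='x',flip=True):
    # tool z in shaker xz plane: (sin tilt,0,-cos tilt)
    z=np.array([np.sin(tilt),0,-np.cos(tilt)])
    if jaw=='x': x=np.array([np.cos(tilt),0,np.sin(tilt)])
    else: x=np.array([0,1.,0])
    if flip: x=-x
    M=np.stack([x,np.cross(z,x),z],1)
    return Ro.from_euler('z',s[2])*Ro.from_matrix(M)
def rows(tg):
    """tg: list of (shaker xyz, Rotation)"""
    st=state();R=Ro.from_euler('xyz',st['ee_rot']);p=st['tool_pos']
    dp=[];dr=[]
    for P,Q in tg:
        w=sh2w(P,s)[0]
        dp.append(np.round(R.inv().apply(w-p)/10,2).tolist()); dr.append(np.round(np.degrees((R.inv()*Q).as_rotvec()),1).tolist())
    print("dp",dp);print("dr",dr)
def w2sh(p):
    c,n=np.cos(s[2]),np.sin(s[2]);d=np.array(p)-[s[0],s[1],0]
    return np.array([c*d[0]+n*d[1],-n*d[0]+c*d[1],d[2]])
def show():
    st=state();print("t",st['t'],"sh",w2sh(st['tool_pos']).round(1),"F",st['force'].round(1),"op",st['opening'].round(3),"q",st['joint_positions'].round(2))
E
python3 - <<'E'
from h import *
print(s); show()
P=handle(0)+[0,0,120]; print(sh2w(handle(0),s)); rows([(P,rot(0))])
E
```

```text
[6.02358345e+02 2.52499188e+01 3.04096139e-01]Traceback (most recent call last):
  File "<stdin>", line 2, in <module>
  File "h.py", line 35, in show
    st=state();print("t",st['t'],"sh",w2sh(st['tool_pos']).round(1),"F",st['force'].round(1),"op",st['opening'].round(3),"q",st['joint_positions'].round(2))
                                                                                                  ^^^^^^^^^^^^^^^^^^^
AttributeError: 'float' object has no attribute 'round'
```

```bash
sed -i "s/st\['opening'\].round(3)/round(st['opening'],3)/" h.py
python3 - <<'E'
from h import *
show()
P=handle(0)+[0,0,120]; print(sh2w(handle(0),s)); rows([(P,rot(0))])
E
```

```text
t 0.1 sh [-601.8 -467.9  219.4] F [-0.1 -0.1 -0.2] op 1.002 q [-1.04  0.39  0.01 -0.   -1.19 -0.26]
[[473.55241717 -15.1732538  117.        ]]
dp [[48.24, 45.19, -1.67]]
dr [[0.1, -0.1, -91.8]]
```

Emit:
play_rows(dp=[[1.5, 1.4, -0.1], [4, 3.8, -0.2], [6.8, 6.3, -0.3], [9.6, 9, -0.4], [12.4, 11.6, -0.5], [15.2, 14.2, -0.6], [18, 16.8, -0.7], [20.8, 19.5, -0.8]], dr=[[0, 0, -5], [0, 0, -11], [0, 0, -17], [0, 0, -23], [0, 0, -29], [0, 0, -35], [0, 0, -41], [0, 0, -47]], jaw=[100, 90, 80, 70, 60, 50, 45, 45], force=30)

```text
t: 0.77
tool_pos: [300.1, -346.7, 227.6]
ee_rot: [3.14, -0.002, 2.668]
force: [0.9, 0.2, 0.3]
opening: 0.45
```

```bash
python3 - <<'E'
from h import *
show()
P=handle(0)+[0,0,120]; rows([(P,rot(0))])
E
```

```text
t 0.7667 sh [-399.7 -264.4  227.6] F [0.9 0.2 0.3] op 0.45 q [-0.5   0.09 -0.37 -0.   -1.11  0.03]
dp [[-0.32, 37.42, -0.88]]
dr [[0.1, -0.1, -44.5]]
```

Emit:
play_rows(dp=[[0, 3.5, -0.1], [0, 7, -0.2], [-0.1, 11, -0.3], [-0.1, 15, -0.4], [-0.2, 19.2, -0.5], [-0.2, 23.5, -0.7], [-0.3, 27.5, -0.8], [-0.3, 31, -0.9]], dr=[[0, 0, -6], [0, 0, -12], [0, 0, -18], [0, 0, -24], [0, 0, -30], [0, 0, -36], [0, 0, -42], [0, 0, -44.5]], jaw=[45, 45, 45, 45, 45, 45, 45, 45])

```text
t: 1.43
tool_pos: [444.7, -69.7, 237.1]
ee_rot: [3.139, 0.0, -2.833]
force: [-0.3, -0.5, -0.7]
opening: 0.453
```

```bash
python3 - <<'E'
from h import *
show()
P=handle(0)+[0,0,60]; rows([(P,rot(0))]);P=handle(0)+[0,0,0]; rows([(P,rot(0))])
E
```

```text
t 1.4333 sh [-178.9  -43.4  237.1] F [-0.3 -0.5 -0.7] op 0.453 q [ 0.21  0.07 -0.37 -0.   -1.14  0.1 ]
dp [[-4.41, 4.3, 6.03]]
dr [[0.1, 0.0, 0.3]]
dp [[-4.41, 4.29, 12.03]]
dr [[0.1, 0.0, 0.3]]
```

Emit:
play_rows(dp=[[-1.2, 1.2, 0.5], [-2.8, 2.7, 2], [-4.0, 3.9, 4], [-4.41, 4.3, 5.5], [-4.41, 4.3, 6], [-4.41, 4.3, 6], [-4.41, 4.3, 6], [-4.41, 4.3, 6]], dr=[[0, 0, 0.3], [0, 0, 0.3], [0, 0, 0.3], [0, 0, 0.3], [0, 0, 0.3], [0, 0, 0.3], [0, 0, 0.3], [0, 0, 0.3]], jaw=[45, 45, 45, 45, 45, 45, 45, 45])

```text
t: 2.1
tool_pos: [474.0, -15.6, 178.3]
ee_rot: [3.139, 0.002, -2.839]
force: [0.1, 0.5, 0.3]
opening: 0.448
```

```bash
python3 - <<'E'
from h import *
show()
P=handle(0)+[0,0,0]; rows([(P,rot(0))])
for n in("side","top"):
    im=snapshot(n); cv2.imwrite(f"pics/{n}1.png",cv2.cvtColor(im,cv2.COLOR_RGB2BGR))
a=cv2.imread("pics/top1.png")[110:235,170:370]; b=cv2.resize(a,None,fx=3,fy=3,interpolation=cv2.INTER_CUBIC)
cv2.imwrite("pics/topz3.png",b)
a=cv2.imread("pics/side1.png")[105:265,170:320]; cv2.imwrite("pics/sidez3.png",cv2.resize(a,None,fx=3.7,fy=3.7,interpolation=cv2.INTER_CUBIC))
E
```

```text
t 2.1 sh [-134.7   -0.6  178.3] F [0.1 0.5 0.3] op 0.448 q [ 0.31  0.17 -0.41 -0.   -0.99 -0.  ]
dp [[0.04, 0.04, 6.13]]
dr [[0.1, 0.1, -0.1]]
```

View pics/sidez3.png

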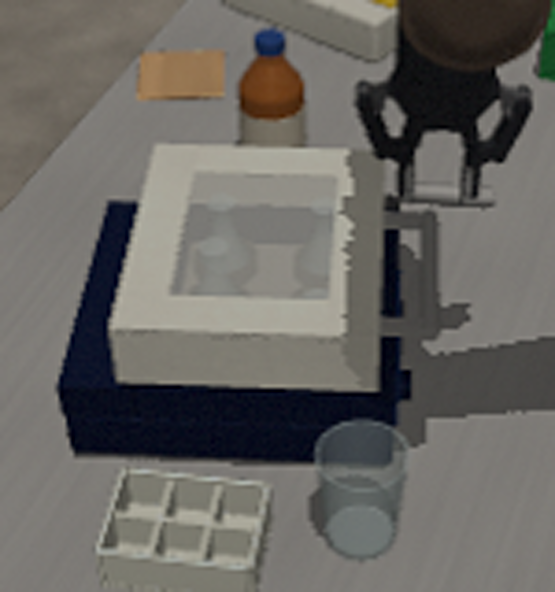

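Emit:
play_rows(dp=[[0, 0, 1], [0, 0, 2.5], [0, 0, 4], [0, 0, 5.3], [0, 0, 6.1], [0, 0, 6.1], [0, 0, 6.1], [0, 0, 6.1]], dr=[[0, 0, 0], [0, 0, 0], [0, 0, 0], [0, 0, 0], [0, 0, 0], [0, 0, 0], [0, 0, 0], [0, 0, 0]], jaw=[45, 45, 45, 45, 45, 45, 30, 20], force=30)

```text
t: 2.87
tool_pos: [474.8, -15.4, 118.3]
ee_rot: [3.139, 0.004, -2.839]
force: [0.7, -0.4, 0.4]
opening: 0.205
```

Emit:
play_rows(dp=[[0, 0, 0], [0, 0, 0], [0, 0, 0], [0, 0, 0], [0, 0, 0], [0, 0, 0], [0, 0, 0], [0, 0, 0]], dr=[[0, 0, 0], [0, 0, 0], [0, 0, 0], [0, 0, 0], [0, 0, 0], [0, 0, 0], [0, 0, 0], [0, 0, 0]], jaw=[15, 10, 5, 5, 5, 5, 5, 5], force=30)

```text
t: 3.53
tool_pos: [474.8, -15.4, 118.3]
ee_rot: [3.139, 0.004, -2.839]
force: [-0.7, 0.8, -0.1]
opening: 0.046
```

```bash
python3 - <<'E'
from h import *
show()
rows([(handle(a),rot(0)) for a in np.array([.01,.035,.07,.11,.15,.19,.23,.27])])
E
```

```text
t 3.5333 sh [-133.8   -0.6  118.3] F [-0.7  0.8 -0.1] op 0.046 q [ 0.31  0.24 -0.5  -0.   -0.83 -0.  ]
dp [[0.09, 0.06, -0.11], [0.02, 0.06, -0.72], [-0.1, 0.06, -1.58], [-0.28, 0.07, -2.54], [-0.5, 0.07, -3.5], [-0.76, 0.07, -4.45], [-1.05, 0.07, -5.39], [-1.39, 0.07, -6.32]]
dr [[0.1, 0.2, -0.1], [0.1, 0.2, -0.1], [0.1, 0.2, -0.1], [0.1, 0.2, -0.1], [0.1, 0.2, -0.1], [0.1, 0.2, -0.1], [0.1, 0.2, -0.1], [0.1, 0.2, -0.1]]
```

```bash
python3 - <<'E'
from h import *
for n in("side","top"):
    im=snapshot(n); cv2.imwrite(f"pics/{n}2.png",cv2.cvtColor(im,cv2.COLOR_RGB2BGR))
a=cv2.imread("pics/side2.png")[125:245,220:320]; cv2.imwrite("pics/sidez4.png",cv2.resize(a,None,fx=5,fy=5,interpolation=cv2.INTER_CUBIC))
a=cv2.imread("pics/top2.png")[170:250,200:320]; cv2.imwrite("pics/topz4.png",cv2.resize(a,None,fx=6,fy=6,interpolation=cv2.INTER_CUBIC))
E
```

```text
(no output)
```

View pics/sidez4.png

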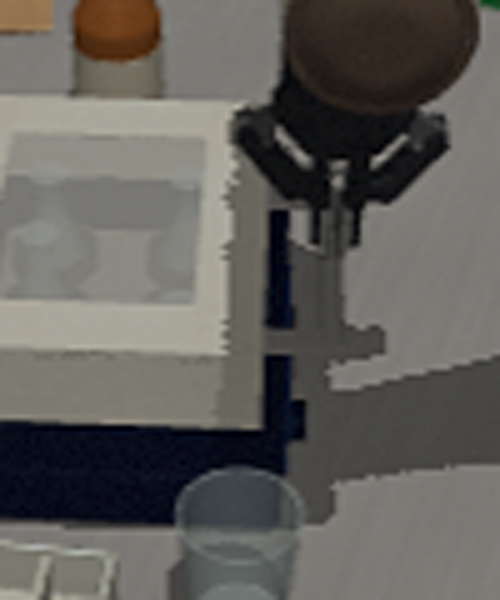

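View pics/topz4.png

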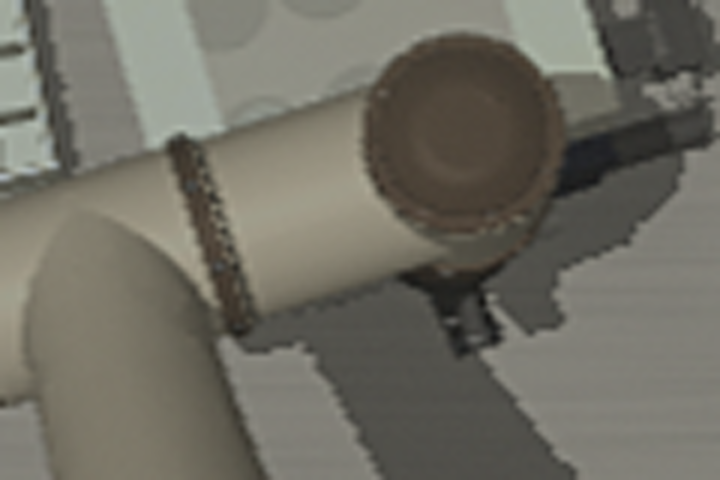

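Emit:
play_rows(dp=[[0, 0, 0], [0, 0, 0], [0, 0, 0], [0, 0, 0], [0, 0, 0], [0, 0, 0], [0, 0, 0], [0, 0, 0]], dr=[[0, 0, 0], [0, 0, 0], [0, 0, 0], [0, 0, 0], [0, 0, 0], [0, 0, 0], [0, 0, 0], [0, 0, 0]], jaw=[2, 0, 0, 0, 0, 0, 0, 0], force=30)

```text
t: 4.3
tool_pos: [474.8, -15.4, 118.3]
ee_rot: [3.139, 0.004, -2.839]
force: [0.3, -0.1, 0.1]
opening: -0.003
```

```bash
python3 - <<'E'
from h import *
show()
for a in [[-135,-10,117],[-160,0,117],[-110,0,117]]:
    print((proj("side",sh2w(a,s))[0]-[220,125])*5)
p=state()['tool_pos']
print((proj("side",p)[0]-[220,125])*5,(proj("side",p-[0,0,19])[0]-[220,125])*5)
im=snapshot("side"); cv2.imwrite("pics/side5.png",cv2.cvtColor(im,cv2.COLOR_RGB2BGR))
a=cv2.imread("pics/side5.png")[125:245,220:320]; cv2.imwrite("pics/sidez5.png",cv2.resize(a,None,fx=5,fy=5,interpolation=cv2.INTER_CUBIC))
E
```

```text
t 4.3 sh [-133.8   -0.6  118.3] F [ 0.3 -0.1  0.1] op -0.003 q [ 0.31  0.24 -0.5  -0.   -0.83 -0.  ]
[330.66662943 250.11845984]
[371.28309321 261.64015835]
[290.52082832 259.48524128]
[329.13253794 258.27127513] [327.64547683 281.36014239]
```

View pics/sidez5.png

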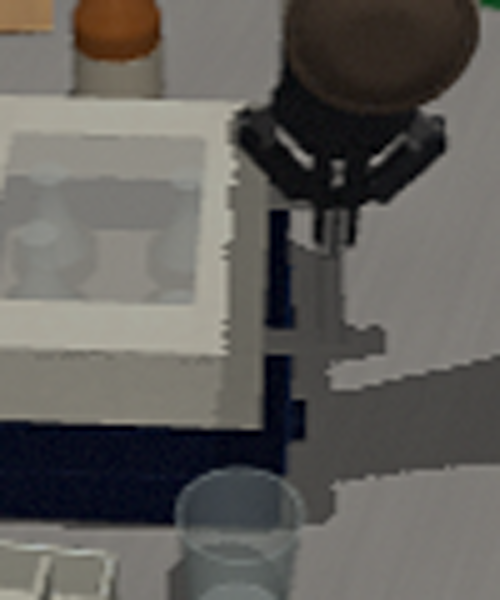

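```bash
python3 - <<'E'
from h import *
for nm,P,o in (("side1",[-134.7,-.6,178.3],(190,80)),("side5",[-133.8,-.6,118.3],(190,80))):
    im=cv2.imread(f"pics/{nm}.png")
    a=cv2.resize(im[80:230,220:330],None,fx=5,fy=5,interpolation=cv2.INTER_NEAREST)
    for d,col in (((0,0,0),(0,0,255)),((0,0,-19),(0,255,0)),((0,0,54),(255,0,0)),((20,0,-10),(0,255,255)),((-20,0,-10),(0,255,255))):
        u=(proj("side",sh2w(np.array(P)+d,s))[0]+.5-[220,80])*5
        cv2.circle(a,tuple(int(v) for v in u),3,col,-1)
    a=cv2.convertScaleAbs(a,alpha=1.6,beta=20)
    cv2.imwrite(f"pics/{nm}_chk.png",a)
a=np.hstack([cv2.imread(f"pics/{n}_chk.png") for n in("side1","side5")])[:600,:]
cv2.imwrite("pics/chk.png",cv2.resize(a,None,fx=.72,fy=.72))
E
```

```text
(no output)
```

View pics/chk.png

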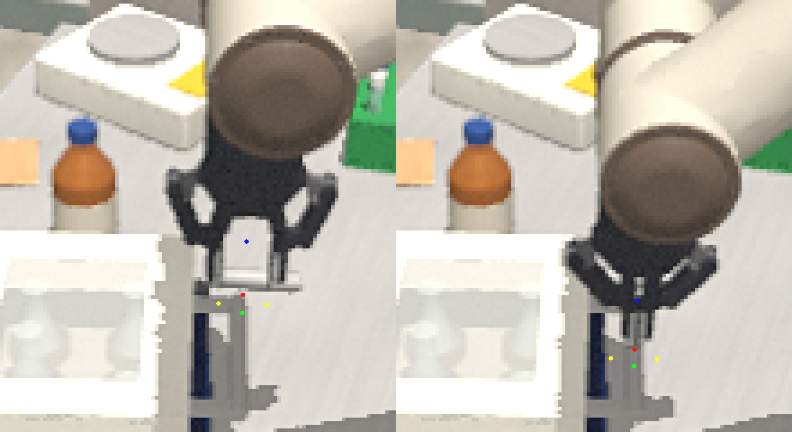

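```bash
python3 - <<'E'
from h import *
im=cv2.imread("pics/top0.png")
print(proj("top",np.array([[168.2,-601.4,219.4],[168.2,-601.4,200.4],[0,0,0]])))
a=cv2.resize(im[270:384,400:512],None,fx=5,fy=5,interpolation=cv2.INTER_CUBIC)
for d,col in ((0,(0,0,255)),(-19,(0,255,0))):
    u=(proj("top",np.array([168.2,-601.4,219.4+d]))[0]+.5-[400,270])*5; cv2.circle(a,tuple(int(v) for v in u),3,col,-1)
a=cv2.convertScaleAbs(a,alpha=1.6,beta=20); cv2.imwrite("pics/c0.png",a)
im=cv2.imread("pics/top1.png")
a=cv2.resize(im[150:270,200:340],None,fx=5,fy=5,interpolation=cv2.INTER_CUBIC)
for d,col in ((0,(0,0,255)),(-19,(0,255,0))):
    u=(proj("top",sh2w(np.array([-134.7,-.6,178.3+d]),s))[0]+.5-[200,150])*5; cv2.circle(a,tuple(int(v) for v in u),3,col,-1)
a=cv2.convertScaleAbs(a,alpha=1.6,beta=20); cv2.imwrite("pics/c1.png",a)
E
```

```text
[[474.64339116 309.17344979]
 [471.86469228 308.89397617]
 [268.31054581 362.42323667]]
```

View pics/c0.png

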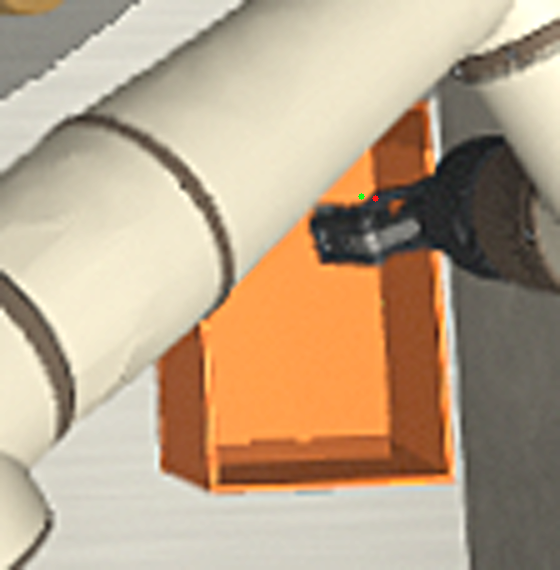

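View pics/c1.png

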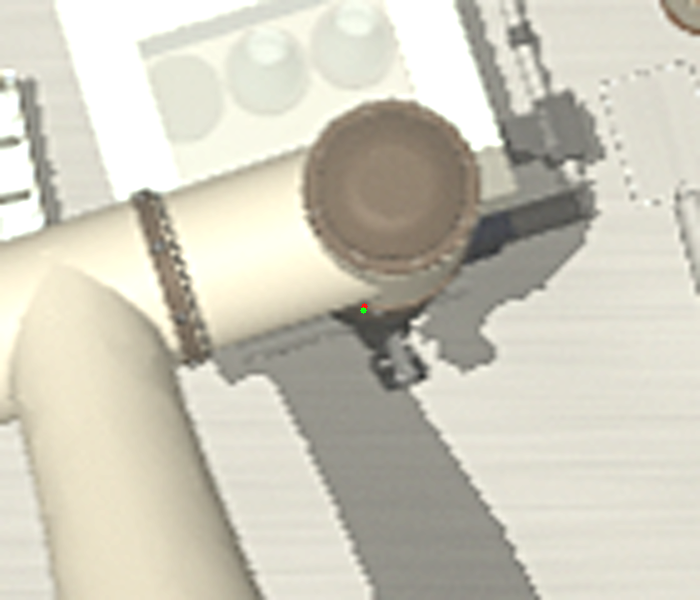

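```bash
cat >> h.py <<'E'
def ray(n,uv):
    c=camera_model(n);M=np.array(c["mtx"]);T=np.array(c["camera_from_world"])
    d=np.array([(uv[0]-M[0,2])/M[0,0],(uv[1]-M[1,2])/M[1,1]]);a=d.copy()
    for _ in range(20): a=d/(1+c["k1"]*(a@a))
    v=T[:3,:3].T@np.array([a[0],-a[1],-1]); o=-T[:3,:3].T@T[:3,3]; return o,v/np.linalg.norm(v)
def tri(u1,u2):
    o1,d1=ray("side",u1);o2,d2=ray("top",u2)
    t=np.linalg.lstsq(np.stack([d1,-d2],1),o2-o1,rcond=None)[0]
    a,b=o1+t[0]*d1,o2+t[1]*d2; return (a+b)/2,np.linalg.norm(a-b)
E
python3 - <<'E'
from h import *
p,e=tri((298,159),(280,224)); print(p,e,w2sh(p))
print(proj("side",np.array([[474,-15.6,178.3]])))
E
```

```text
[439.56552295 -37.26045987 178.69354502] 13.139514628734574 [-174.04109924  -10.89707398  178.69354502]
[[287.09098321 161.38790812]]
```

```bash
python3 - <<'E'
from h import *
a=cv2.imread("pics/top2.png")[200:240,260:300]; a=cv2.convertScaleAbs(cv2.resize(a,None,fx=14,fy=14,interpolation=cv2.INTER_NEAREST),alpha=2.5,beta=10)
for d,col in ((0,(0,0,255)),(-19,(0,255,0)),(54,(255,0,0))):
    u=(proj("top",sh2w(np.array([-133.8,-.6,118.3+d]),s))[0]+.5-[260,200])*14; print(u); cv2.circle(a,tuple(int(v) for v in u),5,col,-1)
for y in(-63,63):
    u=(proj("top",sh2w(np.array([-135,y,117]),s))[0]+.5-[260,200])*14; cv2.circle(a,tuple(int(v) for v in u),5,(0,255,255),-1)
b=cv2.imread("pics/side5.png")[150:190,265:305]; b=cv2.convertScaleAbs(cv2.resize(b,None,fx=14,fy=14,interpolation=cv2.INTER_NEAREST),alpha=2.5,beta=10)
cv2.imwrite("pics/c2.png",cv2.resize(np.hstack([a,b]),None,fx=.7,fy=.7))
E
```

```text
[170.3728444  193.54527335]
[167.78728943 205.6489745 ]
[178.07526806 157.48336247]
```

View pics/c2.png

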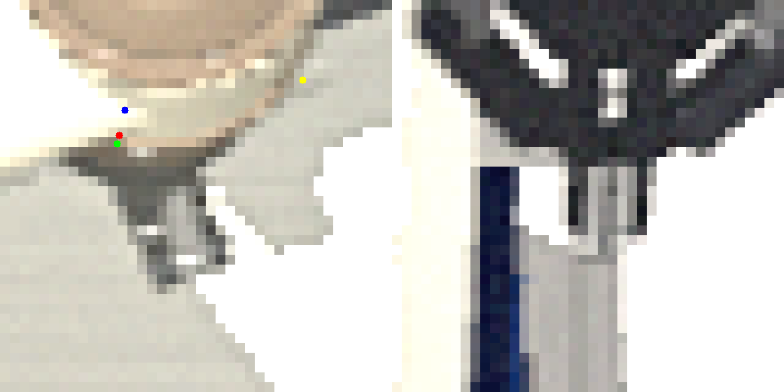

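```bash
python3 - <<'E'
from h import *
t=lambda u,v:(u/4+170,v/4+110); sd=lambda u,v:(u/3.7+170,v/3.7+105)
for a,b in(((432,330),(318,440)),((434,214),(495,386)),((62,385),(157,127)),((108,203),(430,44))):
    p,e=tri(sd(*a),t(*b)); print(w2sh(p).round(1),round(e,1))
E
```

```text
[-133.7   73.   113.8] 4.3
[-137.2  -74.   115.6] 5.3
[160.5 118.1  85.3] 5.9
[ 161.2 -121.6   81.4] 2.9
```

Emit:
play_rows(dp=[[0, 0, 0.1], [0, 0, 0.2], [0, 0, 0.3], [0, 0, 0.4], [0, 0, 0.5], [0, 0, 0.5], [0, 0, 0.5], [0, 0, 0.5]], dr=[[0, 0, 0], [0, 0, 0], [0, 0, 0], [0, 0, 0], [0, 0, 0], [0, 0, 0], [0, 0, 0], [0, 0, 0]], jaw=[0, 0, 0, 0, 0, 0, 0, 0])

```text
t: 5.02
tool_pos: [474.9, -15.4, 114.0]
ee_rot: [3.14, 0.004, -2.838]
force: [-1.8, 1.1, 5.5]
opening: -0.006
```

Emit:
play_rows(dp=[[0, 0, -1], [0, 0, -2], [0, 0, -2.5], [0, 0, -2.5], [0, 0, -2.5], [0, 0, -2.5], [0, 0, -2.5], [0, 0, -2.5]], dr=[[0, 0, 0], [0, 0, 0], [0, 0, 0], [0, 0, 0], [0, 0, 0], [0, 0, 0], [0, 0, 0], [0, 0, 0]], jaw=[0, 0, 20, 35, 45, 45, 45, 45])

```text
t: 5.68
tool_pos: [474.5, -15.6, 138.5]
ee_rot: [3.14, 0.003, -2.838]
force: [0.3, 0.7, 0.7]
opening: 0.45
```

```bash
python3 - <<'E'
from h import *
show(); rows([([-135,0,100],rot(0))])
E
```

```text
t 5.6833 sh [-134.2   -0.7  138.5] F [0.3 0.7 0.7] op 0.45 q [ 0.31  0.21 -0.47 -0.   -0.89 -0.  ]
dp [[0.09, 0.06, 3.85]]
dr [[0.1, 0.2, -0.0]]
```

Emit:
play_rows(dp=[[0, 0, 0.8], [0, 0, 1.8], [0, 0, 2.6], [0, 0, 3.2], [0, 0, 3.7], [0, 0, 4.2], [0, 0, 4.2], [0, 0, 4.2]], dr=[[0, 0, 0], [0, 0, 0], [0, 0, 0], [0, 0, 0], [0, 0, 0], [0, 0, 0], [0, 0, 0], [0, 0, 0]], jaw=[45, 45, 45, 45, 45, 45, 45, 45])

```text
t: 6.35
tool_pos: [474.8, -15.6, 98.5]
ee_rot: [3.14, 0.004, -2.837]
force: [-7.6, 0.2, 14.3]
opening: 0.452
```

```bash
python3 - <<'E'
from h import *
show(); 
im=snapshot("side"); cv2.imwrite("pics/side6.png",cv2.cvtColor(im,cv2.COLOR_RGB2BGR))
b=cv2.imread("pics/side6.png")[130:190,255:315]; b=cv2.convertScaleAbs(cv2.resize(b,None,fx=9,fy=9,interpolation=cv2.INTER_NEAREST),alpha=2.,beta=10);cv2.imwrite("pics/c3.png",b)
E
```

```text
t 6.35 sh [-133.9   -0.8   98.5] F [-7.6  0.2 14.3] op 0.452 q [ 0.31  0.27 -0.52 -0.   -0.78 -0.  ]
```

View pics/c3.png

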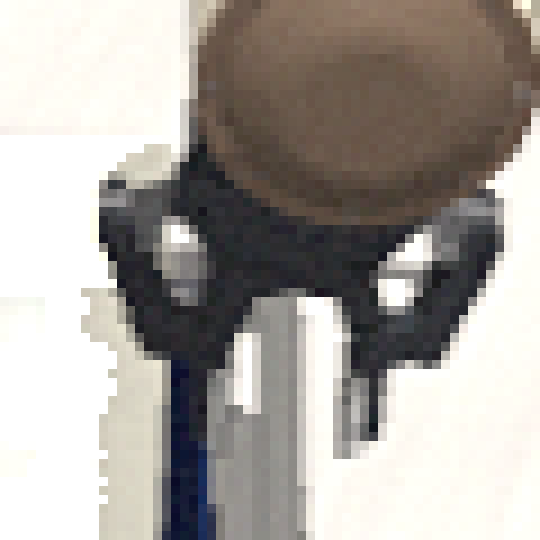

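```bash
cat >> h.py <<'E'
OFF=28.
def padto(P,tilt,jaw='x'):  # pad centre to P (shaker) -> TCP target
    z=np.array([np.sin(tilt),0,-np.cos(tilt)]); return (np.array(P)+OFF*z, rot(tilt,jaw))
E
python3 - <<'E'
from h import *
t=.35;z=np.array([np.sin(t),0,-np.cos(t)])
rows([([-134,0,108],rot(0)),([-134,0,125],rot(0)),padto(handle(0)-35*z,t),padto(handle(0),t)])
E
```

```text
dp [[0.0, 0.08, -0.95], [-0.0, 0.08, -2.65], [0.34, 0.08, -2.51], [-0.85, 0.08, 0.78]]
dr [[0.1, 0.3, 0.0], [0.1, 0.3, 0.0], [0.1, -19.8, 0.0], [0.1, -19.8, 0.0]]
```

Emit:
play_rows(dp=[[0, 0, -0.8], [0, 0, -2.2], [0, 0, -3.2], [0.2, 0.1, -3.2], [0.3, 0.1, -2.9], [0.3, 0.1, -2.5], [0.3, 0.1, -2.5], [0.3, 0.1, -2.5]], dr=[[0, 0, 0], [0, 0, 0], [0, -5, 0], [0, -11, 0], [0, -17, 0], [0, -20, 0], [0, -20, 0], [0, -20, 0]], jaw=[45, 45, 45, 45, 45, 45, 45, 45])

```text
t: 7.07
tool_pos: [471.5, -15.7, 123.9]
ee_rot: [3.141, 0.353, -2.837]
force: [0.7, 0.3, 0.3]
opening: 0.45
```

```bash
python3 - <<'E'
from h import *
show(); t=.35
print(rot(t).as_euler('xyz'),state()['ee_rot']); rows([padto(handle(0),t)])
for n in("side","top"):
    im=snapshot(n); cv2.imwrite(f"pics/{n}7.png",cv2.cvtColor(im,cv2.COLOR_RGB2BGR))
b=cv2.imread("pics/side7.png")[120:190,250:320]; b=cv2.convertScaleAbs(cv2.resize(b,None,fx=9,fy=9,interpolation=cv2.INTER_NEAREST),alpha=2.,beta=10);cv2.imwrite("pics/c4.png",b[:600])
E
```

```text
t 7.0667 sh [-1.371e+02  1.000e-01  1.239e+02] F [0.7 0.3 0.3] op 0.45 q [ 0.31  0.09 -0.74  0.01 -0.39 -0.01]
[ 3.14159265  0.35       -2.83749651] [ 3.14088027  0.35302024 -2.83681508]
dp [[0.05, -0.01, 3.52]]
dr [[0.1, 0.2, 0.0]]
```

View pics/c4.png

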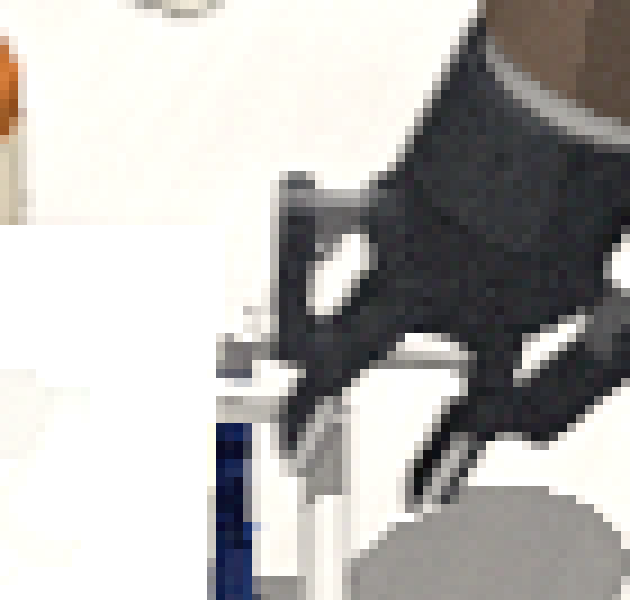

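View pics/top7.png

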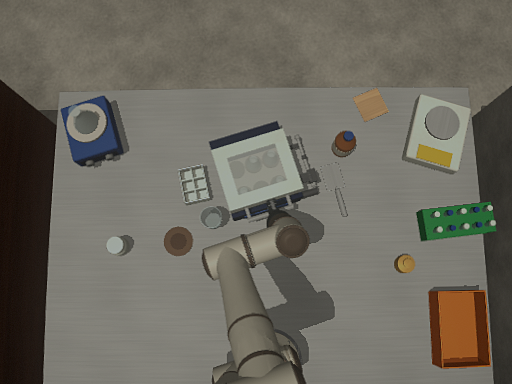

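Emit:
play_rows(dp=[[0, 0, 0.7], [0, 0, 1.4], [0, 0, 2.1], [0, 0, 2.7], [0, 0, 3.1], [0, 0, 3.4], [0, 0, 3.4], [0, 0, 3.4]], dr=[[0, 0, 0], [0, 0, 0], [0, 0, 0], [0, 0, 0], [0, 0, 0], [0, 0, 0], [0, 0, 0], [0, 0, 0]], jaw=[45, 45, 45, 45, 45, 45, 45, 45])

```text
t: 7.83
tool_pos: [484.5, -11.5, 92.3]
ee_rot: [3.141, 0.354, -2.837]
force: [0.1, 0.3, -0.6]
opening: 0.452
```

```bash
python3 - <<'E'
from h import *
show()
for n in("side",):
    im=snapshot(n); cv2.imwrite(f"pics/{n}8.png",cv2.cvtColor(im,cv2.COLOR_RGB2BGR))
b=cv2.imread("pics/side8.png")[120:190,250:320]; b=cv2.convertScaleAbs(cv2.resize(b,None,fx=9,fy=9,interpolation=cv2.INTER_NEAREST),alpha=2.,beta=10);cv2.imwrite("pics/c5.png",b[:600])
E
```

```text
t 7.8333 sh [-123.4    0.2   92.3] F [ 0.1  0.3 -0.6] op 0.452 q [ 0.31  0.17 -0.76  0.01 -0.29 -0.02]
```

View pics/c5.png

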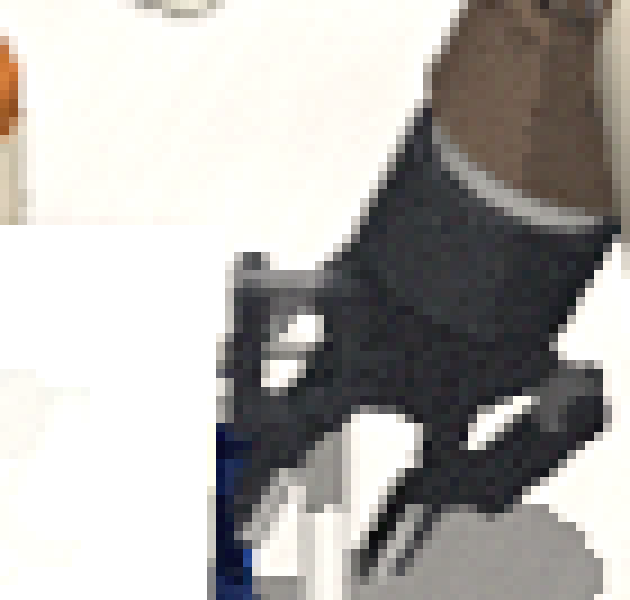

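Emit:
play_rows(dp=[[0, 0, 0], [0, 0, 0], [0, 0, 0], [0, 0, 0], [0, 0, 0], [0, 0, 0], [0, 0, 0], [0, 0, 0]], dr=[[0, 0, 0], [0, 0, 0], [0, 0, 0], [0, 0, 0], [0, 0, 0], [0, 0, 0], [0, 0, 0], [0, 0, 0]], jaw=[35, 25, 15, 5, 0, 0, 0, 0], force=40)

```text
t: 8.55
tool_pos: [484.5, -11.6, 92.9]
ee_rot: [3.141, 0.355, -2.837]
force: [-4.4, 0.1, 6.1]
opening: 0.172
```

```bash
python3 - <<'E'
from h import *
show()
E
```

```text
t 8.55 sh [-123.5    0.2   92.9] F [-4.4  0.1  6.1] op 0.172 q [ 0.31  0.17 -0.75  0.01 -0.29 -0.02]
```

```bash
sed -i 's/^OFF=28./OFF=26.6/' h.py; python3 - <<'E'
from h import *
rows([padto(handle(a),.353) for a in [.01,.03,.06,.1,.14,.18,.22,.25]])
E
```

```text
dp [[0.14, -0.02, -0.22], [-0.08, -0.02, -0.66], [-0.43, -0.02, -1.31], [-0.92, -0.02, -2.16], [-1.45, -0.01, -2.99], [-2.01, -0.01, -3.8], [-2.6, -0.01, -4.59], [-3.06, -0.01, -5.16]]
dr [[0.1, 0.1, 0.0], [0.1, 0.1, 0.0], [0.1, 0.1, 0.0], [0.1, 0.1, 0.0], [0.1, 0.1, 0.0], [0.1, 0.1, 0.0], [0.1, 0.1, 0.0], [0.1, 0.1, 0.0]]
```

Emit:
play_rows(dp=[[0, 0, -0.2], [-0.15, 0, -0.66], [-0.45, 0, -1.31], [-0.92, 0, -2.16], [-1.45, 0, -3.0], [-2.01, 0, -3.8], [-2.6, 0, -4.6], [-3.06, 0, -5.16]], dr=[[0, 0, 0], [0, 0, 0], [0, 0, 0], [0, 0, 0], [0, 0, 0], [0, 0, 0], [0, 0, 0], [0, 0, 0]], jaw=[0, 0, 0, 0, 0, 0, 0, 0], force=40)

```text
t: 9.22
tool_pos: [495.4, -8.2, 152.2]
ee_rot: [3.141, 0.356, -2.837]
force: [6.6, -0.6, -7.9]
opening: 0.17
```

```bash
python3 - <<'E'
from h import *
show()
def ang():
    p=w2sh(state()['tool_pos'])-OFF*np.array([np.sin(.353),0,-np.cos(.353)]); d=p-[110,0,95]
    print("a",np.arctan2(d[2],-d[0])-np.arctan2(22,245),"r",np.hypot(d[0],d[2])-246); 
ang()
rows([padto(handle(a),.353) for a in [.29,.34,.40,.46,.52,.58,.64,.70]])
E
```

```text
t 9.2167 sh [-1.120e+02  1.000e-01  1.522e+02] F [ 6.6 -0.6 -7.9] op 0.17 q [ 0.31  0.08 -0.65  0.01 -0.48 -0.01]
a 0.25169208622307904 r -0.6381532808937322
dp [[-0.57, -0.01, -0.75], [-1.42, -0.01, -1.64], [-2.49, -0.01, -2.65], [-3.63, -0.01, -3.6], [-4.81, -0.01, -4.48], [-6.05, -0.01, -5.28], [-7.33, -0.01, -6.01], [-8.66, -0.01, -6.66]]
dr [[0.1, 0.2, 0.0], [0.1, 0.2, 0.0], [0.1, 0.2, 0.0], [0.1, 0.2, 0.0], [0.1, 0.2, 0.0], [0.1, 0.2, 0.0], [0.1, 0.2, 0.0], [0.1, 0.2, 0.0]]
```

Lifting as expected (weight ≈ 8 N on the grip). Continue.

Emit:
play_rows(dp=[[-0.57, 0, -0.75], [-1.42, 0, -1.64], [-2.49, 0, -2.65], [-3.63, 0, -3.6], [-4.81, 0, -4.48], [-6.05, 0, -5.28], [-7.33, 0, -6.01], [-8.66, 0, -6.66]], dr=[[0, 0, 0], [0, 0, 0], [0, 0, 0], [0, 0, 0], [0, 0, 0], [0, 0, 0], [0, 0, 0], [0, 0, 0]], jaw=[0, 0, 0, 0, 0, 0, 0, 0])

```text
t: 9.88
tool_pos: [544.2, 6.6, 241.8]
ee_rot: [3.14, 0.338, -2.839]
force: [-13.9, -4.3, 8.4]
opening: 0.171
```

```bash
cat >> h.py <<'E'
def ang(t=.353):
    p=w2sh(state()['tool_pos'])-OFF*np.array([np.sin(t),0,-np.cos(t)]); d=p-[110,0,95]
    print("a",(np.arctan2(d[2],-d[0])-np.arctan2(22,245)).round(3),"r",(np.hypot(d[0],d[2])-246).round(1))
E
python3 - <<'E'
from h import *
show(); ang()
rows([padto(handle(a),.353) for a in [.74,.80,.86,.92,.98,1.04,1.10,1.15]])
E
```

```text
t 9.8833 sh [-61.   -0.4 241.8] F [-13.9  -4.3   8.4] op 0.171 q [ 0.31  0.07 -0.4   0.   -0.76 -0.01]
a 0.672 r 3.0
dp [[-1.66, 0.04, -0.45], [-3.03, 0.04, -0.98], [-4.43, 0.04, -1.44], [-5.86, 0.04, -1.81], [-7.31, 0.05, -2.09], [-8.77, 0.05, -2.29], [-10.25, 0.05, -2.4], [-11.47, 0.05, -2.42]]
dr [[0.1, -0.9, -0.1], [0.1, -0.9, -0.1], [0.1, -0.9, -0.1], [0.1, -0.9, -0.1], [0.1, -0.9, -0.1], [0.1, -0.9, -0.1], [0.1, -0.9, -0.1], [0.1, -0.9, -0.1]]
```

```bash
cat >> h.py <<'E'
def handr(a,dr):
    h=handle(a);d=h-[110,0,95];d[1]=0; return h+d/np.linalg.norm(d)*dr
E
python3 - <<'E'
from h import *
rows([padto(handr(a,5),.34) for a in [.69,.73,.78,.83,.88,.93,.98,1.02]])
E
```

```text
dp [[-0.28, 0.04, -0.38], [-1.2, 0.04, -0.8], [-2.36, 0.04, -1.28], [-3.54, 0.04, -1.7], [-4.74, 0.04, -2.05], [-5.96, 0.05, -2.35], [-7.19, 0.05, -2.59], [-8.19, 0.05, -2.73]]
dr [[0.1, -0.1, -0.1], [0.1, -0.1, -0.1], [0.1, -0.1, -0.1], [0.1, -0.1, -0.1], [0.1, -0.1, -0.1], [0.1, -0.1, -0.1], [0.1, -0.1, -0.1], [0.1, -0.1, -0.1]]
```

Emit:
play_rows(dp=[[-0.28, 0, -0.38], [-1.2, 0, -0.8], [-2.36, 0, -1.28], [-3.54, 0, -1.7], [-4.74, 0, -2.05], [-5.96, 0, -2.35], [-7.2, 0, -2.6], [-8.2, 0, -2.73]], dr=[[0, 0, 0], [0, 0, 0], [0, 0, 0], [0, 0, 0], [0, 0, 0], [0, 0, 0], [0, 0, 0], [0, 0, 0]], jaw=[0, 0, 0, 0, 0, 0, 0, 0], force=30)

```text
t: 10.55
tool_pos: [608.5, 26.1, 295.3]
ee_rot: [3.141, 0.334, -2.839]
force: [-3.9, -1.3, 4.8]
opening: 0.17
```

```bash
python3 - <<'E'
from h import *
show(); ang(.34); print(state()['wrist_torque'],state()['ee_rot'])
im=snapshot("side"); cv2.imwrite("pics/side9.png",cv2.cvtColor(im,cv2.COLOR_RGB2BGR))
b=cv2.imread("pics/side9.png")[70:220,180:330]; b=cv2.convertScaleAbs(cv2.resize(b,None,fx=4,fy=4,interpolation=cv2.INTER_CUBIC),alpha=1.4,beta=10);cv2.imwrite("pics/c6.png",b)
E
```

```text
t 10.55 sh [  6.1  -1.  295.3] F [-3.9 -1.3  4.8] op 0.17 q [ 0.31  0.15 -0.17  0.   -0.92 -0.01]
a 1.017 r 6.0
[-0.72464733  2.04028303 -0.13569196] [ 3.14122186  0.33424835 -2.83860882]
```

View pics/c6.png

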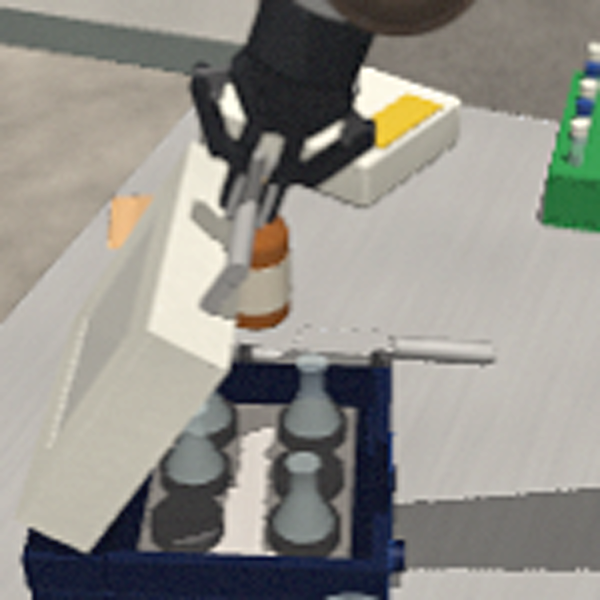

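```bash
python3 - <<'E'
from h import *
rows([padto(handr(a,7.5),.334) for a in [1.05,1.09,1.14,1.19,1.24,1.29,1.33,1.36]])
E
```

```text
dp [[-0.58, 0.11, -0.21], [-1.59, 0.11, -0.29], [-2.85, 0.11, -0.32], [-4.12, 0.11, -0.3], [-5.39, 0.11, -0.21], [-6.64, 0.11, -0.06], [-7.64, 0.11, 0.11], [-8.39, 0.11, 0.26]]
dr [[-0.0, 0.2, -0.0], [-0.0, 0.2, -0.0], [-0.0, 0.2, -0.0], [-0.0, 0.2, -0.0], [-0.0, 0.2, -0.0], [-0.0, 0.2, -0.0], [-0.0, 0.2, -0.0], [-0.0, 0.2, -0.0]]
```

Emit:
play_rows(dp=[[-0.58, 0, -0.2], [-1.6, 0, -0.29], [-2.85, 0, -0.32], [-4.12, 0, -0.3], [-5.4, 0, -0.21], [-6.64, 0, -0.06], [-7.64, 0, 0.1], [-8.4, 0, 0.26]], dr=[[0, 0, 0], [0, 0, 0], [0, 0, 0], [0, 0, 0], [0, 0, 0], [0, 0, 0], [0, 0, 0], [0, 0, 0]], jaw=[0, 0, 0, 0, 0, 0, 0, 0], force=30)

```text
t: 11.27
tool_pos: [687.4, 50.1, 321.7]
ee_rot: [-3.14, 0.336, -2.838]
force: [-1.3, -3.5, 2.1]
opening: 0.163
```

```bash
python3 - <<'E'
from h import *
show(); ang(.334); print(state()['wrist_torque'],state()['ee_rot'])
for n in("side","top"):
    im=snapshot(n); cv2.imwrite(f"pics/{n}10.png",cv2.cvtColor(im,cv2.COLOR_RGB2BGR))
b=cv2.imread("pics/side10.png")[60:210,180:330]; b=cv2.convertScaleAbs(cv2.resize(b,None,fx=4,fy=4,interpolation=cv2.INTER_CUBIC),alpha=1.4,beta=10);cv2.imwrite("pics/c7.png",b)
b=cv2.imread("pics/top10.png")[90:250,180:380]; b=cv2.convertScaleAbs(cv2.resize(b,None,fx=3.7,fy=3.7,interpolation=cv2.INTER_CUBIC),alpha=1.4,beta=10);cv2.imwrite("pics/c8.png",b)
E
```

```text
t 11.2667 sh [ 88.5  -1.7 321.7] F [-1.3 -3.5  2.1] op 0.163 q [ 0.31  0.28  0.06  0.   -1.02 -0.01]
a 1.362 r 7.7
[-0.9196363   1.19282991 -0.32370152] [-3.14010136  0.33559667 -2.83792457]
```

View pics/c7.png

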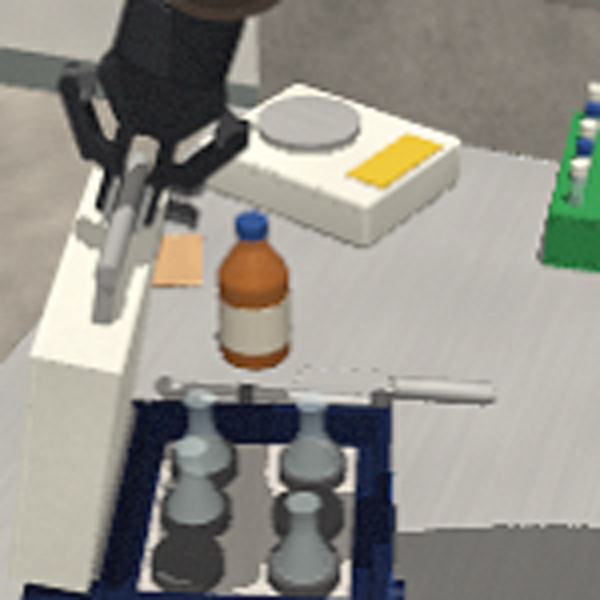

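View pics/c8.png

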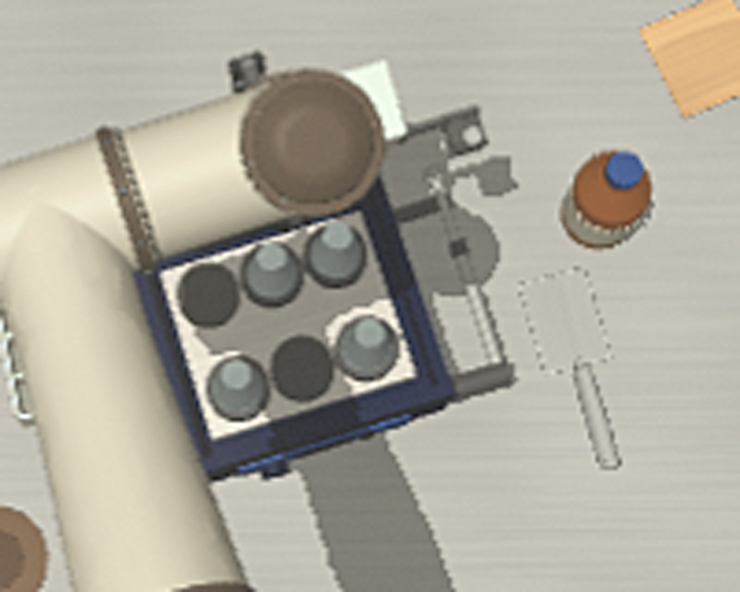

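Emit:
play_rows(dp=[[0, 0, 0], [0, 0, 0], [0, 0, 0], [0, 0, 0], [0, 0, 0], [0, 0, -0.4], [0, 0, -1.2], [0, 0, -2.2]], dr=[[0, 0, 0], [0, 0, 0], [0, 0, 0], [0, 0, 0], [0, 0, 0], [0, 0, 0], [0, 0, 0], [0, 0, 0]], jaw=[25, 35, 40, 40, 40, 40, 40, 40])

```text
t: 12.03
tool_pos: [680.6, 48.1, 342.8]
ee_rot: [-3.14, 0.336, -2.838]
force: [-0.1, -0.5, -0.2]
opening: 0.399
```

```bash
python3 - <<'E'
from h import *
show()
# ball measure
o,d=ray("top",(435/3.7+180,185/3.7+90)); 
for zz in (52,): 
    p=o+d*(zz-o[2])/d[2]; print("ball sh",w2sh(p))
P=np.array([0,-170,52]);
def tz(t): return np.array([np.sin(t),0,-np.cos(t)])
rows([padto(np.array([-80,-170,200]),.5,'y')])
for f in (True,False):
    print(np.degrees((Ro.from_euler('xyz',state()['ee_rot']).inv()*rot(.5,'y',f)).as_rotvec()).round(1), rot(.5,'y',f).as_euler('xyz'))
E
```

```text
t 12.0333 sh [ 81.5  -1.6 342.8] F [-0.1 -0.5 -0.2] op 0.399 q [ 0.31  0.26  0.09  0.   -1.06 -0.01]
ball sh [  86.43765585 -169.39325195   52.        ]
dp [[19.52, -16.82, 10.8]]
dr [[7.3, -7.4, -89.8]]
[  7.3  -7.4 -89.8] [-2.64159265e+00  2.22044605e-16 -1.26670019e+00]
[-7.4 -7.3 89.8] [2.64159265 0.         1.87489247]
```

Emit:
play_rows(dp=[[0, 0, -1], [0, 0, -2.5], [0, 0, -4.5], [1, 0, -6.5], [3, 0, -7.5], [6, 0, -7.5], [9.5, 0, -6.5], [13, -1, -5.5]], dr=[[0, 0, 0], [0, 0, 0], [0, 0, 0], [0, 0, 0], [0, 0, 6], [0, 0, 12], [0, 0, 18], [0, 0, 24]], jaw=[40, 40, 40, 40, 40, 40, 40, 40])

```text
t: 12.7
tool_pos: [548.0, -3.2, 353.6]
ee_rot: [2.998, 0.31, 3.0]
force: [0.0, -0.2, -0.0]
opening: 0.4
```

```bash
python3 - <<'E'
from h import *
show()
def tz(t): return np.array([np.sin(t),0,-np.cos(t)])
def pt(P,t,f=False):
    return (np.array(P)+OFF*tz(t),rot(t,'y',f))
rows([pt(np.array([0,-170,52])-150*tz(.5),.5)])
im=snapshot("side"); cv2.imwrite("pics/side11.png",cv2.cvtColor(im,cv2.COLOR_RGB2BGR))
E
```

```text
t 12.7 sh [-60.4 -10.9 353.6] F [ 0.  -0.2 -0. ] op 0.4 q [ 0.29  0.01 -0.18 -0.   -1.04 -0.4 ]
dp [[-0.73, -17.1, 18.28]]
dr [[-8.1, -5.2, 65.6]]
```

View pics/side11.png

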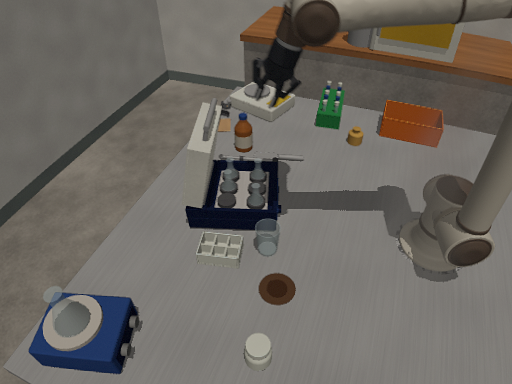

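Emit:
play_rows(dp=[[0, -2, 1], [0, -4.5, 3], [-0.1, -7.5, 5], [-0.2, -10.5, 7], [-0.4, -13, 9], [-0.5, -15, 11], [-0.6, -16.5, 13], [-0.7, -17.1, 15]], dr=[[-0.8, -0.5, 6.5], [-1.6, -1, 13], [-2.4, -1.6, 20], [-3.3, -2.1, 27], [-4.2, -2.7, 34], [-5, -3.2, 41], [-5.9, -3.8, 48], [-6.8, -4.4, 55]], jaw=[40, 40, 40, 40, 40, 40, 40, 40])

```text
t: 13.42
tool_pos: [574.0, -163.9, 182.5]
ee_rot: [2.685, 0.067, 2.033]
force: [0.5, 0.7, -0.3]
opening: 0.4
```

```bash
cat >> h.py <<'E'
def tz(t): return np.array([np.sin(t),0,-np.cos(t)])
def pt(P,t,f=False):
    return (np.array(P)+OFF*tz(t),rot(t,'y',f))
E
python3 - <<'E'
from h import *
show()
rows([pt(np.array([0,-170,52])-100*tz(.5),.5),pt(np.array([0,-170,52])-60*tz(.5),.5)])
E
```

```text
t 13.4167 sh [ -83.7 -172.   182.5] F [ 0.5  0.7 -0.3] op 0.4 q [-0.12  0.22 -0.29 -0.32 -0.66 -0.75]
dp [[-0.13, 1.4, 8.08], [-0.19, 1.55, 12.08]]
dr [[-2.2, -0.8, 9.8], [-2.2, -0.8, 9.8]]
```

Emit:
play_rows(dp=[[0, 0.2, 1], [0, 0.6, 3], [-0.1, 1, 5.5], [-0.1, 1.3, 7.5], [-0.2, 1.5, 9.5], [-0.2, 1.55, 11], [-0.2, 1.55, 12], [-0.2, 1.55, 12]], dr=[[-1, -0.4, 4], [-2.2, -0.8, 9.8], [-2.2, -0.8, 9.8], [-2.2, -0.8, 9.8], [-2.2, -0.8, 9.8], [-2.2, -0.8, 9.8], [-2.2, -0.8, 9.8], [-2.2, -0.8, 9.8]], jaw=[35, 35, 35, 35, 35, 35, 35, 35])

```text
t: 14.08
tool_pos: [638.0, -141.5, 80.6]
ee_rot: [2.643, -0.001, 1.876]
force: [0.3, 0.1, -0.2]
opening: 0.353
```

```bash
python3 - <<'E'
from h import *
show(); print(state()['ee_rot'],rot(.5,'y',False).as_euler('xyz'))
rows([pt(np.array([0,-170,52])-5*tz(.5),.5)])
for n,(y0,y1,x0,x1) in(("side",(100,220,210,330)),("top",(90,210,240,360))):
    im=snapshot(n); cv2.imwrite(f"pics/{n}12.png",cv2.cvtColor(im,cv2.COLOR_RGB2BGR))
    b=cv2.imread(f"pics/{n}12.png")[y0:y1,x0:x1]; b=cv2.convertScaleAbs(cv2.resize(b,None,fx=5,fy=5,interpolation=cv2.INTER_CUBIC),alpha=1.5,beta=10);cv2.imwrite(f"pics/c9{n}.png",b)
E
```

```text
t 14.0833 sh [ -16.  -169.8   80.6] F [ 0.3  0.1 -0.2] op 0.353 q [-0.08  0.42 -0.28 -0.44 -0.44 -0.82]
[ 2.64267811e+00 -7.91118865e-04  1.87587982e+00] [2.64159265 0.         1.87489247]
dp [[-0.03, 0.04, 5.43]]
dr [[-0.1, -0.1, 0.0]]
```

View pics/c9side.png

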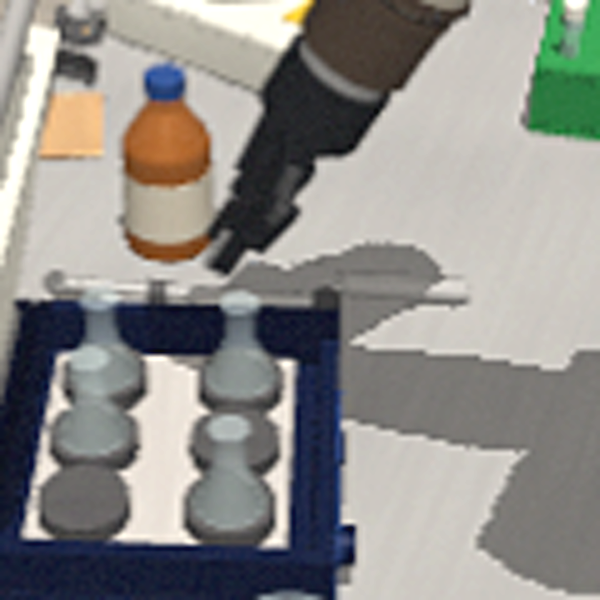

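View pics/c9top.png

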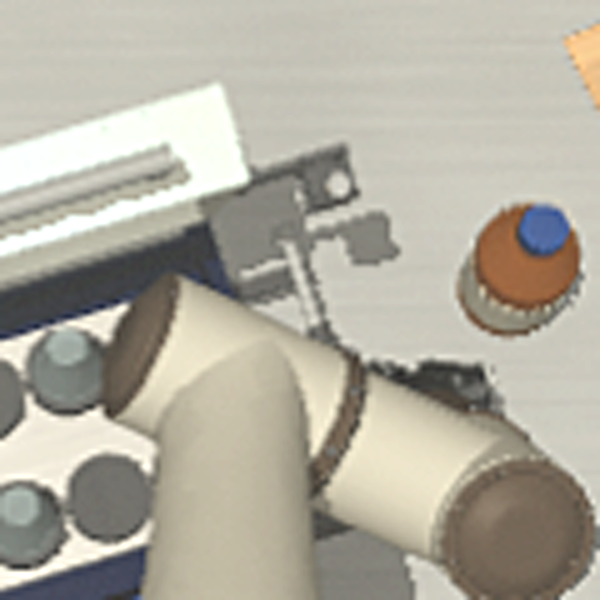

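Emit:
play_rows(dp=[[0, 0, 0.8], [0, 0, 1.8], [0, 0, 2.8], [0, 0, 3.7], [0, 0, 4.5], [0, 0, 5.2], [0, 0, 5.4], [0, 0, 5.4]], dr=[[0, 0, 0], [0, 0, 0], [0, 0, 0], [0, 0, 0], [0, 0, 0], [0, 0, 0], [0, 0, 0], [0, 0, 0]], jaw=[35, 35, 35, 35, 35, 35, 35, 35])

```text
t: 14.85
tool_pos: [662.8, -134.1, 34.3]
ee_rot: [2.642, 0.0, 1.876]
force: [0.3, -0.1, -0.0]
opening: 0.35
```

```bash
python3 - <<'E'
from h import *
show()
for n,(y0,y1,x0,x1) in(("side",(100,220,210,330)),):
    im=snapshot(n); cv2.imwrite(f"pics/{n}13.png",cv2.cvtColor(im,cv2.COLOR_RGB2BGR))
    b=cv2.imread(f"pics/{n}13.png")[y0:y1,x0:x1]; b=cv2.convertScaleAbs(cv2.resize(b,None,fx=5,fy=5,interpolation=cv2.INTER_CUBIC),alpha=1.5,beta=10);cv2.imwrite(f"pics/c10{n}.png",b)
E
```

```text
t 14.85 sh [  10.  -170.2   34.3] F [ 0.3 -0.1 -0. ] op 0.35 q [-0.07  0.52 -0.24 -0.49 -0.38 -0.77]
```

View pics/c10side.png

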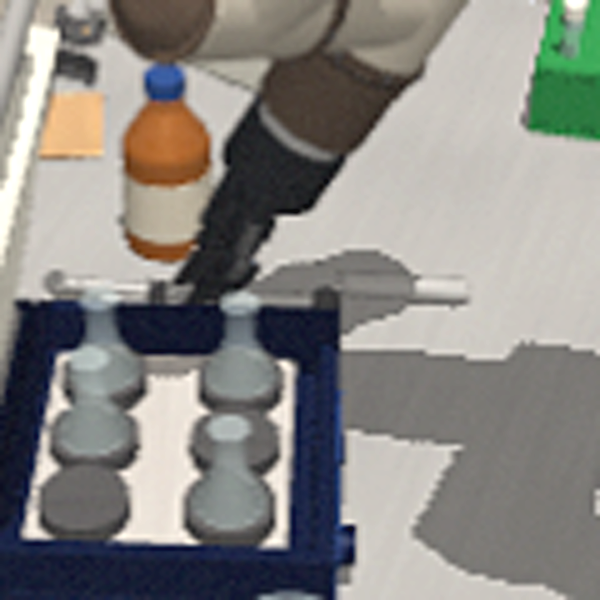

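Emit:
play_rows(dp=[[0, 0, 0], [0, 0, 0], [0, 0, 0], [0, 0, 0], [0, 0, 0], [0, 0, 0], [0, 0, 0], [0, 0, 0]], dr=[[0, 0, 0], [0, 0, 0], [0, 0, 0], [0, 0, 0], [0, 0, 0], [0, 0, 0], [0, 0, 0], [0, 0, 0]], jaw=[28, 20, 10, 0, 0, 0, 0, 0], force=25)

```text
t: 15.57
tool_pos: [661.8, -131.1, 34.6]
ee_rot: [2.643, -0.004, 1.877]
force: [-0.9, 9.8, 1.2]
opening: 0.123
```

```bash
python3 - <<'E'
from h import *
show()
E
```

```text
t 15.5667 sh [   9.9 -166.9   34.6] F [-0.9  9.8  1.2] op 0.123 q [-0.07  0.52 -0.24 -0.5  -0.38 -0.77]
```

```bash
cat >> h.py <<'E'
def rodtcp(p,y=-167,r=100.4,k=19.8,t=.5):
    return (np.array([-100+r*np.cos(p),y,52+r*np.sin(p)])+k*tz(t),rot(t,'y',False))
E
python3 - <<'E'
from h import *
from scipy.optimize import fsolve
for L in(187,190,193,197):
    f=lambda v:[110-165.2*np.cos(v[0]-.0484)-(-100+L*np.cos(v[1])),95+165.2*np.sin(v[0]-.0484)-(52+L*np.sin(v[1]))]
    print(L,fsolve(f,[.87,1.03]))
rows([rodtcp(p) for p in [.02,.06,.12,.19,.26,.33,.41,.48]])
E
```

```text
187 [0.84634803 1.04001282]
190 [0.86521365 1.03553343]
193 [0.88415766 1.0308808 ]
197 [0.90954529 1.02441606]
dp [[-0.0, 0.1, -0.17], [-0.0, 0.27, -0.53], [-0.0, 0.51, -1.09], [0.0, 0.75, -1.75], [0.01, 0.94, -2.42], [0.01, 1.08, -3.11], [0.01, 1.19, -3.91], [0.02, 1.22, -4.61]]
dr [[-0.1, -0.3, -0.0], [-0.1, -0.3, -0.0], [-0.1, -0.3, -0.0], [-0.1, -0.3, -0.0], [-0.1, -0.3, -0.0], [-0.1, -0.3, -0.0], [-0.1, -0.3, -0.0], [-0.1, -0.3, -0.0]]
```

Emit:
play_rows(dp=[[0, 0.1, -0.17], [0, 0.27, -0.53], [0, 0.51, -1.1], [0, 0.75, -1.75], [0, 0.94, -2.42], [0, 1.08, -3.1], [0, 1.19, -3.9], [0, 1.22, -4.6]], dr=[[0, 0, 0], [0, 0, 0], [0, 0, 0], [0, 0, 0], [0, 0, 0], [0, 0, 0], [0, 0, 0], [0, 0, 0]], jaw=[0, 0, 0, 0, 0, 0, 0, 0])

```text
t: 16.23
tool_pos: [648.9, -134.7, 80.5]
ee_rot: [2.646, -0.006, 1.877]
force: [-2.9, -0.3, -7.9]
opening: 0.124
```

```bash
python3 - <<'E'
from h import *
show();print(state()['ee_rot'])
rows([rodtcp(p) for p in [.51,.57,.64,.71,.79,.87,.95,1.03]])
for n,(y0,y1,x0,x1) in(("side",(100,220,210,330)),):
    im=snapshot(n); cv2.imwrite(f"pics/{n}14.png",cv2.cvtColor(im,cv2.COLOR_RGB2BGR))
    b=cv2.imread(f"pics/{n}14.png")[y0:y1,x0:x1]; b=cv2.convertScaleAbs(cv2.resize(b,None,fx=5,fy=5,interpolation=cv2.INTER_CUBIC),alpha=1.5,beta=10);cv2.imwrite(f"pics/c11{n}.png",b)
E
```

```text
t 16.2333 sh [  -3.5 -166.5   80.5] F [-2.9 -0.3 -7.9] op 0.124 q [-0.07  0.44 -0.26 -0.43 -0.45 -0.85]
[ 2.64588364 -0.00638506  1.87731503]
dp [[-0.05, 0.2, -0.25], [-0.04, 0.18, -0.85], [-0.04, 0.1, -1.55], [-0.03, -0.03, -2.24], [-0.03, -0.23, -3.02], [-0.02, -0.49, -3.78], [-0.02, -0.82, -4.51], [-0.01, -1.2, -5.22]]
dr [[-0.2, -0.4, -0.1], [-0.2, -0.4, -0.1], [-0.2, -0.4, -0.1], [-0.2, -0.4, -0.1], [-0.2, -0.4, -0.1], [-0.2, -0.4, -0.1], [-0.2, -0.4, -0.1], [-0.2, -0.4, -0.1]]
```

View pics/c11side.png

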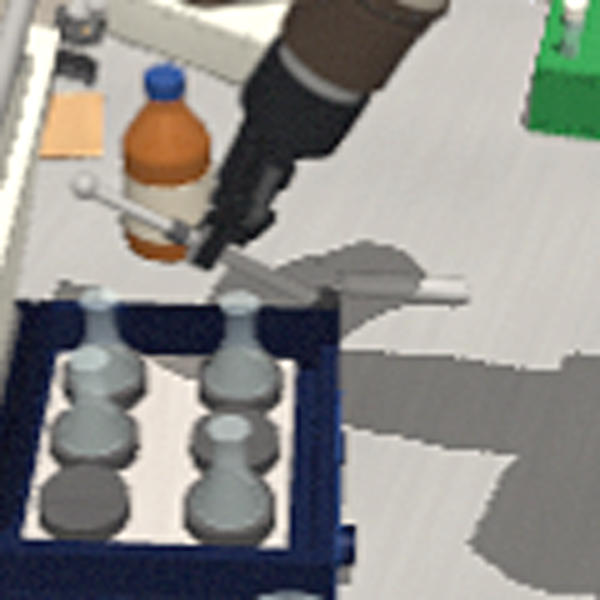

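Emit:
play_rows(dp=[[0, 0.2, -0.25], [0, 0.18, -0.85], [0, 0.1, -1.55], [0, 0, -2.24], [0, -0.23, -3.0], [0, -0.5, -3.78], [0, -0.82, -4.5], [0, -1.2, -5.2]], dr=[[0, 0, 0], [0, 0, 0], [0, 0, 0], [0, 0, 0], [0, 0, 0], [0, 0, 0], [0, 0, 0], [0, 0, 0]], jaw=[0, 0, 0, 0, 0, 0, 0, 0])

```text
t: 16.95
tool_pos: [614.5, -145.2, 122.3]
ee_rot: [2.645, -0.007, 1.878]
force: [-0.7, 2.2, -10.1]
opening: 0.128
```

```bash
python3 - <<'E'
from h import *
show();print(state()['ee_rot'])
rows([rodtcp(p) for p in [1.03]])
for n,(y0,y1,x0,x1) in(("side",(100,220,210,330)),("top",(110,230,240,360))):
    im=snapshot(n); cv2.imwrite(f"pics/{n}15.png",cv2.cvtColor(im,cv2.COLOR_RGB2BGR))
    b=cv2.imread(f"pics/{n}15.png")[y0:y1,x0:x1]; b=cv2.convertScaleAbs(cv2.resize(b,None,fx=5,fy=5,interpolation=cv2.INTER_CUBIC),alpha=1.5,beta=10)
    for L,c in((187,(0,0,255)),):
      for p in(.9,.97,1.03,1.1):
        u=(proj(n,sh2w([-100+L*np.cos(p),-168,52+L*np.sin(p)],s))[0]+.5-[x0,y0])*5; print(n,p,u.round()); cv2.circle(b,tuple(int(v) for v in u),2,c,-1)
    cv2.imwrite(f"pics/c12{n}.png",b)
E
```

```text
t 16.95 sh [ -39.4 -166.3  122.3] F [ -0.7   2.2 -10.1] op 0.128 q [-0.09  0.34 -0.3  -0.4  -0.51 -0.86]
[ 2.6448125  -0.00669003  1.87807695]
dp [[-0.07, -0.02, 0.17]]
dr [[-0.2, -0.4, -0.0]]
side 0.9 [156. 123.]
side 0.97 [172. 113.]
side 1.03 [186. 106.]
side 1.1 [203.  98.]
top 0.9 [345. 187.]
top 0.97 [352. 200.]
top 1.03 [358. 211.]
top 1.1 [366. 226.]
```

View pics/c12side.png

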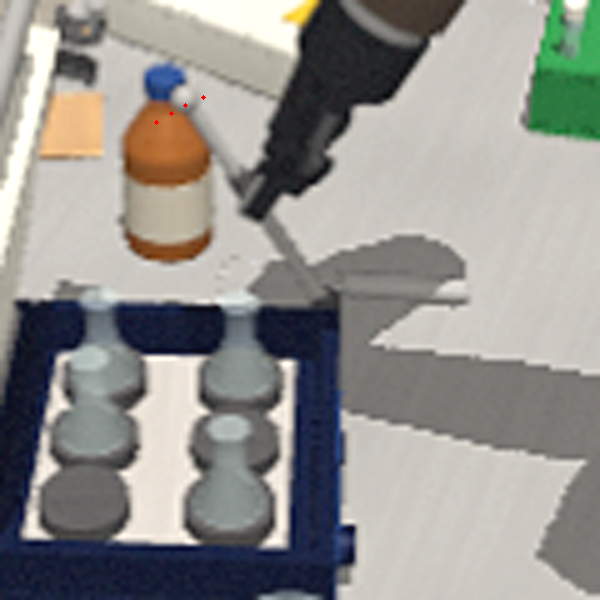

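View pics/c12top.png

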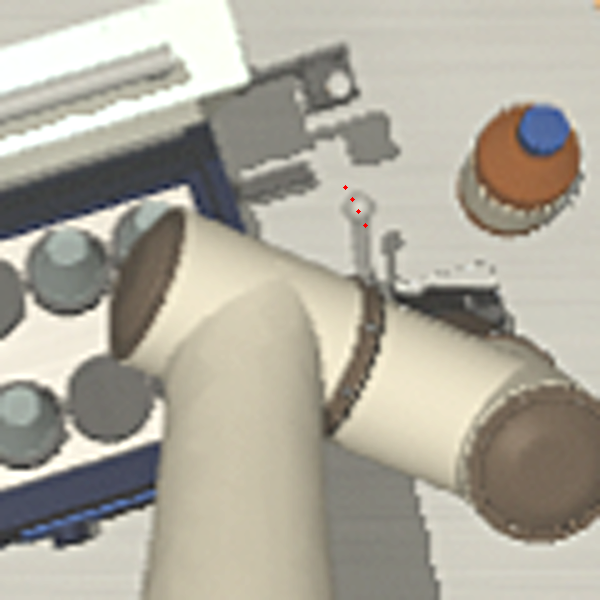

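```bash
python3 - <<'E'
from h import *
p,e=tri((182/5+209.5,97/5+99.5),(358/5+239.5,207/5+109.5)); q=w2sh(p); print(q,e, np.hypot(q[0]+100,q[2]-52), np.arctan2(q[2]-52,q[0]+100))
E
```

```text
[  -2.00782082 -167.40610994  218.94471508] 1.4418216630163145 193.57945416455476 1.040009954805681
```

Emit:
play_rows(dp=[[0, 0, 0], [0, 0, 0], [0, 0, 0], [0, 0, 0], [0, 0, -0.3], [0, 0, -1.2], [0, 0, -2.7], [0, 0, -4.5]], dr=[[0, 0, 0], [0, 0, 0], [0, 0, 0], [0, 0, 0], [0, 0, 0], [0, 0, 0], [0, 0, 0], [0, 0, 0]], jaw=[20, 30, 35, 35, 35, 35, 35, 35])

```text
t: 17.72
tool_pos: [593.2, -152.3, 162.5]
ee_rot: [2.646, -0.007, 1.878]
force: [-0.5, -0.3, -0.1]
opening: 0.349
```

```bash
python3 - <<'E'
from h import *
show()
for n,(y0,y1,x0,x1) in(("side",(100,220,210,330)),("top",(110,230,240,360))):
    im=snapshot(n); cv2.imwrite(f"pics/{n}16.png",cv2.cvtColor(im,cv2.COLOR_RGB2BGR))
    b=cv2.imread(f"pics/{n}16.png")[y0:y1,x0:x1]; b=cv2.convertScaleAbs(cv2.resize(b,None,fx=5,fy=5,interpolation=cv2.INTER_CUBIC),alpha=1.5,beta=10)
    cv2.imwrite(f"pics/c13{n}.png",b)
# next: above the handle, tilt .336
h=handr(1.362,7.7); print(h)
rows([padto(h-150*tz(.336),.336)])
E
```

```text
t 17.7167 sh [ -61.9 -166.7  162.5] F [-0.5 -0.3 -0.1] op 0.349 q [-0.11  0.26 -0.3  -0.36 -0.58 -0.9 ]
[ 79.82198905   0.         346.88441505]
dp [[16.84, 23.08, -21.17]]
dr [[7.7, 7.3, -89.7]]
```

View pics/c13side.png

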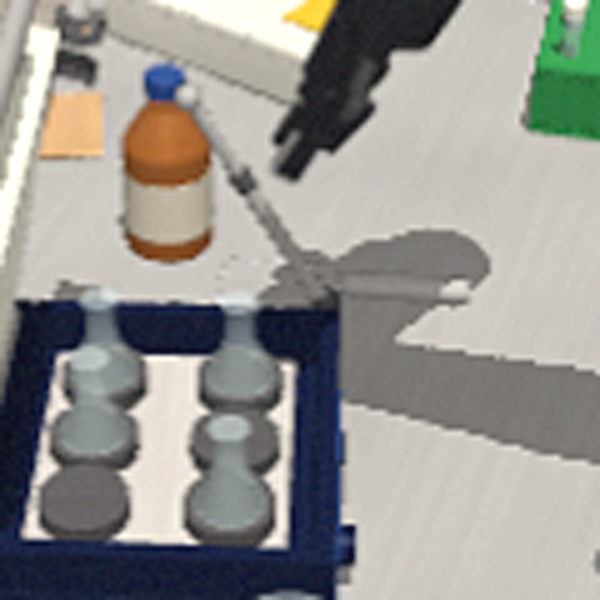

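View pics/c13top.png

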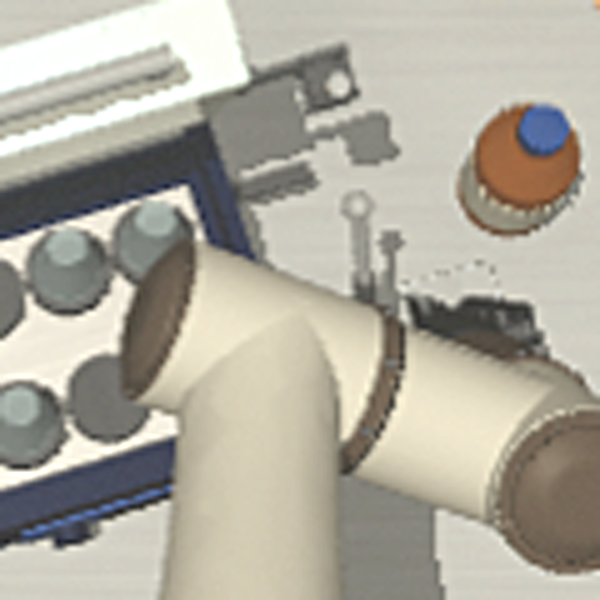

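```bash
python3 - <<'E'
from h import *
p,e=tri((188/5+209.5,96/5+99.5),(357/5+239.5,205/5+109.5)); q=w2sh(p); print(q,e, np.hypot(q[0]+100,q[2]-52), np.arctan2(q[2]-52,q[0]+100))
R=rot(.5,'y',False); 
rows([(np.array([-80,-166,200]),R),(np.array([-100,-150,250]),R),(np.array([-90,-80,340]),R)])
E
```

```text
[  -3.63967404 -166.5461277   221.01803132] 3.4909689148246064 194.55695138153627 1.0526382752443013
dp [[0.19, -0.06, -3.88], [1.82, 0.6, -9.22], [8.84, 5.82, -16.6]]
dr [[0.1, -0.2, 0.1], [0.1, -0.2, 0.1], [0.1, -0.2, 0.1]]
```

Emit:
play_rows(dp=[[0, 0, -1.5], [0, 0, -4], [0.5, 0.1, -6.5], [1.8, 0.6, -9.2], [3.3, 1.7, -11], [5, 3, -13], [7, 4.5, -15], [8.8, 5.8, -16.6]], dr=[[0, 0, 0], [0, 0, -4], [0.9, 0.9, -10.5], [1.5, 1.4, -17], [2, 1.9, -24], [2.6, 2.5, -31], [3.2, 3.1, -38], [3.8, 3.6, -45]], jaw=[35, 35, 35, 35, 38, 40, 40, 40])

```text
t: 18.48
tool_pos: [540.4, -78.0, 342.1]
ee_rot: [2.815, 0.273, 2.631]
force: [0.7, 0.2, -0.3]
opening: 0.401
```

```bash
python3 - <<'E'
from h import *
show()
h=handr(1.362,7.7)
rows([padto(h-150*tz(.336),.336)])
for n in("side","top"):
    im=snapshot(n); cv2.imwrite(f"pics/{n}17.png",cv2.cvtColor(im,cv2.COLOR_RGB2BGR))
a=cv2.resize(cv2.imread("pics/side17.png")[90:190,170:270],None,fx=6,fy=6,interpolation=cv2.INTER_CUBIC)[:, :400]
b=cv2.resize(cv2.imread("pics/top17.png")[90:190,200:266],None,fx=6,fy=6,interpolation=cv2.INTER_CUBIC)
cv2.imwrite("pics/c14.png",np.hstack([a,b]))
E
```

```text
t 18.4833 sh [-90.  -79.9 342.1] F [ 0.7  0.2 -0.3] op 0.401 q [ 0.08  0.   -0.18 -0.15 -0.99 -0.48]
dp [[-6.21, 17.58, -5.52]]
dr [[3.8, 3.8, -44.4]]
```

View pics/c14.png

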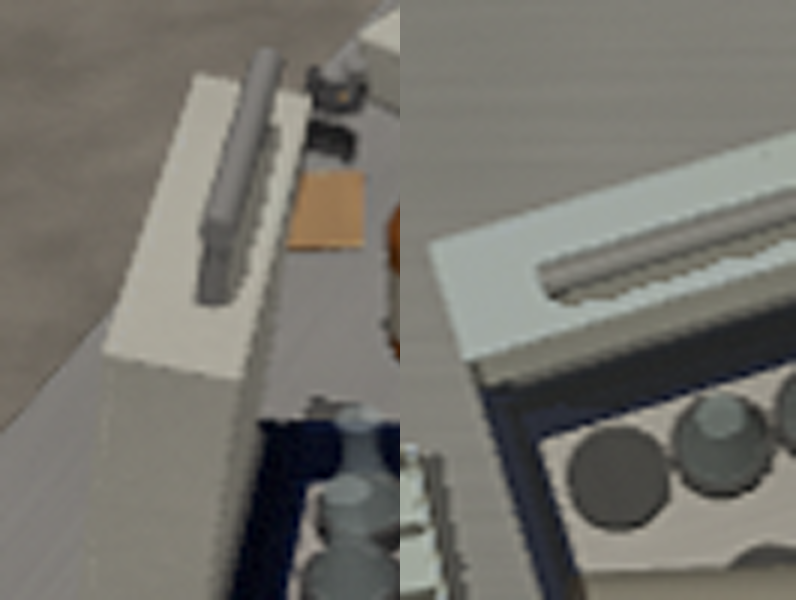

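```bash
python3 - <<'E'
from h import *
p,e=tri((219/6+169.5,228/6+89.5),(145/6+199.5,270/6+89.5)); q=w2sh(p); print(q,e,"a",np.arctan2(q[2]-95,110-q[0])-.0896,np.hypot(q[2]-95,110-q[0]))
for a in(1.30,1.36,1.40): print(a,handle(a,70),(proj("side",sh2w(handle(a,70),s))[0]-[169.5,89.5])*6,(proj("side",sh2w(handle(a,-70),s))[0]-[169.5,89.5])*6,(proj("top",sh2w(handle(a,70),s))[0]-[199.5,89.5])*6)
E
```

```text
[ 85.64837295  73.31486696 340.88312633] 7.930331626848071 a 1.3824808280807641 247.08604484207407
1.3 [ 65.66106707  70.         336.95672966] [258.29459198 229.783179  ] [298.57022804  69.02242059] [167.76700046 317.68670358]
1.36 [ 80.24954811  70.         339.18007825] [224.03197774 224.78757484] [267.81553673  64.42446856] [158.09643449 287.69371571]
1.4 [ 90.03794405  70.         340.17446099] [201.14328865 222.4308328 ] [247.25363747  62.28217997] [151.68318367 267.91701117]
```

Emit:
play_rows(dp=[[-0.5, 1.5, -0.5], [-1.3, 3.7, -1.2], [-2.1, 6.2, -2], [-3, 9, -2.8], [-4, 11.7, -3.7], [-5, 14.2, -4.5], [-5.7, 16.3, -5.1], [-6.2, 17.6, -5.5]], dr=[[0.5, 0.5, -6], [1, 1, -12], [1.6, 1.6, -19], [2.2, 2.2, -26], [2.8, 2.8, -33], [3.4, 3.4, -40], [3.8, 3.8, -44.4], [3.8, 3.8, -44.4]], jaw=[40, 40, 40, 40, 40, 40, 40, 40])

```text
t: 19.25
tool_pos: [642.3, 39.9, 466.6]
ee_rot: [-3.139, 0.343, -2.834]
force: [-0.5, -0.9, -0.6]
opening: 0.394
```

```bash
python3 - <<'E'
from h import *
show()
T=np.array([89.5,-1,321.7]);R=rot(.336)
rows([(T-d*tz(.336),R) for d in(110,80,50,25,0)])
E
```

```text
t 19.25 sh [ 42.5   2.  466.6] F [-0.5 -0.9 -0.6] op 0.394 q [ 0.32  0.18  0.27  0.01 -1.32 -0.01]
dp [[0.37, -0.29, 4.23], [0.39, -0.29, 7.23], [0.41, -0.29, 10.23], [0.43, -0.28, 12.73], [0.45, -0.28, 15.23]]
dr [[-0.1, 0.4, 0.2], [-0.1, 0.4, 0.2], [-0.1, 0.4, 0.2], [-0.1, 0.4, 0.2], [-0.1, 0.4, 0.2]]
```

Emit:
play_rows(dp=[[0.1, -0.1, 1.5], [0.2, -0.2, 3.7], [0.4, -0.3, 6.2], [0.4, -0.3, 8.5], [0.4, -0.3, 10], [0.4, -0.3, 11], [0.4, -0.3, 11.5], [0.4, -0.3, 11.5]], dr=[[0, 0.4, 0.2], [0, 0.4, 0.2], [0, 0.4, 0.2], [0, 0.4, 0.2], [0, 0.4, 0.2], [0, 0.4, 0.2], [0, 0.4, 0.2], [0, 0.4, 0.2]], jaw=[40, 40, 40, 40, 40, 40, 40, 40])

```text
t: 19.92
tool_pos: [676.4, 47.0, 355.0]
ee_rot: [-3.141, 0.333, -2.838]
force: [-0.5, -0.1, -0.5]
opening: 0.4
```

```bash
python3 - <<'E'
from h import *
show()
T=np.array([89.5,-1,321.7]);R=rot(.336)
rows([(T-d*tz(.336),R) for d in(0,)])
for n in("side",):
    im=snapshot(n); cv2.imwrite(f"pics/{n}18.png",cv2.cvtColor(im,cv2.COLOR_RGB2BGR))
a=cv2.resize(cv2.imread("pics/side18.png")[70:170,170:270],None,fx=6,fy=6,interpolation=cv2.INTER_CUBIC)
cv2.imwrite("pics/c15.png",cv2.convertScaleAbs(a,alpha=1.6,beta=10))
E
```

```text
t 19.9167 sh [ 77.2  -1.4 355. ] F [-0.5 -0.1 -0.5] op 0.4 q [ 0.31  0.25  0.11  0.   -1.09 -0.01]
dp [[-0.08, 0.04, 3.55]]
dr [[-0.1, -0.2, -0.0]]
```

View pics/c15.png

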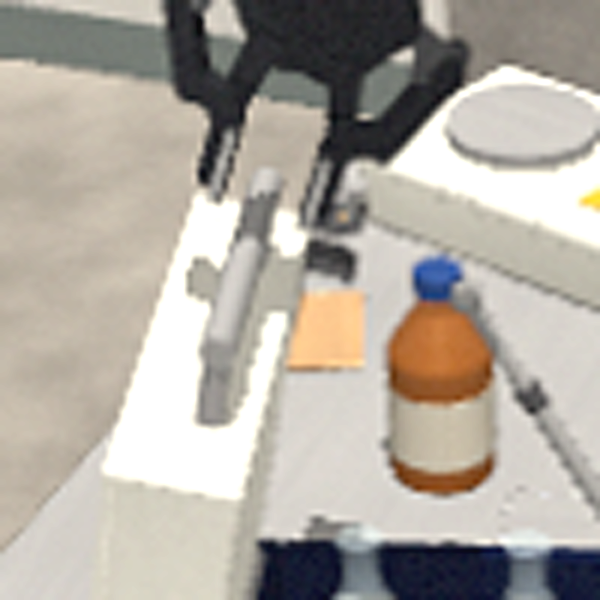

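Emit:
play_rows(dp=[[-0.1, 0, 0.8], [-0.1, 0, 1.8], [-0.1, 0, 2.8], [-0.1, 0, 3.5], [-0.1, 0, 3.5], [-0.1, 0, 3.5], [-0.1, 0, 3.5], [-0.1, 0, 3.5]], dr=[[0, 0, 0], [0, 0, 0], [0, 0, 0], [0, 0, 0], [0, 0, 0], [0, 0, 0], [0, 0, 0], [0, 0, 0]], jaw=[40, 40, 40, 40, 35, 25, 15, 5], force=40)

```text
t: 20.63
tool_pos: [688.6, 50.7, 323.9]
ee_rot: [-3.141, 0.335, -2.838]
force: [0.4, 0.0, -2.1]
opening: 0.164
```

Emit:
play_rows(dp=[[0, 0, 0], [0, 0, 0], [0, 0, 0], [0, 0, 0], [0, 0, 0], [0, 0, 0], [0, 0, 0], [0, 0, 0]], dr=[[0, 0, 0], [0, 0, 0], [0, 0, 0], [0, 0, 0], [0, 0, 0], [0, 0, 0], [0, 0, 0], [0, 0, 0]], jaw=[0, 0, 0, 0, 0, 0, 0, 0], force=40)

```text
t: 21.3
tool_pos: [688.6, 50.7, 323.9]
ee_rot: [-3.141, 0.335, -2.838]
force: [1.3, 0.1, -1.9]
opening: 0.166
```

```bash
python3 - <<'E'
from h import *
show();ang(.336)
rows([padto(handr(a,6.+(a-1)*5),.336) for a in[1.355,1.33,1.29,1.25,1.21,1.17,1.13,1.10]])
E
```

```text
t 21.3 sh [ 89.9  -1.6 323.9] F [ 1.3  0.1 -1.9] op 0.166 q [ 0.31  0.28  0.07  0.   -1.02 -0.01]
a 1.368 r 9.7
dp [[0.36, 0.16, 0.11], [0.99, 0.16, 0.0], [1.99, 0.15, -0.14], [3.0, 0.15, -0.25], [4.01, 0.15, -0.31], [5.02, 0.15, -0.34], [6.03, 0.15, -0.32], [6.79, 0.15, -0.28]]
dr [[-0.1, -0.0, -0.0], [-0.1, -0.0, -0.0], [-0.1, -0.0, -0.0], [-0.1, -0.0, -0.0], [-0.1, -0.0, -0.0], [-0.1, -0.0, -0.0], [-0.1, -0.0, -0.0], [-0.1, -0.0, -0.0]]
```

Emit:
play_rows(dp=[[0.3, 0, -0.05], [0.95, 0, -0.2], [1.95, 0, -0.33], [2.95, 0, -0.44], [4.0, 0, -0.5], [5.0, 0, -0.53], [6.0, 0, -0.5], [6.75, 0, -0.45]], dr=[[0, 0, 0], [0, 0, 0], [0, 0, 0], [0, 0, 0], [0, 0, 0], [0, 0, 0], [0, 0, 0], [0, 0, 0]], jaw=[0, 0, 0, 0, 0, 0, 0, 0], force=40)

```text
t: 21.97
tool_pos: [626.7, 31.8, 308.9]
ee_rot: [-3.141, 0.342, -2.838]
force: [-2.6, 3.1, 5.3]
opening: 0.165
```

```bash
python3 - <<'E'
from h import *
show();ang(.336)
im=snapshot("top"); cv2.imwrite("pics/top19.png",cv2.cvtColor(im,cv2.COLOR_RGB2BGR))
im=snapshot("side"); cv2.imwrite("pics/side19.png",cv2.cvtColor(im,cv2.COLOR_RGB2BGR))
a=cv2.resize(cv2.imread("pics/side19.png")[60:200,170:310],None,fx=4,fy=4,interpolation=cv2.INTER_CUBIC)
cv2.imwrite("pics/c16.png",cv2.convertScaleAbs(a,alpha=1.6,beta=10))
rows([padto(handr(a,8.+(a-1)*5),.336) for a in[1.09,1.07,1.05,1.03,1.01,.99,.97]])
E
```

```text
t 21.9667 sh [ 25.1  -1.  308.9] F [-2.6  3.1  5.3] op 0.165 q [ 0.31  0.17 -0.11  0.   -0.95 -0.01]
a 1.108 r 10.7
dp [[0.31, 0.11, 0.22], [0.81, 0.11, 0.26], [1.32, 0.11, 0.32], [1.82, 0.11, 0.38], [2.33, 0.11, 0.45], [2.83, 0.11, 0.53], [3.33, 0.11, 0.62]]
dr [[-0.1, 0.1, -0.0], [-0.1, 0.1, -0.0], [-0.1, 0.1, -0.0], [-0.1, 0.1, -0.0], [-0.1, 0.1, -0.0], [-0.1, 0.1, -0.0], [-0.1, 0.1, -0.0]]
```

View pics/c16.png

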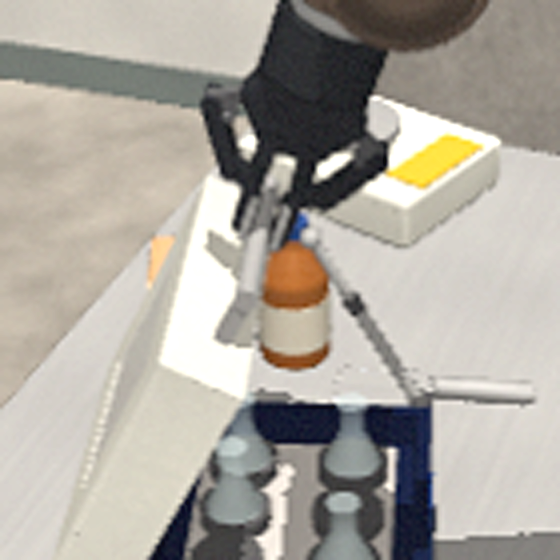

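```bash
python3 - <<'E'
from h import *
rows([padto(handr(a,11.+(a-1)*5),.336) for a in[1.1,1.085,1.07,1.055,1.04,1.025,1.01,1.00]])
E
```

```text
dp [[0.06, 0.11, -0.1], [0.45, 0.11, -0.07], [0.83, 0.11, -0.04], [1.22, 0.11, 0.0], [1.6, 0.11, 0.05], [1.98, 0.11, 0.1], [2.37, 0.11, 0.15], [2.62, 0.11, 0.19]]
dr [[-0.1, 0.1, -0.0], [-0.1, 0.1, -0.0], [-0.1, 0.1, -0.0], [-0.1, 0.1, -0.0], [-0.1, 0.1, -0.0], [-0.1, 0.1, -0.0], [-0.1, 0.1, -0.0], [-0.1, 0.1, -0.0]]
```

Emit:
play_rows(dp=[[0.1, 0, -0.1], [0.45, 0, -0.07], [0.83, 0, -0.04], [1.22, 0, 0.0], [1.6, 0, 0.05], [1.98, 0, 0.1], [2.37, 0, 0.15], [2.62, 0, 0.19]], dr=[[0, 0, 0], [0, 0, 0], [0, 0, 0], [0, 0, 0], [0, 0, 0], [0, 0, 0], [0, 0, 0], [0, 0, 0]], jaw=[0, 0, 0, 0, 0, 0, 0, 0])

```text
t: 22.73
tool_pos: [603.6, 24.7, 298.3]
ee_rot: [-3.141, 0.343, -2.838]
force: [7.5, 4.6, -2.8]
opening: 0.163
```

```bash
cat >> h.py <<'E'
def tang(a):
    b=a+.0896; F=state()['force']; c,n=np.cos(s[2]),np.sin(s[2]); fx=c*F[0]+n*F[1]
    # opening direction of handle: d/da(-cos b, sin b)=(sin b, cos b)
    print("F open-dir",round(fx*np.sin(b)+F[2]*np.cos(b),1),"F outward",round(-fx*np.cos(b)+F[2]*np.sin(b),1))
E
python3 - <<'E'
from h import *
show();ang(.336);tang(1.0)
im=snapshot("top"); cv2.imwrite("pics/top20.png",cv2.cvtColor(im,cv2.COLOR_RGB2BGR))
im=snapshot("side"); cv2.imwrite("pics/side20.png",cv2.cvtColor(im,cv2.COLOR_RGB2BGR))
a=cv2.resize(cv2.imread("pics/side20.png")[80:200,200:300],None,fx=5,fy=5,interpolation=cv2.INTER_CUBIC)
b=cv2.resize(cv2.imread("pics/top20.png")[100:220,270:330],None,fx=5,fy=5,interpolation=cv2.INTER_CUBIC)
cv2.imwrite("pics/c17.png",cv2.convertScaleAbs(np.hstack([a,b]),alpha=1.6,beta=10))
rows([padto(handr(a,11.+(a-1)*5),.336) for a in[1.0,.99,.98,.97,.96,.95]])
E
```

```text
t 22.7333 sh [  1.   -0.9 298.3] F [ 7.5  4.6 -2.8] op 0.163 q [ 0.31  0.14 -0.18  0.   -0.91 -0.01]
a 1.005 r 11.0
F open-dir 6.3 F outward -6.5
dp [[0.15, 0.09, 0.02], [0.4, 0.09, 0.06], [0.65, 0.09, 0.11], [0.91, 0.09, 0.15], [1.16, 0.09, 0.2], [1.41, 0.09, 0.25]]
dr [[-0.0, 0.4, -0.0], [-0.0, 0.4, -0.0], [-0.0, 0.4, -0.0], [-0.0, 0.4, -0.0], [-0.0, 0.4, -0.0], [-0.0, 0.4, -0.0]]
```

View pics/c17.png

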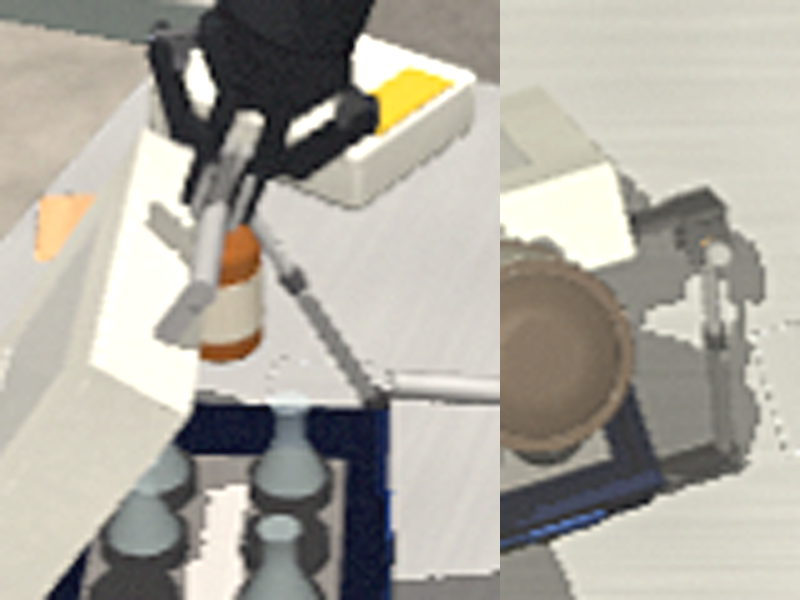

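```bash
python3 - <<'E'
from h import *
rows([padto(handr(a,r),.343) for a,r in[(1.005,8.5),(1.0,8.5),(.99,8.5)]])
E
```

```text
dp [[-0.03, 0.09, 0.25], [0.09, 0.09, 0.27], [0.34, 0.09, 0.3]]
dr [[-0.0, -0.0, -0.0], [-0.0, -0.0, -0.0], [-0.0, -0.0, -0.0]]
```

Emit:
play_rows(dp=[[0, 0, 0.1], [0, 0, 0.2], [0, 0, 0.25], [0, 0, 0.25], [0, 0, 0.25], [0, 0, 0.25], [0, 0, 0.25], [0, 0, 0.25]], dr=[[0, 0, 0], [0, 0, 0], [0, 0, 0], [0, 0, 0], [0, 0, 0], [0, 0, 0], [0, 0, 0], [0, 0, 0]], jaw=[0, 0, 0, 0, 0, 0, 0, 0])

```text
t: 23.5
tool_pos: [604.3, 24.9, 298.6]
ee_rot: [-3.14, 0.345, -2.837]
force: [-3.6, 2.7, 7.0]
opening: 0.168
```

```bash
python3 - <<'E'
from h import *
show();ang(.343);tang(1.0)
rows([padto(handr(a,9),.343) for a in[1.0,.99,.98,.97,.96,.95]])
E
```

```text
t 23.5 sh [  1.8  -0.9 298.6] F [-3.6  2.7  7. ] op 0.168 q [ 0.31  0.14 -0.18  0.   -0.91 -0.01]
a 1.008 r 10.9
F open-dir 0.9 F outward 7.4
dp [[0.17, 0.09, 0.22], [0.42, 0.09, 0.25], [0.67, 0.09, 0.29], [0.93, 0.09, 0.33], [1.18, 0.09, 0.37], [1.43, 0.09, 0.42]]
dr [[-0.1, 0.1, 0.0], [-0.1, 0.1, 0.0], [-0.1, 0.1, 0.0], [-0.1, 0.1, 0.0], [-0.1, 0.1, 0.0], [-0.1, 0.1, 0.0]]
```

```bash
python3 - <<'E'
from h import *
rows([padto(handr(a,9.8),.343) for a in[1.003,.998,.993,.988,.983,.978]])
E
```

```text
dp [[0.1, 0.09, 0.13], [0.23, 0.09, 0.14], [0.36, 0.09, 0.16], [0.48, 0.09, 0.18], [0.61, 0.09, 0.2], [0.74, 0.09, 0.22]]
dr [[-0.1, 0.1, 0.0], [-0.1, 0.1, 0.0], [-0.1, 0.1, 0.0], [-0.1, 0.1, 0.0], [-0.1, 0.1, 0.0], [-0.1, 0.1, 0.0]]
```

Emit:
play_rows(dp=[[0.1, 0, 0.03], [0.22, 0, 0.05], [0.35, 0, 0.07], [0.48, 0, 0.09], [0.6, 0, 0.11], [0.6, 0, 0.11], [0.6, 0, 0.11], [0.6, 0, 0.11]], dr=[[0, 0, 0], [0, 0, 0], [0, 0, 0], [0, 0, 0], [0, 0, 0], [0, 0, 0], [0, 0, 0], [0, 0, 0]], jaw=[0, 0, 0, 0, 0, 0, 0, 0])

```text
t: 24.17
tool_pos: [603.3, 24.6, 298.1]
ee_rot: [-3.139, 0.356, -2.836]
force: [10.6, 4.7, -1.5]
opening: 0.169
```

```bash
python3 - <<'E'
from h import *
show();ang(.343);tang(.98)
im=snapshot("top"); cv2.imwrite("pics/top21.png",cv2.cvtColor(im,cv2.COLOR_RGB2BGR))
b=cv2.resize(cv2.imread("pics/top21.png")[130:210,270:350],None,fx=7,fy=7,interpolation=cv2.INTER_CUBIC)
cv2.imwrite("pics/c18.png",cv2.convertScaleAbs(b,alpha=1.8,beta=10))
E
```

```text
t 24.1667 sh [  0.7  -0.9 298.1] F [10.6  4.7 -1.5] op 0.169 q [ 0.31  0.13 -0.19  0.01 -0.89 -0.01]
a 1.003 r 11.0
F open-dir 9.4 F outward -6.8
```

View pics/c18.png

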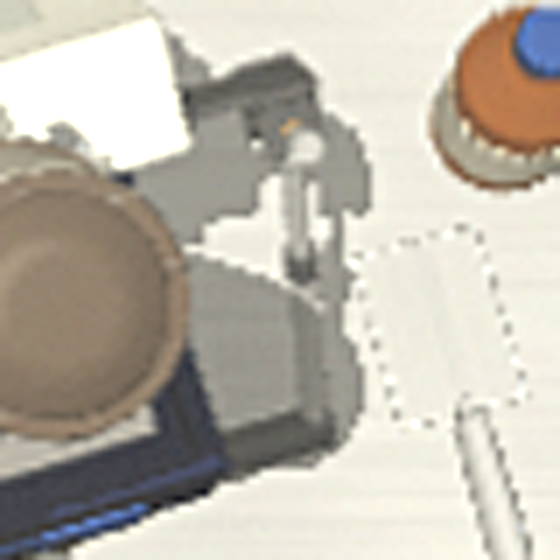

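```bash
python3 - <<'E'
import numpy as np
from scipy.optimize import least_squares
A=np.array([[-123.5,92.9],[-112,152.2],[-61,241.8],[6.1,295.3],[88.5,321.7]])
f=lambda c:np.hypot(A[:,0]-c[0],A[:,1]-c[1])-246
r=least_squares(f,[120,70]);print(r.x,r.fun)
c=r.x
print(np.arctan2(A[:,1]-c[1],c[0]-A[:,0])-.0896)
B=np.array([[89.9,323.9],[25.1,308.9],[1,298.3],[1.8,298.6],[.7,298.1]])
g=lambda c:np.hypot(B[:,0]-c[0],B[:,1]-c[1])-246
for z in(0,1,2):
  for dx in (0,1.4):
    c2=c+[dx,z]; print(z,dx,(np.arctan2(B[:,1]-c2[1],c2[0]-B[:,0])-.0896).round(3),g(c2).round(1))
E
```

```text
[122.32102931  78.1123762 ] [ 0.26541022 -0.24540538 -0.2354013   0.32862519 -0.07563664]
[-0.02951635  0.21663395  0.63927941  0.9898505   1.34323294]
0 0 [1.35  1.082 0.978 0.981 0.976] [1.9 4.4 5.4 5.3 5.4]
0 1.4 [1.344 1.077 0.973 0.976 0.971] [2.1 5.  6.1 6.  6. ]
1 0 [1.35  1.081 0.976 0.979 0.974] [0.9 3.5 4.5 4.4 4.5]
1 1.4 [1.344 1.076 0.971 0.974 0.969] [1.1 4.1 5.2 5.1 5.2]
2 0 [1.349 1.079 0.974 0.977 0.972] [-0.1  2.6  3.6  3.5  3.6]
2 1.4 [1.343 1.074 0.969 0.972 0.967] [0.1 3.1 4.3 4.2 4.3]
```

Emit:
play_rows(dp=[[0.2, 0, 0.1], [0.4, 0, 0.2], [0.6, 0, 0.25], [0.75, 0, 0.25], [0.75, 0, 0.25], [0.75, 0, 0.25], [0.75, 0, 0.25], [0.75, 0, 0.25]], dr=[[0, 0, 0], [0, 0, 0], [0, 0, 0], [0, 0, 0], [0, 0, 0], [0, 0, 0], [0, 0, 0], [0, 0, 0]], jaw=[0, 0, 0, 0, 0, 0, 0, 0])

```text
t: 24.88
tool_pos: [603.1, 24.5, 297.9]
ee_rot: [-3.137, 0.373, -2.834]
force: [12.4, 5.4, 3.5]
opening: 0.166
```

```bash
python3 - <<'E'
from h import *
show();tang(.97)
im=snapshot("top"); cv2.imwrite("pics/top22.png",cv2.cvtColor(im,cv2.COLOR_RGB2BGR))
b=cv2.resize(cv2.imread("pics/top22.png")[130:170,290:330],None,fx=14,fy=14,interpolation=cv2.INTER_CUBIC)
cv2.imwrite("pics/c19.png",cv2.convertScaleAbs(b,alpha=1.8,beta=10))
E
```

```text
t 24.8833 sh [  0.5  -0.9 297.9] F [12.4  5.4  3.5] op 0.166 q [ 0.31  0.12 -0.21  0.01 -0.87 -0.01]
F open-dir 13.5 F outward -3.5
```

View pics/c19.png

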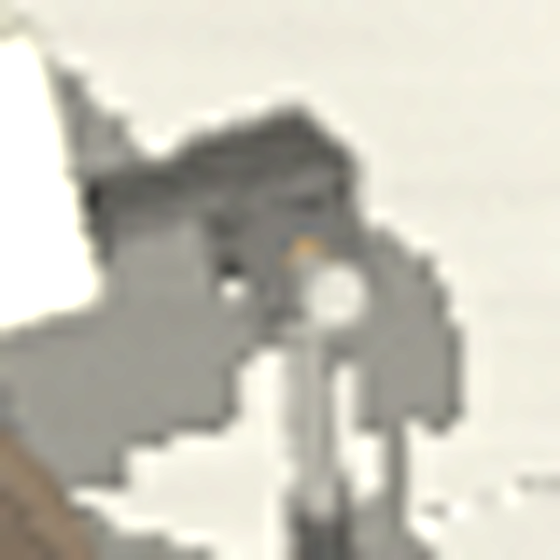

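```bash
python3 - <<'E'
from h import *
def hp(a,f,u,y=-170): # hood coords forward f, up u
    return np.array([110-f*np.cos(a)+u*np.sin(a),y,95+f*np.sin(a)+u*np.cos(a)])
b=cv2.resize(cv2.imread("pics/top22.png")[130:170,290:330],None,fx=14,fy=14,interpolation=cv2.INTER_CUBIC); b=cv2.convertScaleAbs(b,alpha=1.8,beta=10)
a=.975
for f,u,c in((165,-8,(0,0,255)),(181,-26,(0,255,0)),(149,-26,(255,0,0)),(175,-21,(0,255,255)),(165,-21,(255,0,255))):
    P=hp(a,f,u); q=(proj("top",sh2w(P,s))[0]+.5-[290,130])*14; print(f,u,P.round(),q.round(),(proj("side",sh2w(P,s))[0]).round(1)); cv2.circle(b,tuple(int(v) for v in q),4,c,-1)
cv2.imwrite("pics/c20.png",b)
for p in(1.0,1.03,1.05,1.08):
    P=[-100+194*np.cos(p),-170,52+194*np.sin(p)]; print(p,np.round(P),((proj("top",sh2w(P,s))[0]+.5-[290,130])*14).round(),proj("side",sh2w(P,s))[0].round(1))
    d=np.array(P)-[110,-170,95]; print("   hood f,u", -d[0]*np.cos(a)+d[2]*np.sin(a), d[0]*np.sin(a)+d[2]*np.cos(a))
im=snapshot("side"); cv2.imwrite("pics/side22.png",cv2.cvtColor(im,cv2.COLOR_RGB2BGR))
a=cv2.resize(cv2.imread("pics/side22.png")[100:180,220:300],None,fx=7,fy=7,interpolation=cv2.INTER_CUBIC); cv2.imwrite("pics/c21.png",cv2.convertScaleAbs(a,alpha=1.8,beta=10))
E
```

```text
165 -8 [  11. -170.  227.] [297. 228.] [242.2 116.3]
181 -26 [ -13. -170.  230.] [336. 326.] [249.5 115.6]
149 -26 [   5. -170.  204.] [295. 283.] [244.2 122.5]
175 -21 [  -6. -170.  228.] [323. 296.] [247.2 116.1]
165 -21 [   0. -170.  220.] [310. 283.] [245.5 118.3]
1.0 [   5. -170.  215.] [301. 269.] [244.1 119.5]
   hood f,u 158.5517356065049 -19.580943375996824
1.03 [  -0. -170.  218.] [310. 286.] [245.6 118.7]
   hood f,u 163.86760201928743 -21.9497878047558
1.05 [  -3. -170.  220.] [316. 297.] [246.6 118.2]
   hood f,u 167.37100190615013 -23.61714722194452
1.08 [  -9. -170.  223.] [325. 315.] [248.1 117.5]
   hood f,u 172.5618319934607 -26.248713799267477
```

View pics/c20.png

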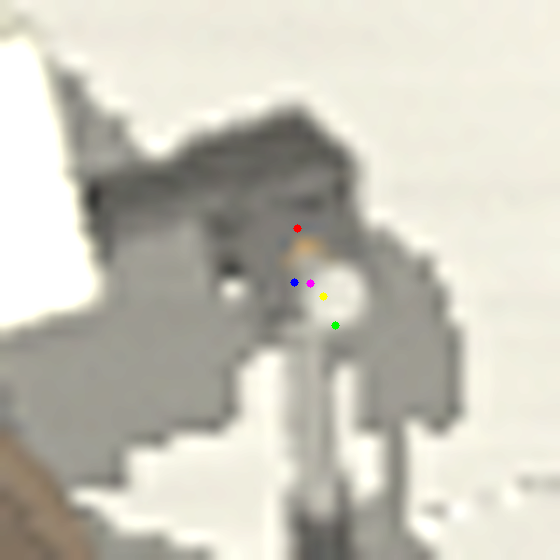

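View pics/c21.png

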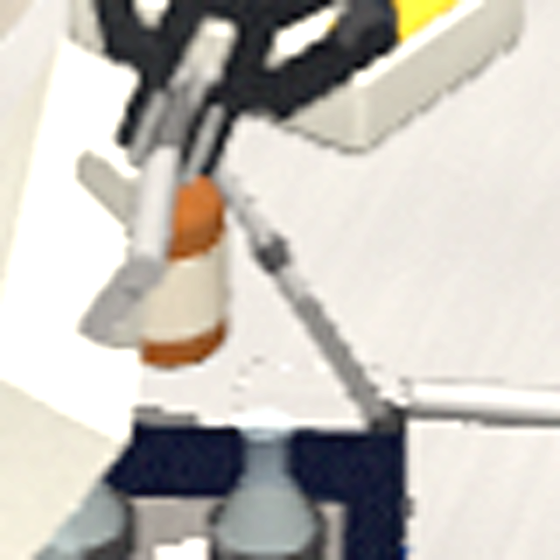

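```bash
python3 - <<'E'
import cv2,numpy as np
L=[]
for n in(16,17,19,22):
    b=cv2.resize(cv2.imread(f"pics/top{n}.png")[128:178,292:332],None,fx=7,fy=7*1.0,interpolation=cv2.INTER_NEAREST); b=cv2.convertScaleAbs(b,alpha=1.8,beta=10); cv2.putText(b,str(n),(5,15),0,.5,(0,0,255)); L.append(b[:, :200])
cv2.imwrite("pics/c22.png",np.hstack(L))
E
```

```text
(no output)
```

View pics/c22.png

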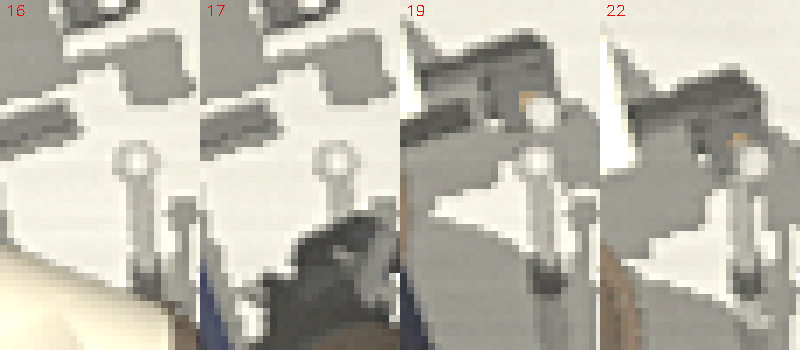

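```bash
python3 - <<'E'
from h import *
b=cv2.imread("pics/c21.png")
for a in(.92,.95,.98,1.01,1.04):
    q=proj("side",sh2w([handle(a,63),handle(a,70)],s)); z=((q+.5-[220,100])*7); print(a,z.round().tolist()); 
    cv2.circle(b,tuple(int(v) for v in z[1]),2,(0,0,255),-1)
cv2.imwrite("pics/c23.png",b[150:450,0:300].repeat(2,0).repeat(2,1))
E
```

```text
0.92 [[190.0, 268.0], [189.0, 279.0]]
0.95 [[173.0, 259.0], [172.0, 270.0]]
0.98 [[156.0, 251.0], [154.0, 262.0]]
1.01 [[138.0, 243.0], [136.0, 253.0]]
1.04 [[120.0, 235.0], [118.0, 246.0]]
```

View pics/c23.png

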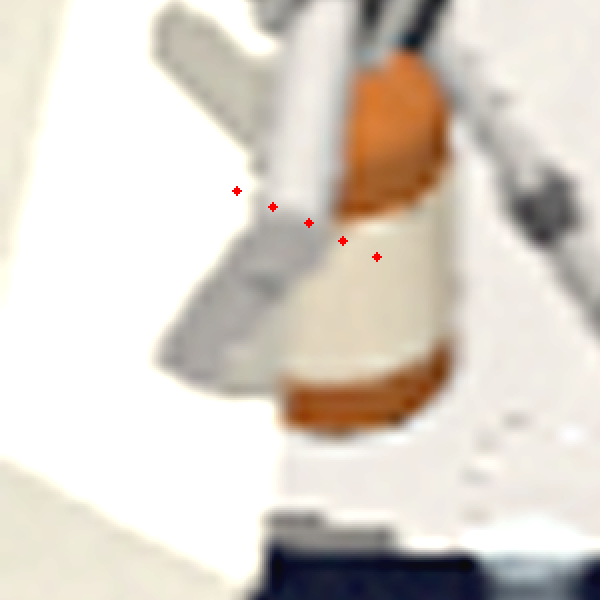

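Emit:
play_rows(dp=[[0.3, 0, 0.1], [0.5, 0, 0.15], [0.7, 0, 0.2], [0.85, 0, 0.2], [0.95, 0, 0.2], [0.95, 0, 0.2], [0.95, 0, 0.2], [0.95, 0, 0.2]], dr=[[0, 0, 0], [0, 0, 0], [0, 0, 0], [0, 0, 0], [0, 0, 0], [0, 0, 0], [0, 0, 0], [0, 0, 0]], jaw=[0, 0, 0, 0, 0, 0, 0, 0])

```text
t: 25.65
tool_pos: [602.7, 24.4, 297.8]
ee_rot: [-3.135, 0.393, -2.831]
force: [18.5, 6.6, -1.6]
opening: 0.167
```

```bash
python3 - <<'E'
from h import *
show();tang(.97); print(state()['wrist_torque'],state()['ee_rot'])
E
```

```text
t 25.65 sh [ 1.000e-01 -9.000e-01  2.978e+02] F [18.5  6.6 -1.6] op 0.167 q [ 0.31  0.11 -0.23  0.01 -0.84 -0.01]
F open-dir 16.3 F outward -10.9
[ 1.43449883 -4.05260558 -0.11100222] [-3.13482804  0.39327875 -2.83130808]
```

Emit:
play_rows(dp=[[0, 0, 0], [0, 0, 0], [0, 0, 0], [0, 0, 0], [0, 0, 0], [0, 0, 0], [0, 0, 0], [0, 0, 0]], dr=[[0, 0, 0], [0, 0, 0], [0, 0, 0], [0, 0, 0], [0, 0, 0], [0, 0, 0], [0, 0, 0], [0, 0, 0]], jaw=[17, 18, 19, 20, 21, 22, 23, 24])

```text
t: 26.32
tool_pos: [602.5, 24.1, 297.7]
ee_rot: [-3.134, 0.393, -2.831]
force: [2.9, 0.6, -0.4]
opening: 0.239
```

```bash
python3 - <<'E'
from h import *
show();tang(.97); print(state()['wrist_torque'],state()['ee_rot'])
for n in("side","top"):
    im=snapshot(n); cv2.imwrite(f"pics/{n}24.png",cv2.cvtColor(im,cv2.COLOR_RGB2BGR))
a=cv2.resize(cv2.imread("pics/side24.png")[80:160,215:295],None,fx=7,fy=7,interpolation=cv2.INTER_CUBIC); cv2.imwrite("pics/c24.png",cv2.convertScaleAbs(a,alpha=1.8,beta=10))
E
```

```text
t 26.3167 sh [-2.000e-01 -1.100e+00  2.977e+02] F [ 2.9  0.6 -0.4] op 0.239 q [ 0.31  0.11 -0.23  0.01 -0.84 -0.01]
F open-dir 2.4 F outward -1.8
[ 0.19690866 -0.11563116  0.1180142 ] [-3.13435435  0.39280211 -2.83109068]
```

View pics/c24.png

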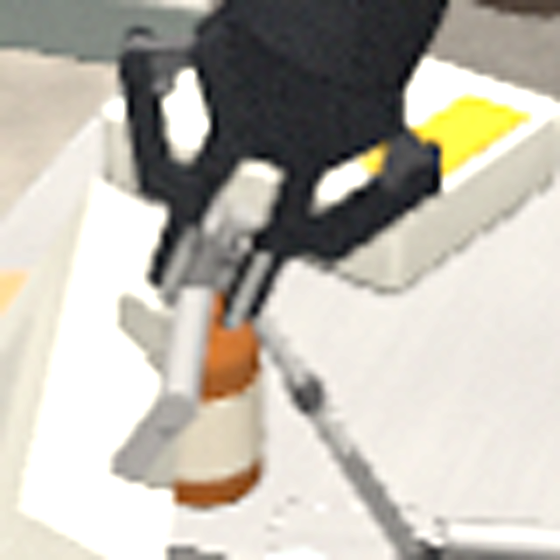

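Emit:
play_rows(dp=[[0.1, 0, 0], [0.2, 0, 0.02], [0.3, 0, 0.03], [0.4, 0, 0.05], [0.4, 0, 0.05], [0.4, 0, 0.05], [0.4, 0, 0.05], [0.4, 0, 0.05]], dr=[[0, 0, 0], [0, 0, 0], [0, 0, 0], [0, 0, 0], [0, 0, 0], [0, 0, 0], [0, 0, 0], [0, 0, 0]], jaw=[24, 24, 24, 24, 24, 24, 24, 24])

```text
t: 27.08
tool_pos: [601.8, 24.0, 297.4]
ee_rot: [-3.134, 0.4, -2.83]
force: [9.6, 3.2, -1.1]
opening: 0.238
```

```bash
python3 - <<'E'
from h import *
show();tang(.97); print(state()['wrist_torque'],state()['ee_rot'])
E
```

```text
t 27.0833 sh [ -0.9  -1.1 297.4] F [ 9.6  3.2 -1.1] op 0.238 q [ 0.31  0.11 -0.23  0.01 -0.83 -0.01]
F open-dir 8.3 F outward -5.9
[ 0.59970663 -1.69237573  0.01610221] [-3.13378533  0.40006697 -2.8303961 ]
```

Emit:
play_rows(dp=[[0.4, 0, 0.1], [0.45, 0, 0.12], [0.5, 0, 0.15], [0.55, 0, 0.18], [0.6, 0, 0.2], [0.6, 0, 0.2], [0.6, 0, 0.2], [0.6, 0, 0.2]], dr=[[0, 0, 0], [0, 0, 0], [0, 0, 0], [0, 0, 0], [0, 0, 0], [0, 0, 0], [0, 0, 0], [0, 0, 0]], jaw=[24, 24, 24, 24, 24, 24, 24, 24])

```text
t: 27.75
tool_pos: [601.9, 23.9, 297.2]
ee_rot: [-3.132, 0.413, -2.829]
force: [11.1, 3.9, 1.9]
opening: 0.238
```

```bash
python3 - <<'E'
from h import *
show();tang(.97); print(state()['wrist_torque'],state()['ee_rot'])
E
```

```text
t 27.75 sh [ -0.9  -1.1 297.2] F [11.1  3.9  1.9] op 0.238 q [ 0.31  0.1  -0.25  0.01 -0.81 -0.01]
F open-dir 11.2 F outward -4.1
[ 0.95396069 -2.45020614  0.02419973] [-3.13215387  0.41339773 -2.8285534 ]
```

```bash
python3 - <<'E'
from h import *
b=cv2.resize(cv2.imread("pics/top24.png")[135:170,295:330],None,fx=16,fy=16,interpolation=cv2.INTER_NEAREST); b=cv2.convertScaleAbs(b,alpha=2.2,beta=5)
a=cv2.resize(cv2.imread("pics/top19.png")[130:165,295:330],None,fx=16,fy=16,interpolation=cv2.INTER_NEAREST); a=cv2.convertScaleAbs(a,alpha=2.2,beta=5)
cv2.imwrite("pics/c25.png",cv2.resize(np.hstack([a,b]),None,fx=.7,fy=.7))
# rod collar/line points in side images
c=[]
for n in(16,19,24):
    im=cv2.imread(f"pics/side{n}.png")[105:165,235:285]; c.append(cv2.convertScaleAbs(cv2.resize(im,None,fx=5,fy=5,interpolation=cv2.INTER_NEAREST),alpha=1.8,beta=5))
cv2.imwrite("pics/c26.png",np.hstack(c))
E
```

```text
(no output)
```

View pics/c25.png

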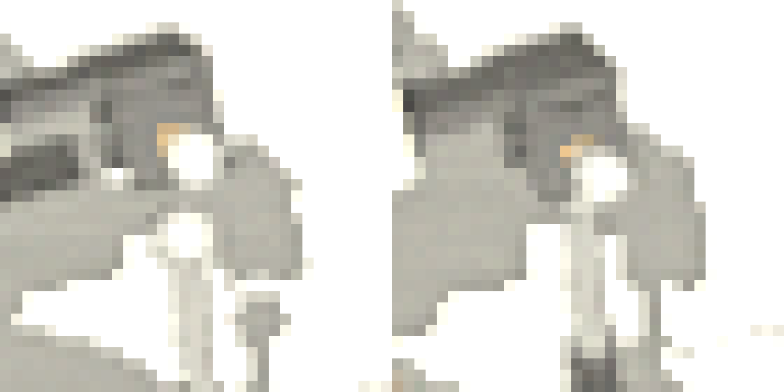

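View pics/c26.png

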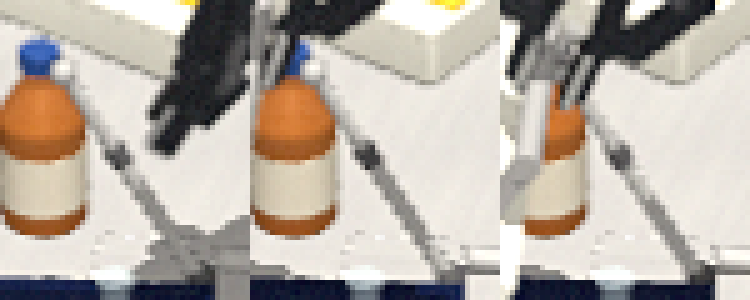

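```bash
python3 - <<'E'
from h import *
def hp(a,f,u,y=-170): return np.array([110-f*np.cos(a)+u*np.sin(a),y,95+f*np.sin(a)+u*np.cos(a)])
for a in(1.06,1.08,1.1,.96,.98,1.0,1.02):
    print(a,proj("top",sh2w([hp(a,175,-13,-168),hp(a,185,-13,-168),hp(a,185,-26,-168),hp(a,165,-8,-168)],s)).round(1).tolist())
E
```

```text
1.06 [[310.4, 144.0], [311.2, 144.6], [312.3, 148.7], [309.1, 141.7]]
1.08 [[310.1, 142.9], [311.0, 143.5], [312.0, 147.6], [308.9, 140.7]]
1.1 [[309.9, 141.8], [310.7, 142.3], [311.8, 146.4], [308.6, 139.7]]
0.96 [[311.6, 149.2], [312.5, 150.2], [313.4, 154.2], [310.3, 146.7]]
0.98 [[311.3, 148.2], [312.3, 149.1], [313.2, 153.1], [310.1, 145.7]]
1.0 [[311.1, 147.1], [312.0, 148.0], [313.0, 152.0], [309.8, 144.8]]
1.02 [[310.9, 146.1], [311.8, 146.9], [312.7, 150.9], [309.6, 143.8]]
```

```bash
python3 - <<'E'
from h import *
for n,(y0,y1,x0,x1) in(("side",(100,180,225,305)),("top",(130,210,275,355))):
    b=cv2.imread(f"pics/{n}17.png" if n=="side" else f"pics/{n}10.png")[y0:y1,x0:x1]; b=cv2.convertScaleAbs(cv2.resize(b,None,fx=7,fy=7,interpolation=cv2.INTER_CUBIC),alpha=1.5,beta=10)
    for P in([-100,-170,52],[-100,-120,52],[-110,-120,88],[160,-120,88],[-110,-120,0],[-100+187,-170,52],[-100+125,-170,52],[-100+125*np.cos(1.05),-170,52+125*np.sin(1.05)]):
        u=(proj(n,sh2w(P,s))[0]+.5-[x0,y0])*7; cv2.circle(b,tuple(int(v) for v in u),3,(0,0,255),-1)
    cv2.imwrite(f"pics/c27{n}.png",b)
E
```

```text
(no output)
```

View pics/c27side.png

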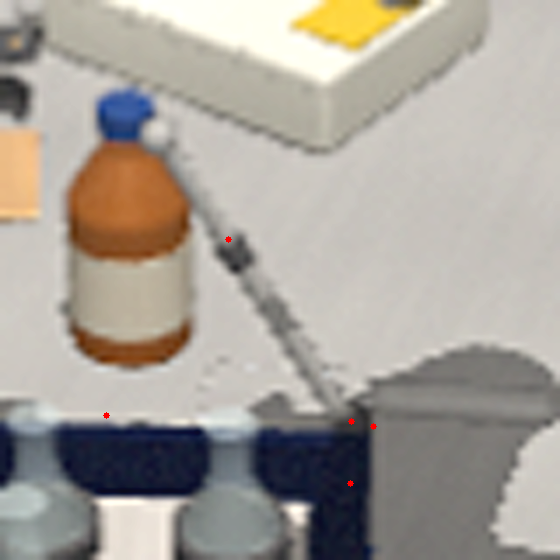

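View pics/c27top.png

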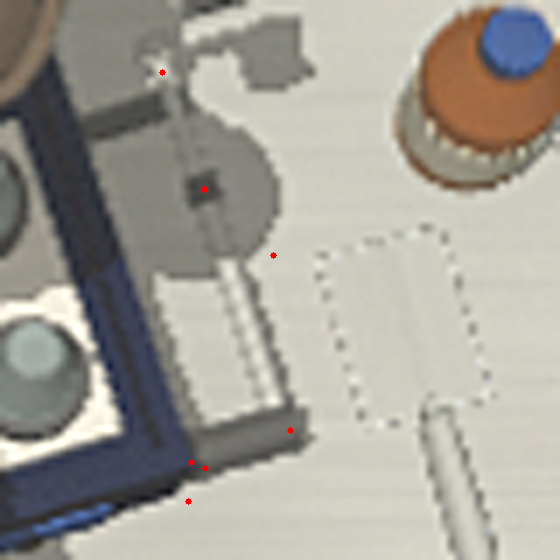

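Emit:
play_rows(dp=[[-0.2, 0, 0], [-0.2, 0, 0], [-0.2, 0, -0.2], [-0.2, 0, -1], [-0.2, 0, -2.5], [-0.2, 0, -4.5], [-0.2, 0, -7], [-0.2, 0, -9]], dr=[[0, 0, 0], [0, 0, 0], [0, 0, 0], [0, 0, 0], [0, 0, 0], [0, 0, 0], [0, 0, 0], [0, 0, 0]], jaw=[30, 36, 38, 40, 40, 40, 40, 40])

```text
t: 28.42
tool_pos: [567.6, 13.4, 382.0]
ee_rot: [-3.132, 0.413, -2.829]
force: [1.1, -0.7, 0.2]
opening: 0.399
```

```bash
python3 - <<'E'
from h import *
show()
for n,(y0,y1,x0,x1) in(("side",(80,180,200,300)),("top",(130,170,290,330))):
    im=snapshot(n); cv2.imwrite(f"pics/{n}28.png",cv2.cvtColor(im,cv2.COLOR_RGB2BGR))
    k=600/(y1-y0)
    b=cv2.imread(f"pics/{n}28.png")[y0:y1,x0:x1]; b=cv2.convertScaleAbs(cv2.resize(b,None,fx=k,fy=k,interpolation=cv2.INTER_CUBIC),alpha=1.5,beta=10)
    cv2.imwrite(f"pics/c28{n}.png",b)
E
```

```text
t 28.4167 sh [-36.7  -0.9 382. ] F [ 1.1 -0.7  0.2] op 0.399 q [ 0.32  0.   -0.14  0.01 -1.01 -0.01]
```

View pics/c28side.png

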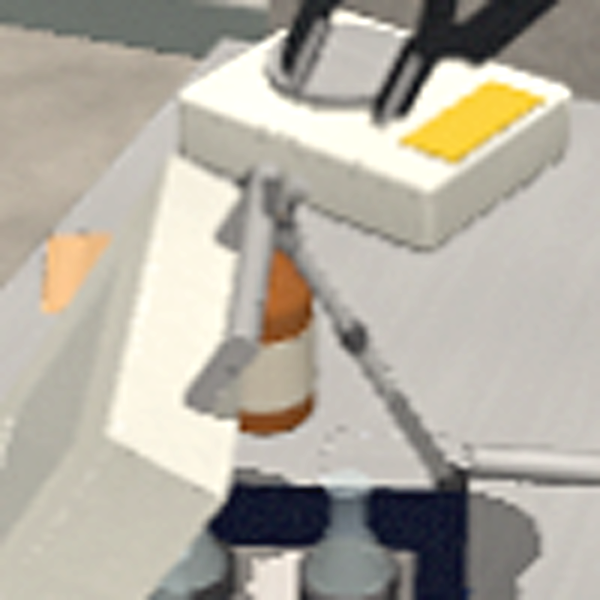

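View pics/c28top.png

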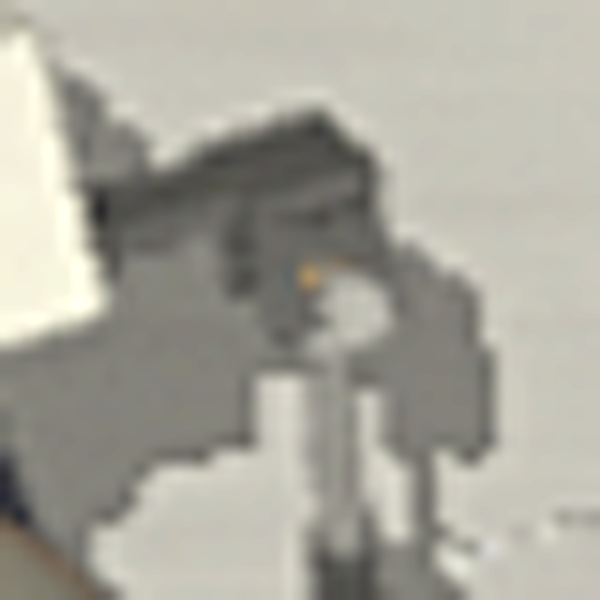

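Emit:
play_rows(dp=[[0, 0, 1.5], [0, 0, 3.5], [0, 0, 5.5], [0, 0, 7.5], [0, 0, 8.7], [0, 0, 9.1], [0, 0, 9.2], [0, 0, 9.2]], dr=[[0, 0, 0], [0, 0, 0], [0, 0, 0], [0, 0, 0], [0, 0, 0], [0, 0, 0], [0, 0, 0], [0, 0, 0]], jaw=[40, 40, 40, 40, 40, 40, 34, 28])

```text
t: 29.18
tool_pos: [604.6, 23.9, 301.5]
ee_rot: [-3.13, 0.42, -2.828]
force: [-0.3, -0.3, 1.0]
opening: 0.282
```

Emit:
play_rows(dp=[[0.1, 0, 0], [0.2, 0, 0], [0.3, 0, 0], [0.4, 0, 0.05], [0.5, 0, 0.1], [0.5, 0, 0.1], [0.5, 0, 0.1], [0.5, 0, 0.1]], dr=[[0, 0, 0], [0, 0, 0], [0, 0, 0], [0, 0, 0], [0, 0, 0], [0, 0, 0], [0, 0, 0], [0, 0, 0]], jaw=[26, 24, 24, 24, 24, 24, 24, 24])

```text
t: 29.85
tool_pos: [602.0, 22.9, 300.4]
ee_rot: [-3.129, 0.425, -2.827]
force: [2.8, 1.0, 4.7]
opening: 0.24
```

```bash
python3 - <<'E'
from h import *
show();tang(.97); print(state()['ee_rot'])
E
```

```text
t 29.85 sh [ -1.1  -2.2 300.4] F [2.8 1.  4.7] op 0.24 q [ 0.31  0.1  -0.25  0.02 -0.8  -0.01]
F open-dir 4.9 F outward 2.7
[-3.12938208  0.42460718 -2.82733306]
```

Emit:
play_rows(dp=[[0.3, 0, 0.1], [0.5, 0, 0.1], [0.6, 0, 0.15], [0.65, 0, 0.15], [0.7, 0, 0.15], [0.75, 0, 0.15], [0.8, 0, 0.15], [0.8, 0, 0.15]], dr=[[0, 0, 0], [0, 0, 0], [0, 0, 0], [0, 0, 0], [0, 0, 0], [0, 0, 0], [0, 0, 0], [0, 0, 0]], jaw=[24, 24, 24, 24, 24, 24, 24, 24])

```text
t: 30.52
tool_pos: [601.1, 22.5, 300.0]
ee_rot: [-3.128, 0.44, -2.825]
force: [11.9, 3.0, 4.0]
opening: 0.242
```

```bash
python3 - <<'E'
from h import *
show();tang(.97); print(state()['ee_rot'])
E
```

```text
t 30.5167 sh [ -2.1  -2.2 300. ] F [11.9  3.   4. ] op 0.242 q [ 0.31  0.09 -0.26  0.02 -0.78 -0.01]
F open-dir 12.6 F outward -2.5
[-3.12767507  0.43985192 -2.82536987]
```

Emit:
play_rows(dp=[[0.6, 0, 0.15], [0.75, 0, 0.2], [0.85, 0, 0.2], [0.95, 0, 0.2], [1.0, 0, 0.2], [1.05, 0, 0.2], [1.05, 0, 0.2], [1.05, 0, 0.2]], dr=[[0, 0, 0], [0, 0, 0], [0, 0, 0], [0, 0, 0], [0, 0, 0], [0, 0, 0], [0, 0, 0], [0, 0, 0]], jaw=[24, 24, 24, 24, 24, 24, 24, 24])

```text
t: 31.18
tool_pos: [600.5, 22.4, 299.5]
ee_rot: [-3.125, 0.461, -2.822]
force: [18.2, 3.5, 3.0]
opening: 0.236
```

```bash
python3 - <<'E'
from h import *
show();tang(.97); print(state()['ee_rot'])
im=snapshot("top"); cv2.imwrite("pics/top31.png",cv2.cvtColor(im,cv2.COLOR_RGB2BGR))
L=[]
for n in(24,28,31):
    b=cv2.resize(cv2.imread(f"pics/top{n}.png")[135:170,295:330],None,fx=7,fy=7,interpolation=cv2.INTER_NEAREST); L.append(cv2.convertScaleAbs(b,alpha=2.,beta=5))
cv2.imwrite("pics/c31.png",np.hstack(L))
E
```

```text
t 31.1833 sh [ -2.6  -2.2 299.5] F [18.2  3.5  3. ] op 0.236 q [ 0.31  0.08 -0.28  0.02 -0.74 -0.01]
F open-dir 17.5 F outward -6.4
[-3.12516243  0.46084501 -2.82232719]
```

View pics/c31.png

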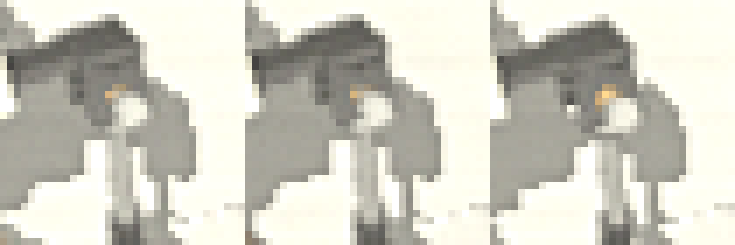

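```bash
python3 - <<'E'
from h import *
def hp(a,f,u,y=-170): return np.array([110-f*np.cos(a)+u*np.sin(a),y,95+f*np.sin(a)+u*np.cos(a)])
obs={1.365:(307.5,126.5),1.09:(312,144.3),.98:(313.2,150.5)}
for a in obs:
    print(a,obs[a])
    for f,u,y in((165,-8,-168),(180,-13,-168),(190,-13,-168),(190,-20,-168),(190,-13,-178)):
        print("   ",f,u,y,proj("top",sh2w(hp(a,f,u,y),s))[0].round(1))
from scipy.optimize import least_squares
def fn(v): return np.concatenate([proj("top",sh2w(hp(a,*v),s))[0]-obs[a] for a in obs])
r=least_squares(fn,[180,-13,-170]);print(r.x,r.fun.round(1))
E
```

```text
1.365 (307.5, 126.5)
    165 -8 -168 [304.7 125.7]
    180 -13 -168 [306.1 126.7]
    190 -13 -168 [306.6 126.2]
    190 -20 -168 [307.3 128.5]
    190 -13 -178 [309.8 125.2]
1.09 (312, 144.3)
    165 -8 -168 [308.8 140.2]
    180 -13 -168 [310.4 142.6]
    190 -13 -168 [311.3 143.2]
    190 -20 -168 [311.8 145.4]
    190 -13 -178 [314.4 142.2]
0.98 (313.2, 150.5)
    165 -8 -168 [310.1 145.7]
    180 -13 -168 [311.8 148.7]
    190 -13 -168 [312.7 149.6]
    190 -20 -168 [313.2 151.7]
    190 -13 -178 [315.9 148.6]
[ 194.63432638  -15.05144484 -168.51147728] [-0.2  0.2 -0.  -0.3  0.3  0.1]
```

Emit:
play_rows(dp=[[-0.4, 0, 0], [-0.5, 0, 0], [-0.5, 0, -0.2], [-0.5, 0, -1], [-0.5, 0, -2.5], [-0.3, 0, -5], [0.5, 0, -8], [2, 0, -11]], dr=[[0, 0, 0], [0, 0, 0], [0, 0, 0], [0, 0, 0], [0, 0, 0], [0, 0, 0], [0, 0, 0], [0, 0, 5]], jaw=[28, 36, 40, 40, 40, 40, 40, 40])

```text
t: 31.9
tool_pos: [535.2, 2.6, 389.2]
ee_rot: [3.115, 0.457, -2.921]
force: [0.5, 0.9, 0.7]
opening: 0.399
```

```bash
cat >> h.py <<'E'
def nud(p,clear=0,r=105,y=-167,t=.5):
    e=np.array([-np.sin(p),0,np.cos(p)])
    tip=np.array([-100+r*np.cos(p),y,52+r*np.sin(p)])+(11.7+clear)*e
    return (tip+10*tz(t),rot(t,'y',False))
E
python3 - <<'E'
from h import *
show()
R=rot(.5,'y',False)
rows([(np.array([-110,-100,330]),R),nud(1.05,80),nud(1.05,30)]); print(nud(1.05,30)[0],nud(1.05,80)[0])
E
```

```text
t 31.9 sh [-70.8  -1.5 389.2] F [0.5 0.9 0.7] op 0.399 q [ 0.32 -0.08 -0.22  0.02 -0.97 -0.1 ]
dp [[5.37, -10.25, 3.67], [12.61, -17.38, 16.65], [9.83, -17.13, 20.8]]
dr [[-2.4, -1.4, 85.7], [-2.4, -1.4, 85.7], [-2.4, -1.4, 85.7]]
[ -79.13233309 -167.          155.05232577] [-122.50349437 -167.          179.93087816]
```

Emit:
play_rows(dp=[[0.8, -1.2, 0.3], [1.8, -2.8, 0.8], [2.8, -4.5, 1.4], [3.8, -6.3, 2], [4.6, -8, 2.6], [5.2, -9.5, 3.2], [6.5, -11.5, 5], [8, -13.5, 7.5]], dr=[[-0.1, 0, 6.5], [-0.3, -0.2, 13], [-0.5, -0.3, 20], [-0.7, -0.4, 27], [-0.9, -0.5, 34], [-1.1, -0.6, 41], [-1.3, -0.8, 48], [-1.5, -0.9, 55]], jaw=[30, 20, 10, 0, 0, 0, 0, 0])

```text
t: 32.57
tool_pos: [527.6, -136.2, 284.9]
ee_rot: [2.712, 0.238, 2.355]
force: [-0.1, -0.6, -0.6]
opening: -0.001
```

```bash
python3 - <<'E'
from h import *
show(); rows([nud(1.05,80),nud(1.05,30)])
E
```

```text
t 32.5667 sh [-119.7 -131.6  284.9] F [-0.1 -0.6 -0.6] op -0.001 q [-0.06  0.02 -0.3  -0.24 -0.81 -0.55]
dp [[-0.45, -6.25, 9.13], [-1.81, -3.96, 13.36]]
dr [[-0.7, -0.3, 30.4], [-0.7, -0.3, 30.4]]
```

Emit:
play_rows(dp=[[-0.1, -1.5, 1.5], [-0.2, -3.2, 4], [-0.4, -5, 6.5], [-0.45, -6.2, 9], [-0.8, -5.7, 10.2], [-1.3, -5, 11.6], [-1.8, -4, 13], [-1.8, -4, 13.3]], dr=[[-0.2, 0, 6.5], [-0.3, 0, 13], [-0.5, -0.2, 20], [-0.6, -0.3, 27], [-0.7, -0.3, 30.4], [-0.7, -0.3, 30.4], [-0.7, -0.3, 30.4], [-0.7, -0.3, 30.4]], jaw=[0, 0, 0, 0, 0, 0, 0, 0])

```text
t: 33.23
tool_pos: [576.2, -157.4, 153.7]
ee_rot: [2.644, -0.002, 1.876]
force: [0.8, 0.1, 0.2]
opening: -0.0
```

```bash
python3 - <<'E'
from h import *
show(); rows([nud(1.05,10),nud(1.05,0),nud(1.02,0)])
for n,(y0,y1,x0,x1) in(("side",(80,180,200,300)),("top",(130,190,280,340))):
    im=snapshot(n); cv2.imwrite(f"pics/{n}33.png",cv2.cvtColor(im,cv2.COLOR_RGB2BGR))
    k=600/(y1-y0)
    b=cv2.imread(f"pics/{n}33.png")[y0:y1,x0:x1]; b=cv2.convertScaleAbs(cv2.resize(b,None,fx=k,fy=k,interpolation=cv2.INTER_CUBIC),alpha=1.5,beta=10)
    cv2.imwrite(f"pics/c33{n}.png",b)
E
```

```text
t 33.2333 sh [ -79.6 -166.4  153.7] F [0.8 0.1 0.2] op -0.0 q [-0.12  0.25 -0.34 -0.38 -0.56 -0.86]
dp [[-0.06, 1.16, 1.6], [-0.06, 1.68, 2.45], [-0.06, 1.87, 2.71]]
dr [[-0.2, -0.1, 0.0], [-0.2, -0.1, 0.0], [-0.2, -0.1, 0.0]]
```

View pics/c33side.png

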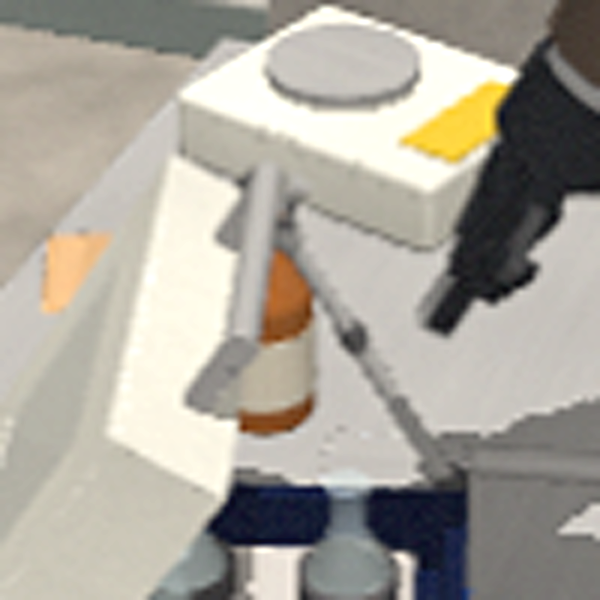

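Emit:
play_rows(dp=[[0, 0.4, 0.6], [0, 0.8, 1.2], [0, 1.1, 1.6], [0, 1.3, 1.9], [0, 1.45, 2.1], [0, 1.6, 2.3], [0, 1.7, 2.45], [0, 1.7, 2.45]], dr=[[0, 0, 0], [0, 0, 0], [0, 0, 0], [0, 0, 0], [0, 0, 0], [0, 0, 0], [0, 0, 0], [0, 0, 0]], jaw=[0, 0, 0, 0, 0, 0, 0, 0])

```text
t: 34.0
tool_pos: [600.6, -149.4, 140.6]
ee_rot: [2.644, -0.002, 1.876]
force: [0.7, 0.5, 0.2]
opening: -0.002
```

```bash
python3 - <<'E'
from h import *
show(); rows([nud(1.05,0),nud(1.03,0),nud(1.01,0)])
for n,(y0,y1,x0,x1) in(("side",(80,180,200,300)),):
    im=snapshot(n); cv2.imwrite(f"pics/{n}34.png",cv2.cvtColor(im,cv2.COLOR_RGB2BGR))
    k=600/(y1-y0)
    b=cv2.imread(f"pics/{n}34.png")[y0:y1,x0:x1]; b=cv2.convertScaleAbs(cv2.resize(b,None,fx=k,fy=k,interpolation=cv2.INTER_CUBIC),alpha=1.5,beta=10)
    cv2.imwrite(f"pics/c34{n}.png",b)
E
```

```text
t 34.0 sh [ -54.  -166.1  140.6] F [0.7 0.5 0.2] op -0.002 q [-0.1   0.3  -0.31 -0.38 -0.53 -0.88]
dp [[-0.09, 0.05, 0.08], [-0.09, 0.18, 0.25], [-0.09, 0.31, 0.42]]
dr [[-0.2, -0.2, 0.0], [-0.2, -0.2, 0.0], [-0.2, -0.2, 0.0]]
```

View pics/c34side.png

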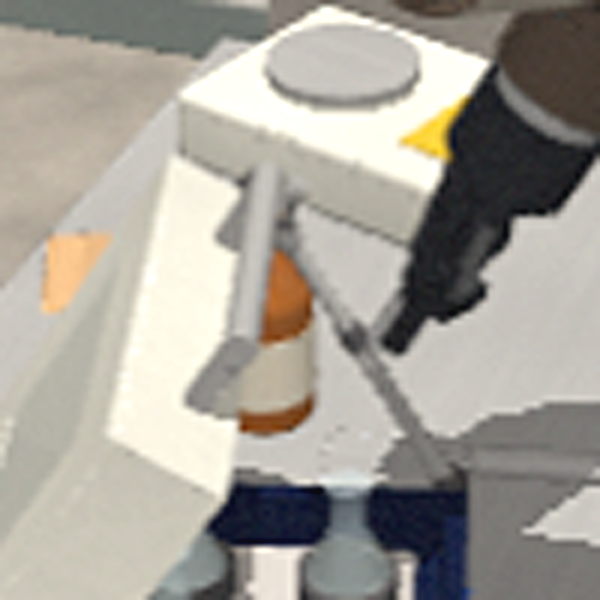

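Emit:
play_rows(dp=[[0, 0.07, 0.09], [0, 0.13, 0.17], [0, 0.2, 0.25], [0, 0.27, 0.34], [0, 0.3, 0.38], [0, 0.33, 0.42], [0, 0.33, 0.42], [0, 0.33, 0.42]], dr=[[0, 0, 0], [0, 0, 0], [0, 0, 0], [0, 0, 0], [0, 0, 0], [0, 0, 0], [0, 0, 0], [0, 0, 0]], jaw=[0, 0, 0, 0, 0, 0, 0, 0])

```text
t: 34.72
tool_pos: [605.1, -148.0, 138.5]
ee_rot: [2.645, -0.002, 1.876]
force: [-1.0, -1.0, 1.6]
opening: -0.002
```

```bash
python3 - <<'E'
from h import *
show(); rows([nud(1.03,0),nud(1.01,0)])
E
```

```text
t 34.7167 sh [ -49.3 -166.1  138.5] F [-1.  -1.   1.6] op -0.002 q [-0.09  0.3  -0.31 -0.38 -0.53 -0.89]
dp [[-0.09, -0.13, -0.15], [-0.09, -0.01, 0.02]]
dr [[-0.2, -0.2, 0.0], [-0.2, -0.2, 0.0]]
```

Emit:
play_rows(dp=[[0, 0.07, 0.09], [0, 0.13, 0.17], [0, 0.2, 0.25], [0, 0.25, 0.32], [0, 0.25, 0.32], [0, 0.25, 0.32], [0, 0.25, 0.32], [0, 0.25, 0.32]], dr=[[0, 0, 0], [0, 0, 0], [0, 0, 0], [0, 0, 0], [0, 0, 0], [0, 0, 0], [0, 0, 0], [0, 0, 0]], jaw=[0, 0, 0, 0, 0, 0, 0, 0])

```text
t: 35.38
tool_pos: [607.6, -147.3, 137.0]
ee_rot: [2.646, -0.003, 1.877]
force: [-6.2, -1.8, 5.4]
opening: 0.0
```

```bash
python3 - <<'E'
from h import *
show(); 
for n in("side","top"):
    im=snapshot(n); cv2.imwrite(f"pics/{n}36.png",cv2.cvtColor(im,cv2.COLOR_RGB2BGR))
L=[]
for m in(33,36):
    b=cv2.imread(f"pics/side{m}.png")[100:165,220:280]; L.append(cv2.convertScaleAbs(cv2.resize(b,None,fx=6,fy=6,interpolation=cv2.INTER_CUBIC),alpha=1.6,beta=5))
cv2.imwrite("pics/c36s.png",np.hstack(L))
L=[]
for m in(33,36):
    b=cv2.imread(f"pics/top{m}.png")[135:170,290:330]; L.append(cv2.convertScaleAbs(cv2.resize(b,None,fx=9,fy=9,interpolation=cv2.INTER_NEAREST),alpha=1.9,beta=5))
cv2.imwrite("pics/c36t.png",np.hstack(L))
E
```

```text
t 35.3833 sh [ -46.7 -166.2  137. ] F [-6.2 -1.8  5.4] op 0.0 q [-0.09  0.31 -0.3  -0.38 -0.53 -0.89]
```

View pics/c36s.png

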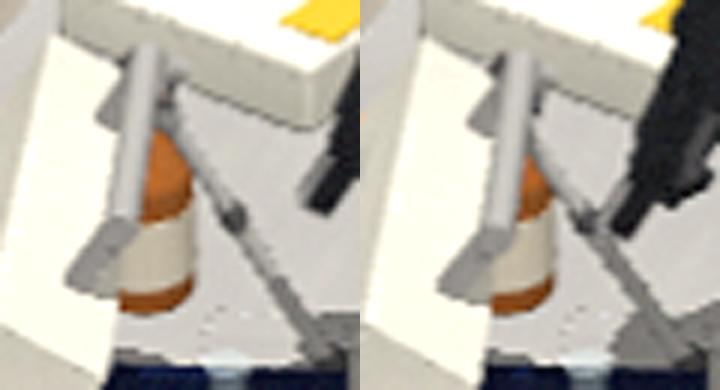

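View pics/c36t.png

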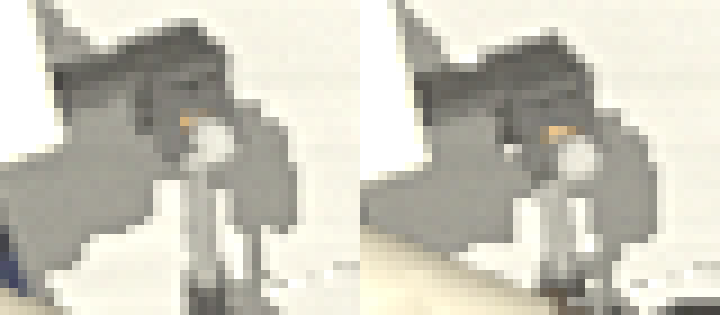

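```bash
python3 - <<'E'
from h import *
R=rot(.5,'y',False)
rows([nud(1.02,30),(np.array([-130,-166,200]),R),(np.array([-125,-120,290]),R),(np.array([-100,-60,380]),R)])
E
```

```text
dp [[-0.07, -1.73, -2.92], [0.05, -4.33, -9.5], [4.67, 0.39, -17.17], [10.69, 6.87, -23.88]]
dr [[-0.3, -0.2, 0.0], [-0.3, -0.2, 0.0], [-0.3, -0.2, 0.0], [-0.3, -0.2, 0.0]]
```

Emit:
play_rows(dp=[[0, -0.5, -0.8], [0, -1.7, -2.9], [0, -3, -5.5], [0, -4.2, -9], [1.5, -3, -12], [3.2, -1.2, -14.7], [5.2, 1.1, -17.8], [7.5, 3.6, -20.5]], dr=[[0, 0, 0], [0, 0, 0], [0, 0, -5], [0.3, 0.3, -11], [0.6, 0.6, -18], [0.9, 0.9, -25], [1.2, 1.2, -32], [1.5, 1.5, -39]], jaw=[0, 0, 0, 10, 20, 30, 40, 40])

```text
t: 36.15
tool_pos: [521.3, -98.2, 334.5]
ee_rot: [2.762, 0.275, 2.511]
force: [1.3, -0.2, -0.3]
opening: 0.399
```

```bash
python3 - <<'E'
from h import *
show()
T=np.array([-5,-1.5,290]);R=rot(.345)
rows([(T-d*tz(.345),R) for d in(110,)])
for n in("side","top"):
    im=snapshot(n); cv2.imwrite(f"pics/{n}37.png",cv2.cvtColor(im,cv2.COLOR_RGB2BGR))
b=cv2.imread(f"pics/side37.png")[90:190,190:290]; b=cv2.convertScaleAbs(cv2.resize(b,None,fx=6,fy=6,interpolation=cv2.INTER_CUBIC),alpha=1.6,beta=5)
for a in(.9,.93,.96,.99):
    z=(proj("side",sh2w(handle(a,70),s))[0]+.5-[190,90])*6; cv2.circle(b,tuple(int(v) for v in z),2,(0,0,255),-1)
cv2.imwrite("pics/c37.png",b)
E
```

```text
t 36.15 sh [-114.3  -93.5  334.5] F [ 1.3 -0.2 -0.3] op 0.399 q [ 0.03 -0.04 -0.25 -0.17 -0.92 -0.54]
dp [[1.39, 12.88, -1.89]]
dr [[3.9, 6.0, -50.6]]
```

View pics/c37.png

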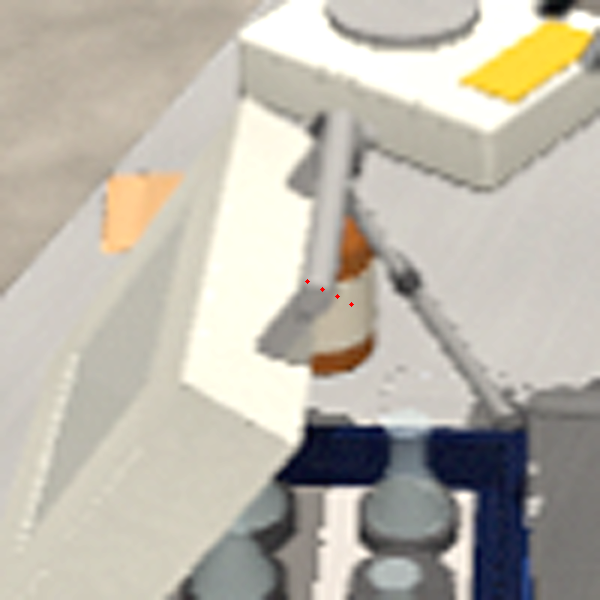

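Emit:
play_rows(dp=[[0.2, 1.5, -0.5], [0.4, 3.5, -1], [0.6, 5.7, -1.5], [0.8, 8, -1.8], [1, 10, -1.9], [1.2, 11.7, -1.9], [1.3, 12.7, -1.9], [1.4, 12.9, -1.9]], dr=[[0.5, 0.8, -6.5], [1, 1.6, -13], [1.5, 2.4, -20], [2, 3.2, -27], [2.6, 4, -34], [3.2, 4.9, -41], [3.7, 5.7, -48], [3.9, 6, -50.6]], jaw=[40, 40, 40, 40, 40, 40, 40, 40])

```text
t: 36.92
tool_pos: [565.8, 15.0, 400.6]
ee_rot: [-3.136, 0.358, -2.826]
force: [-0.6, -0.4, -0.3]
opening: 0.401
```

```bash
python3 - <<'E'
from h import *
show()
T=np.array([-5,-1.5,290]);R=rot(.345)
rows([(T-d*tz(.345),R) for d in(110,30,0)])
E
```

```text
t 36.9167 sh [-37.9   1.2 400.6] F [-0.6 -0.4 -0.3] op 0.401 q [ 0.32  0.02 -0.06  0.01 -1.13 -0.  ]
dp [[0.65, -0.26, 0.51], [0.75, -0.25, 8.51], [0.79, -0.25, 11.51]]
dr [[-0.1, 0.7, 0.6], [-0.1, 0.7, 0.6], [-0.1, 0.7, 0.6]]
```

Emit:
play_rows(dp=[[0.4, -0.1, 1.2], [0.7, -0.2, 3], [0.75, -0.25, 5], [0.75, -0.25, 6.7], [0.75, -0.25, 7.8], [0.75, -0.25, 8.2], [0.75, -0.25, 8.2], [0.75, -0.25, 8.2]], dr=[[0, 0.7, 0.6], [0, 0.7, 0.6], [0, 0.7, 0.6], [0, 0.7, 0.6], [0, 0.7, 0.6], [0, 0.7, 0.6], [0, 0.7, 0.6], [0, 0.7, 0.6]], jaw=[40, 40, 40, 40, 40, 40, 40, 40])

```text
t: 37.58
tool_pos: [587.6, 18.8, 321.7]
ee_rot: [-3.14, 0.347, -2.838]
force: [-1.5, 0.2, -0.1]
opening: 0.398
```

```bash
python3 - <<'E'
from h import *
show()
T=np.array([-5,-1.5,290]);R=rot(.345)
rows([(T-d*tz(.345),R) for d in(0,)])
im=snapshot("side"); cv2.imwrite("pics/side38.png",cv2.cvtColor(im,cv2.COLOR_RGB2BGR))
b=cv2.imread(f"pics/side38.png")[70:170,200:300]; b=cv2.convertScaleAbs(cv2.resize(b,None,fx=6,fy=6,interpolation=cv2.INTER_CUBIC),alpha=1.6,beta=5);cv2.imwrite("pics/c38.png",b)
E
```

```text
t 37.5833 sh [-16.1  -1.8 321.7] F [-1.5  0.2 -0.1] op 0.398 q [ 0.31  0.1  -0.17  0.   -0.96 -0.01]
dp [[0.04, 0.03, 3.36]]
dr [[-0.1, 0.1, -0.0]]
```

View pics/c38.png

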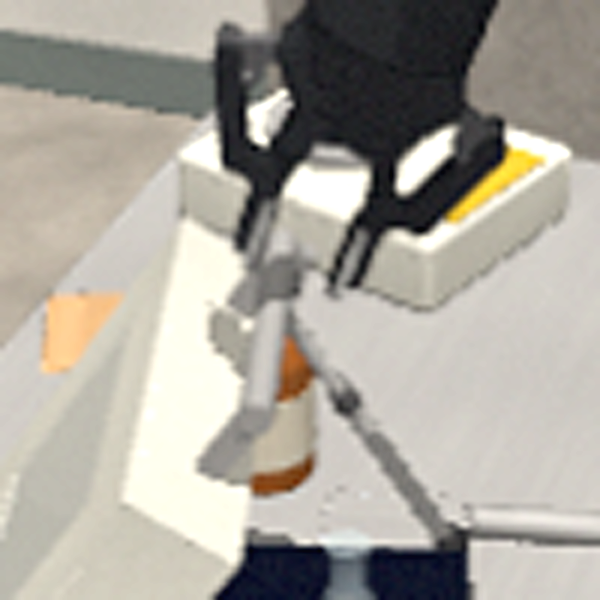

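Emit:
play_rows(dp=[[0, 0, 0.8], [0, 0, 1.7], [0, 0, 2.5], [0, 0, 3.1], [0, 0, 3.3], [0, 0, 3.3], [0, 0, 3.3], [0, 0, 3.3]], dr=[[0, 0, 0], [0, 0, 0], [0, 0, 0], [0, 0, 0], [0, 0, 0], [0, 0, 0], [0, 0, 0], [0, 0, 0]], jaw=[40, 40, 40, 40, 36, 32, 28, 26])

```text
t: 38.3
tool_pos: [598.7, 22.2, 291.7]
ee_rot: [-3.14, 0.348, -2.837]
force: [-0.0, 0.1, -0.5]
opening: 0.26
```

Emit:
play_rows(dp=[[0, 0, 0], [0, 0, 0], [0.05, 0, 0], [0.1, 0, 0], [0.15, 0, 0], [0.2, 0, 0], [0.25, 0, 0], [0.3, 0, 0]], dr=[[0, 0, 0], [0, 0, 0], [0, 0, 0], [0, 0, 0], [0, 0, 0], [0, 0, 0], [0, 0, 0], [0, 0, 0]], jaw=[25, 24, 24, 24, 24, 24, 24, 24])

```text
t: 38.97
tool_pos: [596.7, 21.6, 291.1]
ee_rot: [-3.14, 0.351, -2.837]
force: [3.9, 1.4, -0.2]
opening: 0.243
```

```bash
python3 - <<'E'
from h import *
show();tang(.95)
E
```

```text
t 38.9667 sh [ -6.5  -1.8 291.1] F [ 3.9  1.4 -0.2] op 0.243 q [ 0.31  0.13 -0.21  0.   -0.88 -0.01]
F open-dir 3.5 F outward -2.3
```

Emit:
play_rows(dp=[[0.15, 0, 0.02], [0.2, 0, 0.03], [0.25, 0, 0.05], [0.3, 0, 0.06], [0.35, 0, 0.08], [0.4, 0, 0.1], [0.4, 0, 0.1], [0.4, 0, 0.1]], dr=[[0, 0, 0], [0, 0, 0], [0, 0, 0], [0, 0, 0], [0, 0, 0], [0, 0, 0], [0, 0, 0], [0, 0, 0]], jaw=[24, 24, 24, 24, 24, 24, 24, 24])

```text
t: 39.63
tool_pos: [596.2, 21.4, 290.7]
ee_rot: [-3.139, 0.358, -2.836]
force: [7.8, 0.9, -0.3]
opening: 0.24
```

```bash
python3 - <<'E'
from h import *
show();tang(.95)
E
```

```text
t 39.6333 sh [ -7.   -1.8 290.7] F [ 7.8  0.9 -0.3] op 0.24 q [ 0.31  0.12 -0.22  0.01 -0.87 -0.01]
F open-dir 6.5 F outward -4.1
```

Emit:
play_rows(dp=[[0.35, 0, 0.1], [0.4, 0, 0.12], [0.45, 0, 0.14], [0.5, 0, 0.16], [0.55, 0, 0.18], [0.6, 0, 0.2], [0.6, 0, 0.2], [0.6, 0, 0.2]], dr=[[0, 0, 0], [0, 0, 0], [0, 0, 0], [0, 0, 0], [0, 0, 0], [0, 0, 0], [0, 0, 0], [0, 0, 0]], jaw=[24, 24, 24, 24, 24, 24, 24, 24])

```text
t: 40.3
tool_pos: [595.7, 21.3, 290.3]
ee_rot: [-3.137, 0.37, -2.835]
force: [9.1, 2.6, 1.4]
opening: 0.239
```

```bash
python3 - <<'E'
from h import *
show();tang(.95)
E
```

```text
t 40.3 sh [ -7.5  -1.8 290.3] F [9.1 2.6 1.4] op 0.239 q [ 0.31  0.12 -0.23  0.01 -0.85 -0.01]
F open-dir 8.8 F outward -3.6
```

Emit:
play_rows(dp=[[0.5, 0, 0.2], [0.55, 0, 0.2], [0.6, 0, 0.22], [0.65, 0, 0.22], [0.7, 0, 0.25], [0.75, 0, 0.25], [0.75, 0, 0.25], [0.75, 0, 0.25]], dr=[[0, 0, 0], [0, 0, 0], [0, 0, 0], [0, 0, 0], [0, 0, 0], [0, 0, 0], [0, 0, 0], [0, 0, 0]], jaw=[24, 24, 24, 24, 24, 24, 24, 24])

```text
t: 40.97
tool_pos: [595.7, 21.2, 290.1]
ee_rot: [-3.135, 0.387, -2.833]
force: [11.6, 3.0, 1.0]
opening: 0.24
```

```bash
python3 - <<'E'
from h import *
show();tang(.95)
E
```

```text
t 40.9667 sh [ -7.6  -1.9 290.1] F [11.6  3.   1. ] op 0.24 q [ 0.31  0.11 -0.25  0.01 -0.83 -0.01]
F open-dir 10.8 F outward -5.2
```

Emit:
play_rows(dp=[[0.7, 0, 0.25], [0.75, 0, 0.25], [0.8, 0, 0.28], [0.85, 0, 0.3], [0.9, 0, 0.3], [0.95, 0, 0.3], [0.95, 0, 0.3], [0.95, 0, 0.3]], dr=[[0, 0, 0], [0, 0, 0], [0, 0, 0], [0, 0, 0], [0, 0, 0], [0, 0, 0], [0, 0, 0], [0, 0, 0]], jaw=[24, 24, 24, 24, 24, 24, 24, 24])

```text
t: 41.63
tool_pos: [592.7, 20.2, 288.0]
ee_rot: [-3.134, 0.4, -2.831]
force: [6.8, 2.8, 3.5]
opening: 0.24
```

```bash
python3 - <<'E'
from h import *
show();tang(.95)
for n in("top","side"):
    im=snapshot(n); cv2.imwrite(f"pics/{n}41.png",cv2.cvtColor(im,cv2.COLOR_RGB2BGR))
L=[]
for m in(36,37,41):
    b=cv2.imread(f"pics/top{m}.png")[135:175,290:320]; L.append(cv2.convertScaleAbs(cv2.resize(b,None,fx=8,fy=8,interpolation=cv2.INTER_NEAREST),alpha=1.9,beta=5))
cv2.imwrite("pics/c41t.png",np.hstack(L))
b=cv2.imread(f"pics/side41.png")[90:170,210:290]; b=cv2.convertScaleAbs(cv2.resize(b,None,fx=7,fy=7,interpolation=cv2.INTER_CUBIC),alpha=1.6,beta=5);cv2.imwrite("pics/c41s.png",b)
E
```

```text
t 41.6333 sh [-10.8  -1.9 288. ] F [6.8 2.8 3.5] op 0.24 q [ 0.31  0.1  -0.27  0.01 -0.8  -0.01]
F open-dir 8.1 F outward -0.6
```

View pics/c41t.png

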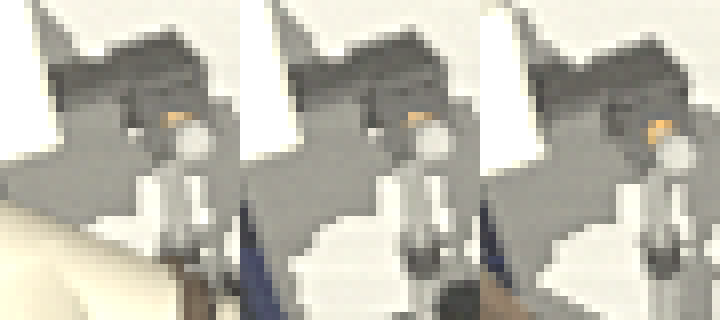

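View pics/c41s.png

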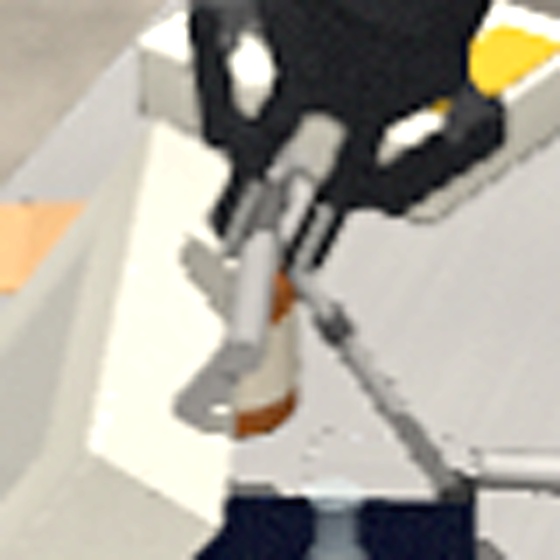

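Emit:
play_rows(dp=[[0.5, 0, 0.15], [0.55, 0, 0.17], [0.6, 0, 0.18], [0.6, 0, 0.2], [0.6, 0, 0.2], [0.6, 0, 0.2], [0.6, 0, 0.2], [0.6, 0, 0.2]], dr=[[0, 0, 0], [0, 0, 0], [0, 0, 0], [0, 0, 0], [0, 0, 0], [0, 0, 0], [0, 0, 0], [0, 0, 0]], jaw=[24, 24, 24, 24, 24, 24, 24, 24])

```text
t: 42.4
tool_pos: [591.5, 19.9, 287.3]
ee_rot: [-3.133, 0.41, -2.83]
force: [7.3, 2.4, 2.7]
opening: 0.236
```

```bash
python3 - <<'E'
from h import *
show();tang(.94)
E
```

```text
t 42.4 sh [-11.9  -1.9 287.3] F [7.3 2.4 2.7] op 0.236 q [ 0.31  0.09 -0.28  0.01 -0.79 -0.01]
F open-dir 7.9 F outward -1.7
```

Emit:
play_rows(dp=[[0.5, 0, 0.15], [0.6, 0, 0.2], [0.65, 0, 0.2], [0.7, 0, 0.22], [0.75, 0, 0.25], [0.75, 0, 0.25], [0.75, 0, 0.25], [0.75, 0, 0.25]], dr=[[0, 0, 0], [0, 0, 0], [0, 0, 0], [0, 0, 0], [0, 0, 0], [0, 0, 0], [0, 0, 0], [0, 0, 0]], jaw=[24, 24, 24, 24, 24, 24, 24, 24])

```text
t: 43.07
tool_pos: [584.1, 17.5, 280.3]
ee_rot: [-3.133, 0.405, -2.83]
force: [-0.2, 0.0, -0.4]
opening: 0.24
```

```bash
python3 - <<'E'
from h import *
show();tang(.93)
E
```

```text
t 43.0667 sh [-19.7  -1.9 280.3] F [-0.2  0.  -0.4] op 0.24 q [ 0.31  0.09 -0.3   0.01 -0.77 -0.01]
F open-dir -0.4 F outward -0.2
```

```bash
python3 - <<'E'
from h import *
for n in("top","side"):
    im=snapshot(n); cv2.imwrite(f"pics/{n}43.png",cv2.cvtColor(im,cv2.COLOR_RGB2BGR))
L=[]
for m in(37,41,43):
    b=cv2.imread(f"pics/top{m}.png")[135:175,290:320]; L.append(cv2.convertScaleAbs(cv2.resize(b,None,fx=8,fy=8,interpolation=cv2.INTER_NEAREST),alpha=1.9,beta=5))
cv2.imwrite("pics/c43t.png",np.hstack(L))
b=cv2.imread(f"pics/side43.png")[90:170,210:290]; b=cv2.convertScaleAbs(cv2.resize(b,None,fx=7,fy=7,interpolation=cv2.INTER_CUBIC),alpha=1.6,beta=5)
for a in(.84,.87,.9,.93):
    z=(proj("side",sh2w(handle(a,70),s))[0]+.5-[210,90])*7; cv2.circle(b,tuple(int(v) for v in z),2,(0,0,255),-1)
cv2.imwrite("pics/c43s.png",b)
E
```

```text
(no output)
```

View pics/c43t.png

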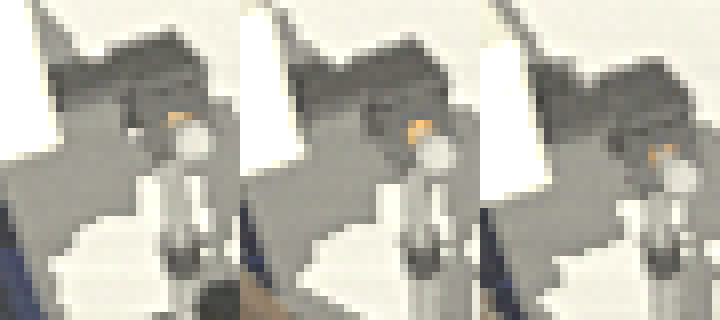

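View pics/c43s.png

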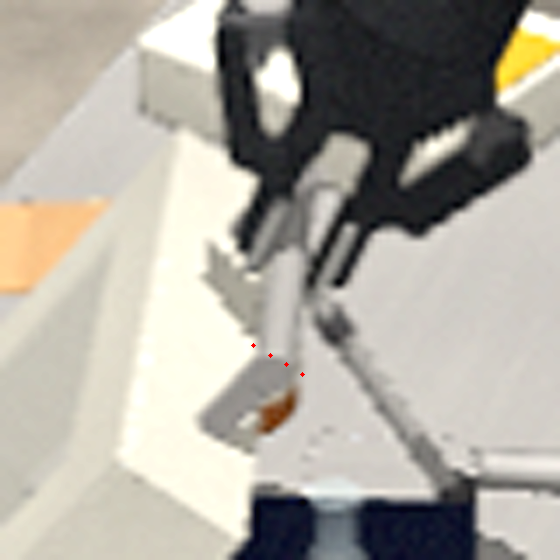

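Emit:
play_rows(dp=[[0.1, 0, 0.04], [0.2, 0, 0.08], [0.3, 0, 0.12], [0.4, 0, 0.16], [0.5, 0, 0.2], [0.6, 0, 0.25], [0.7, 0, 0.3], [0.7, 0, 0.3]], dr=[[0, 0, 0], [0, 0, 0], [0, 0, 0], [0, 0, 0], [0, 0, 0], [0, 0, 0], [0, 0, 0], [0, 0, 0]], jaw=[24, 24, 24, 24, 24, 24, 24, 24])

```text
t: 43.83
tool_pos: [582.7, 16.9, 277.9]
ee_rot: [-3.132, 0.416, -2.829]
force: [7.6, 1.4, 5.0]
opening: 0.243
```

```bash
python3 - <<'E'
from h import *
show();tang(.88)
E
```

```text
t 43.8333 sh [-21.3  -2.  277.9] F [7.6 1.4 5. ] op 0.243 q [ 0.31  0.08 -0.32  0.01 -0.75 -0.01]
F open-dir 9.2 F outward -0.2
```

Emit:
play_rows(dp=[[-0.3, 0, 0], [-0.3, 0, 0], [-0.3, 0, -0.2], [-0.3, 0, -1], [-0.3, 0, -2.5], [-0.2, 0, -5], [0, 0, -8], [0.5, 0, -11]], dr=[[0, 0, 0], [0, 0, 0], [0, 0, 0], [0, 0, 0], [0, 0, 0], [0, 0, 0], [0, 0, 0], [0, 0, 0]], jaw=[30, 36, 38, 40, 40, 40, 40, 40])

```text
t: 44.5
tool_pos: [534.4, 2.4, 376.8]
ee_rot: [-3.132, 0.413, -2.829]
force: [0.1, 0.4, -0.2]
opening: 0.399
```

Emit:
play_rows(dp=[[1, 0, -1], [2.5, 0, -2.5], [4.5, 0, -4], [6.5, 0, -5], [8.5, 0, -5], [10, 0, -5], [10.5, 0, -5], [10.5, 0, -5]], dr=[[0, 0, 0], [0, 0, 0], [0, 0, 0], [0, 0, 0], [0, 0, 0], [0, 0, 0], [0, 0, 0], [0, 0, 0]], jaw=[40, 40, 40, 40, 40, 40, 40, 40])

```text
t: 45.17
tool_pos: [422.2, -33.4, 380.5]
ee_rot: [-3.132, 0.412, -2.829]
force: [0.1, -0.5, 0.0]
opening: 0.403
```

```bash
python3 - <<'E'
from h import *
show()
for n in("top","side"):
    im=snapshot(n); cv2.imwrite(f"pics/{n}45.png",cv2.cvtColor(im,cv2.COLOR_RGB2BGR))
def hp(a,f,u,y=-168.5): return np.array([110-f*np.cos(a)+u*np.sin(a),y,95+f*np.sin(a)+u*np.cos(a)])
for a in(.84,.86,.88,.9,.93,.96): print(a,"knob top",proj("top",sh2w(hp(a,194.6,-15),s))[0].round(1))
b=cv2.imread(f"pics/side45.png")[90:170,210:290]; b=cv2.convertScaleAbs(cv2.resize(b,None,fx=7,fy=7,interpolation=cv2.INTER_CUBIC),alpha=1.6,beta=5)
for a in(.84,.87,.9,.93):
    z=(proj("side",sh2w(handle(a,70),s))[0]+.5-[210,90])*7; cv2.circle(b,tuple(int(v) for v in z),2,(0,0,255),-1)
cv2.imwrite("pics/c45s.png",b)
b=cv2.imread(f"pics/top45.png")[130:180,285:325]; b=cv2.convertScaleAbs(cv2.resize(b,None,fx=12,fy=12,interpolation=cv2.INTER_NEAREST),alpha=1.9,beta=5);cv2.imwrite("pics/c45t.png",b)
E
```

```text
t 45.1667 sh [-189.4   -2.   380.5] F [ 0.1 -0.5  0. ] op 0.403 q [ 0.32 -0.27 -0.38  0.01 -1.06 -0.01]
0.84 knob top [315.  158.4]
0.86 knob top [314.8 157.4]
0.88 knob top [314.6 156.3]
0.9 knob top [314.4 155.2]
0.93 knob top [314.1 153.5]
0.96 knob top [313.7 151.8]
```

View pics/c45s.png

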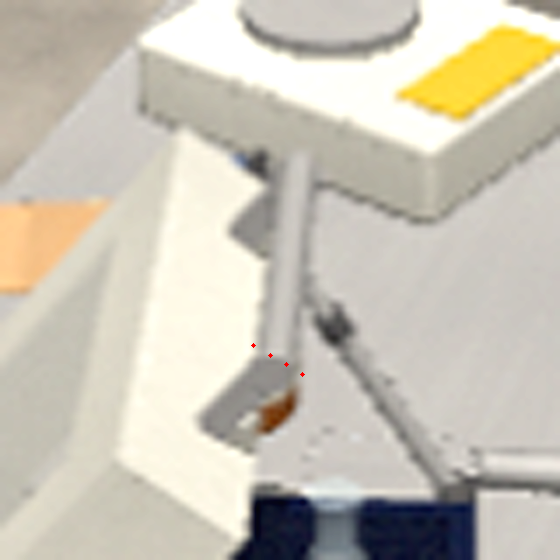

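View pics/c45t.png

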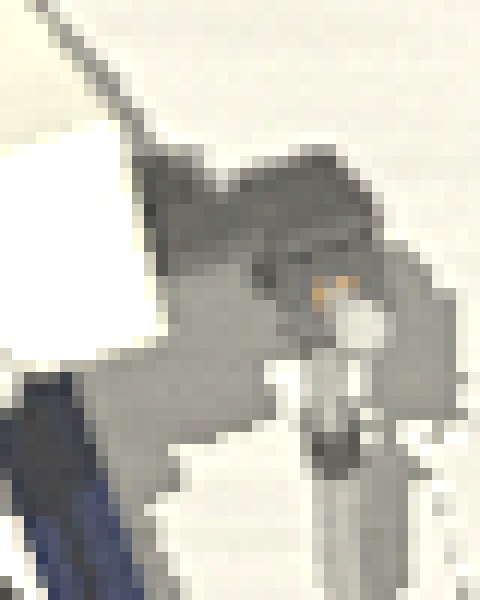

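View pics/side45.png

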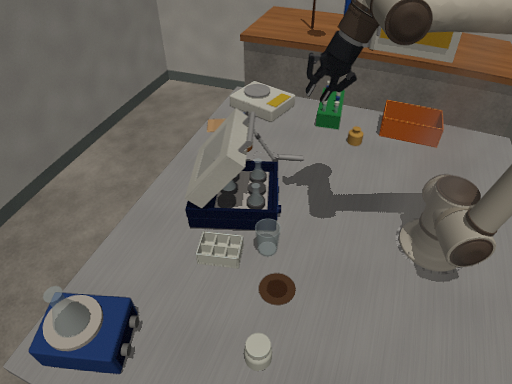

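```bash
python3 - <<'E'
from h import *
show(); print(close_job())
E
```

```text
t 45.2667 sh [-187.7   -2.1  380.9] F [ 1.2  0.9 -0.1] op 0.399 q [ 0.32 -0.27 -0.37  0.01 -1.05 -0.01]
the job is handed in; nothing more can be done
None
```

The hood is propped half open on the rod with the ball past the catch, and I handed the job in at t ≈ 45 s.

**What I did:** I lifted the hood by its handle to about 1.37 rad, where it stood by itself. I then swung the rod up to about 1.05 rad and lowered the hood onto it.

**First press failed:** the ball jammed on the pocket's front flare, because the rod stood slightly too far forward. Before I understood that, I pushed up to about 17 N at the handle. That is more than the 5 to 12 N the catch should need, so the limit on force was not fully met.

**Second press worked:** I nudged the rod back from the front with the hood resting on it, and the hood settled about 0.03 rad, where I take it the ball met the catch. The handle force reached about 11 to 12 N before the hood gave way. It then held about 8 N, and the ball snapped in. A final push of about 9 N met a firm stop.

**Last checks:**
- **Hood angle:** about 0.875 rad in both camera views, inside the seated range of 0.83 to 0.92. It is about 0.08 rad below the angle where the catch had stopped it, which matches the expected travel.
- **Hood and gripper:** the hood stayed put after I withdrew, with the gripper about 15 cm clear and no force reading.
- **Other objects:** in the last side picture the things on the bench look unmoved.

**Readings that disagreed:**
- **Gripper position:** the fingertips sat about 28 mm further back along the tool than the stated tool position, so I corrected for that by touch. While finding it, I pressed the hood's closed front edge with about 16 N.
- **Rod length:** picture estimates ranged from 186 to 194 mm. The seated angle suggests 191 to 193 mm.

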